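Set the torque driver's scale sleeve to 6 in its holder

TASK

Take the torque driver (the tool with the numbered scale sleeve under a slim palm cap) out of its channel in the sloping steel rest and hang it upright in the holder fork, with its flats between the prongs and its flange down on them. There turn the scale sleeve to 6, on its click, and let go; then put the driver back fully home in the channel it came from and leave it there. Do not drop the driver, and leave the other tools in the rest and everything else on the table where they are.

Things in the scene. Friction and masses are not known exactly. Their poses are not given: they have to be found in the camera images.
- driver_seat (a point): Torque driver, 144 mm long, about 0.3 kg, in one of the rest's 3 channels. Point on its axis at the flange's underside. z runs up to the cap, y square to the 2 flats, x towards the index. Along z from here (mm): tip -64 (7 dia), cone to -22 (15 dia), taper to -14, flats -14 to 0 (20 across y, 30 in x), flange 0 to 6 (36 dia), neck to 24 (28 dia), sleeve to 50 (48 dia), cap to 80 (28 dia).
- driver_cap (a point): Centre of the driver's black palm cap, 28 mm dia, 30 mm high, on its axis 65 mm above driver_seat; same axes. Fixed to the driver's body; in the rest it is the only part that fingers can take. 15 mm below this point begins the sleeve's flat top face, wider than the cap (48 mm dia). A white index line runs over the cap on its +x side.
- driver_sleeve (a point): Centre of the grey scale sleeve, 48 mm dia, 26 mm high, 24 shallow flats round it, on the driver's axis 37 mm above driver_seat; its axes are those of the driver's body, not of the sleeve. In the rest two cheeks close beside it leave no room for fingers; in the fork it is free all round, its underside 24 mm above the prongs. Dark figures 1 to 8 on its flat top face.
- sleeve (a joint): Turn of the scale sleeve on the driver's body, rad. 0 = figure 1 at the index, a click every 0.524 (30 degrees): figure n is (n-1) x 0.524, so 6 is 2.618. Grows as the sleeve turns clockwise seen from above (from the cap). Starts between 1 and 3. When let go, a sprung ball pulls it to the nearest click; about 0.05 Nm takes it over one.
- rest: Fixed sloping steel rest, 150 x 270 mm, 115 mm high; origin on the table under its middle. 3 channels along its y axis, at y = -85, 0, +85 mm. Tools lean 30 degrees with their tops towards -x: in its frame a tool's z axis is (-0.5, 0, 0.866) and its x axis (0.866, 0, 0.5) or, half turned, the opposite.
- rest_mid (a point): Where the driver_seat point of a tool lies when home in the rest's middle channel (75 mm up; rest axes). There the flange rests on a saddle whose slot, 23.5 mm wide, takes the flats, and the sleeve lies on the slope between cheeks 55 mm apart, ending 2 mm below its top face. A channel is open upwards and along +x: a tool can be lifted out and put in straight up and down.
- fork_seat (a point): Holder fork: middle of its slot at the top of the prongs, 85 mm above the table, z up. Slot along the fork's x axis, 23.5 mm wide in y, 18 mm deep; prongs 42 mm over all; 4 nibs 4 mm high at x = +-18 mm keep the flange in. The driver hangs with driver_seat here, z up, its y along the fork's y (either way round), and can then twist about 0.1 rad each way.
- fork_foot (a point): Middle of the top of the fork's fixed foot, a plate 125 mm (x) by 100 mm (y), 12 mm thick, same axes as fork_seat, 10 mm on its +x side. The post stands on the +x side and reaches no higher than the prongs.
- plain_driver_seat (a point): Plain driver in another channel of the rest: same shank, a round black barrel handle 48 mm dia with a rounded end, 136 mm long, no cap, no scale. This point is the underside of its flange. Must stay.
- awl_seat (a point): Awl in another channel of the rest: same shank, a steel disc 48 mm dia, a thin stem and a steel ball 26 mm dia on top, 145 mm long. This point is the underside of its flange. Must stay.
- saline_mid (a point): Clear plastic bottle, 68 mm dia, 200 mm tall, loose; its centre. Stands between the rest and the fork, farther back. Must stay.
- spray_mid (a point): White plastic bottle, 48 mm dia, 140 mm tall, loose; its centre. Stands beside the fork. Must stay.
- gallipot_mid (a point): Small steel cup, 60 mm dia, 45 mm tall, loose; its centre. Stands on the fork's other side. Must stay.
- vial_mid (a point): Amber glass vial, 30 mm dia, 50 mm tall, loose; its centre. Stands by the rest's foot. Must stay.
- mallet_grip (a point): Steel mallet lying on the table, about 200 mm long, loose; its handle. Must stay.
- screw_caddy_mid (a point): Open aluminium screw caddy, 100 x 70 x 30 mm, loose; its centre. Must stay.
- tape_roll_mid (a point): Roll of paper tape lying flat, 76 mm dia, 25 mm high, loose; its centre. Must stay.
Not all that is in view belongs to the job. Leave any green or purple look-alike of the part that bears fork_seat alone.

How it is judged:
By the outcome, as a careful person would: the job done as asked, in the order asked, and still so for the second after the job is handed in, with the robot touching nothing.
It also fails if it takes over 72 s, if anything falls off the work surface, if the arm or the gripper's body presses on something with over 40 N, if the wrist force passes 120 N, or if a joint passes its speed limit or range.

ROBOT

A 7-joint arm with a two-finger parallel gripper is mounted at the origin on the work surface. World frame = base frame: x ahead of the robot, y to its left, z up, the work surface at z = 0. Lengths are in mm, angles in rad, forces in N, time in s.
With the tool pointing down it reaches from about 425 to 875 mm from the base axis. Payload 4.7 kg.
Tool frame: the origin (TCP) lies at the very end of the fingers, on their centre line; the grasp point (between the pads) lies 19 mm behind it; z points along the fingers, x is the direction in which the jaws open and shut, and the axes are right-handed (so a half turn about z gives the same grasp; the last joint's range is limited). The gripper opens to 85 mm and grips with 20 to 120 N. Pads are 22 mm wide; open, the fingers measure 114 mm over their backs; the gripper's body (76 mm by 85 mm) begins 54 mm behind the grasp point. The pads swing forward as they close: fully open they stand 13 mm farther back than shut.
Start: joints at [-1.304, 0.321, -0.07, 1.45, 0.023, 1.371, -0.057], TCP at [162.603, 629.355, 208.349] pointing down, gripper open.
Joint ranges: [-2.86, 2.86], [-0.3, 2.09], [-1.38, 1.24], [0.06, 2.45], [-1.56, 4.7], [0.09, 2.05], [-2.69, 2.69]. Speed limits (rad/s): [2.57, 2.57, 3.14, 3.14, 3.14, 3.14, 3.14].

INTERFACE

Orientations are given as a unit quaternion [x, y, z, w].
In Python, from workcell import * gives the robot as it stands.
- The arm moves only by the tool drive_tool, never from a script. Its argument "series" is a list of rows, each an object with "gripper": the gripper's target within -1 to 1 (fully open at 1, half-way at 0, shut at -1); "delta_pos": the shift along the tool's x, y, z in mm, a list of three; "spin": the turn about the tool's z in rad. In form: [{"gripper": gripper, "delta_pos": [x, y, z], "spin": spin}, ...]. A call has 1 to 10 rows; each row shifts and turns the pose as measured when the row begins, along the tool's axes as they then stand; what a row does not reach is not made up. A row lasts 1/8 s, in which the tool goes at most 62.5 mm and 10.7 degrees, less where a joint would pass 70% of its speed; a pose out of reach is approached as far as the arm can. A call is refused whole if a number of a shift passes 62.5 or a number of a turn 0.188, either way. A call with a gripper value outside its range is refused whole. The fingers move at their own pace and stop on an object; "newtons" is the grip in N (left out, the last holds). Time passes only in rows, so rows that do not move let the fingers close. It gives the time, the measured TCP pose, the force and the opening at its end, in the units of the state.
- sense(): the state, without advancing time (a new reading comes with each control period).
- get_image(name): name is "side" or "top" or "wrist"; returns (picture, depth): 384x512x3 uint8, red, green, blue; 384x512 float32, mm along the optical axis (not along the pixel's ray), 0 where there is no reading.
- get_calibration(name): a dict with "K" (3x3 intrinsics, pixels), "R" (3x3) and "t" (3): a world point X has camera coordinates R X + t; the wrist camera has in their place "T_tool_cam" (4x4, takes a point from camera to tool coordinates, whose origin is the TCP and whose axes are the tool frame's). Camera axes: x right, y down, z forward; pixel columns grow to the right and rows downward; lengths in mm; the calibration is good to about 2 mm. The wrist camera is an equidistant fisheye: a pixel r from the principal point sees the ray r / f radians off the axis. A picture is of the moment at which its call begins: read the wrist's pose just before it. get_calibration takes no time and is no camera call.
- finish_job(): hands the job in, once; it reports no verdict.
Trained networks look in the newest picture that a camera, given by its name, has taken for a name from the list of things; names that differ only in an ending like _2 or _b are one class to them, and where a whole thing is asked for, a point or a joint stands for the part that bears it (a point fixed in the world has none). Each returns a list of dicts, best first, with "confidence" (0 to 1); they miss things now and then, are a little off and sometimes report something else, mostly with a low value. They report only what shows in the picture. A call takes as long as a camera call. They do not tell look-alikes from the thing itself.
- regions_of(camera, thing): "region" (384x512 bool, what is visible of it) and "extent" ([centre column, centre row, width, height] in pixels, round what is visible of it).
- landmark_of(camera, thing): "point" ([column, row] in pixels: a listed point, or the origin of a listed thing).
The state is a dict: "t": time; "joint_pos": joint angles; "dq": joint speeds; "joint_efforts": joint torques, N m; "ee_pos": TCP position; "tool_rot": TCP orientation; "ft_force": force on the tool from outside, world axes, zero at the start; "ft_torque": the same for the moment, N m; "opening": opening from 0.0 (shut) to 1.0 (fully open).
Only numpy, scipy, OpenCV 4.12 (cv2) and the standard library are available. Lean on these libraries where they do the work, as an engineer would, in place of code of your own. Each camera call takes 0.05 s, during which the arm holds its last target.

## Working session

There is one attempt and no reset: what is moved stays moved. The work goes in short steps, Python scripts to look and compute and a tool call to move; the robot and the scene stay as the last step left them, time stands still between calls to the robot, and variables do not carry over. Pictures are saved under pics/ and viewed, and the job is handed in when it is done.

Besides the shell and the picture viewer there is one more tool, called after ">>>" by a JSON object that holds its "name" and its "arguments", one argument or row to a line. drive_tool: Moves the arm, as the interface text tells. Its arguments: {"type":"object","properties":{"series":{"type":"array"},"newtons":{"type":"number"}},"required":["series"]}

```bash
ls; mkdir -p pics
python3 - <<'E'
from workcell import *
import cv2
s=sense(); print(s)
for n in("side","top","wrist"):
    p,d=get_image(n); cv2.imwrite(f"pics/{n}0.png",p[:,:,::-1]); c=get_calibration(n); print(n,c)
E
```

```text
pics
{'t': 0.0, 'joint_pos': array([-1.3039015 ,  0.32183898, -0.07008373,  1.45166751,  0.02259975,
        1.37076407, -0.05689186]), 'dq': array([ 6.45553531e-05,  1.05848588e-03,  6.64698529e-04,  1.27979385e-03,
       -4.01481031e-04, -2.23145412e-03, -8.01665119e-05]), 'joint_efforts': array([ 7.09241231e-04, -4.93574274e+01, -3.82096991e-01, -3.14326286e+01,
        1.28441874e-02,  1.16116172e-02,  1.42606038e-05]), 'ee_pos': array([162.48003706, 628.77982264, 207.21689152]), 'tool_rot': array([ 7.90592645e-01,  6.12341715e-01, -7.17082378e-04,  6.16165796e-04]), 'ft_force': array([-0.0999899 , -0.57074434,  0.17160895]), 'ft_torque': array([-0.01246801,  0.01078548, -0.02182267]), 'opening': 0.9976906584099292}
side {'K': array([[414.12250599,   0.        , 253.92056863],
       [  0.        , 414.12250599, 198.06765356],
       [  0.        ,   0.        ,   1.        ]]), 'R': array([[ 0.98358409, -0.18004608,  0.01207225],
       [-0.07807384, -0.48491991, -0.87106667],
       [ 0.16268621,  0.8558248 , -0.4910164 ]]), 't': array([-516.29586029,  154.20464094, 1207.20588
[... 204 characters left out ...]
93858, -0.00482355],
       [-0.99538521, -0.00947211, -0.09549117],
       [ 0.09543962,  0.00575412, -0.99541859]]), 't': array([  20.38111209,  548.14805972, 1324.58340195])}
wrist {'K': array([[297.31863964,   0.        , 256.58452745],
       [  0.        , 297.31863964, 190.88589374],
       [  0.        ,   0.        ,   1.        ]]), 'T_tool_cam': array([[ 9.99999005e-01,  2.32784681e-04,  1.39140529e-03,
        -4.91927341e-02],
       [-6.37345147e-04,  9.54447804e-01,  2.98377250e-01,
        -7.46744864e+01],
       [-1.25856607e-03, -2.98377840e-01,  9.54447003e-01,
        -1.66808461e+02],
       [ 0.00000000e+00,  0.00000000e+00,  0.00000000e+00,
         1.00000000e+00]])}
```

View pics/side0.png

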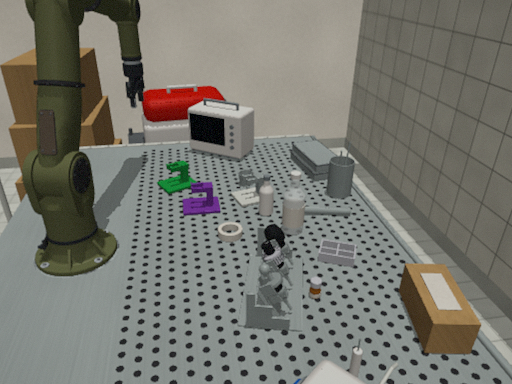

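View pics/top0.png

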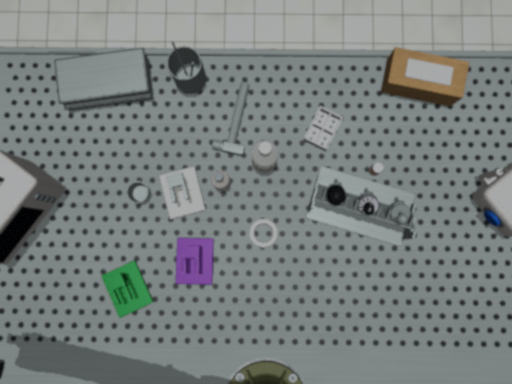

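View pics/wrist0.png

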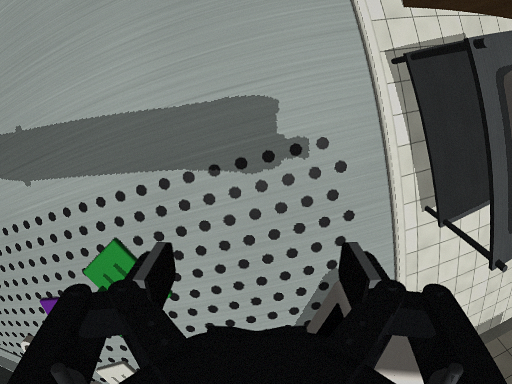

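```bash
cat > h.py <<'E'
import numpy as np, cv2
from workcell import *
from scipy.spatial.transform import Rotation as Rn
C={n:get_calibration(n) for n in("side","top","wrist")}
def world(n,uv,depth,pose=None):
    c=C[n];K=c["K"];u,v=uv
    if n!="wrist":
        p=np.array([(u-K[0,2])/K[0,0],(v-K[1,2])/K[1,1],1])*depth
        return c["R"].T@(p-c["t"])
def ray(n,uv,s=None):
    c=C[n];K=c["K"];u,v=uv
    a=np.array([(u-K[0,2])/K[0,0],(v-K[1,2])/K[1,1]])
    if n=="wrist":
        r=np.linalg.norm(a); d=np.array([*(a/r*np.sin(r) if r>0 else a),np.cos(r)])
        T=c["T_tool_cam"]; R=Rn.from_quat(s["tool_rot"]).as_matrix()
        return R@T[:3,3]+s["ee_pos"], R@T[:3,:3]@d
    d=c["R"].T@np.array([*a,1]); return -c["R"].T@c["t"], d
def at_z(n,uv,z,s=None):
    o,d=ray(n,uv,s); return o+d*(z-o[2])/d[2]
def proj(n,X,s=None):
    c=C[n];K=c["K"]
    if n=="wrist":
        T=c["T_tool_cam"]; R=Rn.from_quat(s["tool_rot"]).as_matrix()
        p=T[:3,:3].T@(R.T@(np.asarray(X)-s["ee_pos"])-T[:3,3])
        th=np.arctan2(np.hypot(p[0],p[1]),p[2]);h=np.hypot(p[0],p[1])
        return np.array([K[0,0]*th*p[0]/h+K[0,2],K[1,1]*th*p[1]/h+K[1,2]])
    p=c["R"]@np.asarray(X)+c["t"]; return np.array([K[0,0]*p[0]/p[2]+K[0,2],K[1,1]*p[1]/p[2]+K[1,2]])
def tri(obs):
    A=np.zeros((3,3));b=np.zeros(3)
    for n,uv,s in obs:
        o,d=ray(n,uv,s);d=d/np.linalg.norm(d);P=np.eye(3)-np.outer(d,d);A+=P;b+=P@o
    X=np.linalg.solve(A,b); return X
E
python3 - <<'E'
from h import *
P={}
for n in("top","side"):
    P[n],d=get_image(n)
    for t in["driver_seat","driver_cap","driver_sleeve","rest_mid","rest","fork_seat","fork_foot","plain_driver_seat","awl_seat"]:
        print(n,t,[(np.round(q["point"],1).tolist(),round(q["confidence"],2)) for q in landmark_of(n,t)])
for n,(a,b,c,dd) in dict(top=(290,150,430,255),side=(225,210,345,340)).items():
    cr=P[n][b:dd,a:c,::-1]; k=min(780//cr.shape[1],590//cr.shape[0])
    cv2.imwrite(f"pics/{n}_rest.png",cv2.resize(cr,None,fx=k,fy=k,interpolation=cv2.INTER_CUBIC))
print(sense()["t"])
E
```

```text
top driver_seat [([367.6, 194.8], 0.58)]
top driver_cap [([365.5, 207.3], 0.89)]
top driver_sleeve [([365.8, 204.0], 0.81)]
top rest_mid [([365.5, 198.4], 0.78)]
top rest [([359.6, 211.1], 0.74), ([182.1, 191.2], 0.33)]
top fork_seat [([183.6, 262.6], 0.92), ([177.0, 193.6], 0.82), ([122.2, 295.4], 0.8)]
top fork_foot [([180.8, 191.6], 0.59), ([123.9, 289.1], 0.58)]
top plain_driver_seat [([334.8, 187.0], 0.61), ([229.8, 131.7], 0.29)]
top awl_seat [([397.9, 209.4], 0.76)]
side driver_seat [([282.2, 268.6], 0.94)]
side driver_cap [([268.2, 246.1], 0.93)]
side driver_sleeve []
side rest_mid [([277.2, 266.3], 0.89), ([292.2, 202.8], 0.68)]
side rest [([266.1, 287.8], 0.78), ([265.6, 191.8], 0.27)]
side fork_seat [([249.3, 177.2], 0.92), ([197.4, 185.9], 0.9), ([172.2, 165.8], 0.58)]
side fork_foot [([176.3, 182.1], 0.87), ([251.5, 195.2], 0.66), ([200.9, 204.0], 0.63), ([268.8, 245.4], 0.29)]
side plain_driver_seat [([278.5, 245.5], 0.61)]
side awl_seat [([280.6, 291.8], 0.88)]
1.15
```

View pics/top_rest.png

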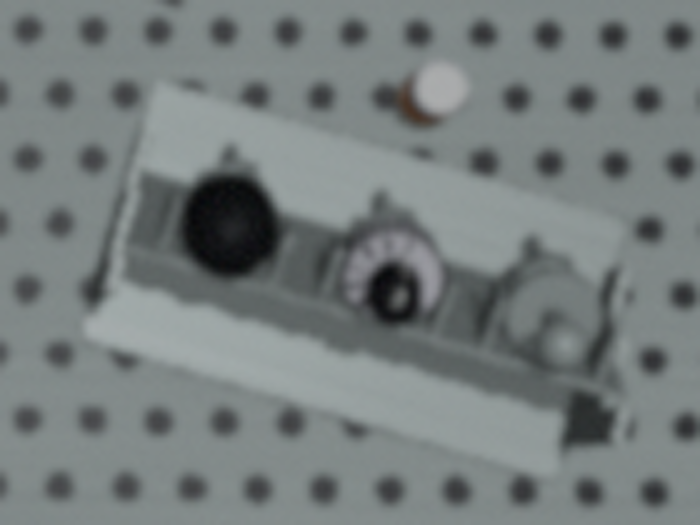

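View pics/side_rest.png

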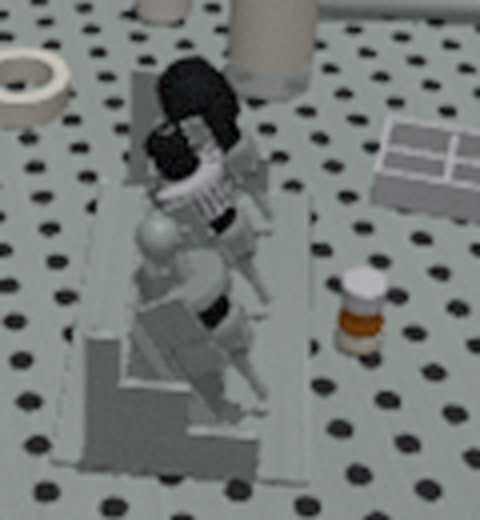

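Run:
```python
from h import *
P,d=get_image("top"); S,ds=get_image("side")
for nm,a,b in [("cap",(365.5,207.3),(268.2,246.1)),("seat",(367.6,194.8),(282.2,268.6)),("restmid",(365.5,198.4),(277.2,266.3)),("awl",(397.9,209.4),(280.6,291.8)),("plain",(334.8,187),(278.5,245.5)),("fork",(177,193.6),(249.3,177.2)),("foot",(180.8,191.6),(251.5,195.2))]:
    X=tri([("top",a,0),("side",b,0)]); print(nm,X.round(1),proj("top",X).round(1),proj("side",X).round(1))
for z,l in [(12,[(180.8,191.6)]),(85,[(177,193.6)]),(75,[(397.9,209.4),(334.8,187),(367.6,194.8),(365.5,198.4)])]:
    for uv in l: print(z,uv,at_z("top",uv,z).round(1))
for nm,(a,b,c,e) in dict(top=(100,150,290,255)).items():
    cr=P[b:e,a:c,::-1];cv2.imwrite("pics/top_fork.png",cv2.resize(cr,None,fx=4,fy=4,interpolation=cv2.INTER_CUBIC))
cr=S[150:240,150:350,::-1];cv2.imwrite("pics/side_fork.png",cv2.resize(cr,None,fx=4,fy=4,interpolation=cv2.INTER_CUBIC))
np.save("dtop.npy",d)
cr=d[165:220,155:210]; print(np.unique(cr.round(-1),return_counts=True))
```

```text
cap [ 511.6 -244.3  131.5] [365.7 206.3] [267.2 246.2]
seat [ 547.1 -262.6   71.4] [367.7 194.5] [281.9 268.6]
restmid [ 536.4 -256.1   75.1] [365.5 198.4] [277.2 266.3]
awl [ 516.6 -342.6   70.3] [398.5 206.5] [277.3 292.1]
plain [ 562.  -175.3   78.7] [334.6 188.2] [279.7 245.4]
fork [546.8 233.1  82.2] [177.2 192.4] [248.4 177.3]
foot [557.7 235.5   7.7] [180.9 191.1] [251.1 195.2]
12 (180.8, 191.6) [556. 235.  12.]
85 (177, 193.6) [543.3 233.   85. ]
75 (397.9, 209.4) [ 508.6 -339.7   75. ]
75 (334.8, 187) [ 565.5 -176.5   75. ]
75 (367.6, 194.8) [ 545.9 -261.6   75. ]
75 (365.5, 198.4) [ 536.4 -256.1   75. ]
(array([   0., 1290., 1300., 1310., 1320., 1350., 1360., 1370., 1380.,
       1390.], dtype=float32), array([  14,  148,  188,   14,    2,    7,  509, 1159,  775,  209]))
```

View pics/top_fork.png

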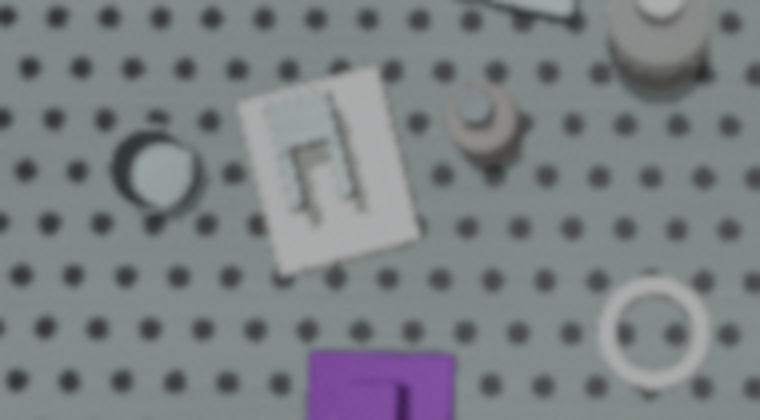

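View pics/side_fork.png

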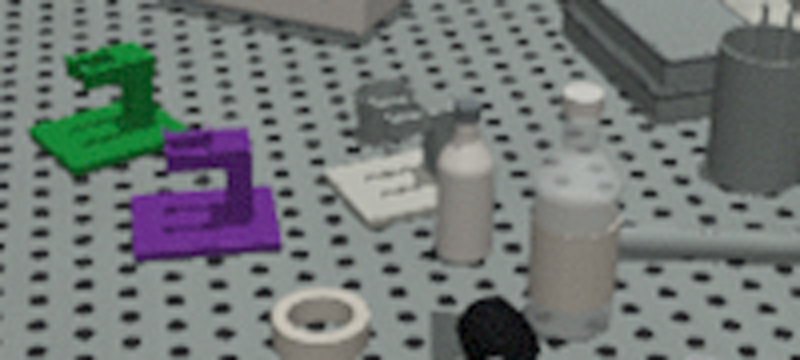

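Run:
```python
from h import *
P,d=get_image("top")
K=C["top"]["K"]
v,u=np.mgrid[0:384,0:512]
pc=np.stack([(u-K[0,2])/K[0,0]*d,(v-K[1,2])/K[1,1]*d,d],-1)
W=(pc-C["top"]["t"])@C["top"]["R"]; 
hsv=cv2.cvtColor(P,cv2.COLOR_RGB2HSV)
print("table z", np.median(W[250:330,220:300,2]))
print("sens t",sense()["t"])
# fork top points
box=(slice(165,225),slice(155,212))
w=W[box].reshape(-1,3); ok=d[box].reshape(-1)>0; w=w[ok]
top=w[(w[:,2]>70)&(w[:,2]<100)]; print("fork top",len(top),top.mean(0).round(1))
foot=w[(w[:,2]>7)&(w[:,2]<20)]; print("foot n",len(foot))
def rect(p): 
    r=cv2.minAreaRect(p[:,:2].astype(np.float32)); return np.round(r[0],1),np.round(r[1],1),r[2]
print(rect(top)); print(rect(foot))
m=regions_of("top","fork_foot")
for q in m[:3]:
    print(q["confidence"],q["extent"])
    if 165<q["extent"][0]<200 and q["extent"][1]<220:
        cs=max(cv2.findContours(q["region"].astype(np.uint8),0,2)[0],key=cv2.contourArea)[:,0]
        pts=np.array([at_z("top",c,12) for c in cs]); print("region rect",rect(pts))
m=regions_of("top","rest")
for q in m[:2]:
    print(q["confidence"],q["extent"])
    cs=max(cv2.findContours(q["region"].astype(np.uint8),0,2)[0],key=cv2.contourArea)[:,0]
    pts=np.array([at_z("top",c,3) for c in cs]); print("rest rect",rect(pts))
for nm in["saline_mid","spray_mid","gallipot_mid","vial_mid"]:
    q=landmark_of("top",nm); print(nm,[(at_z("top",a["point"],dict(s=100).get(nm[0],40)).round(0),round(a["confidence"],2)) for a in q[:2]])
```

```text
table z 0.7277269963599251
sens t 1.3
fork top 347 [566.5 234.1  84.4]
foot n 1268
(array([571.1, 200.1]), array([ 72.1, 112.4]), 16.0557804107666)
(array([548. , 224.5]), array([144.2, 160.6]), 86.36065673828125)
0.91 [196.2, 261.6, 41.2, 48.5]
0.71 [126.6, 288.2, 50.2, 54.2]
0.64 [182.9, 192.3, 46.9, 52.6]
region rect (array([554.9, 231.1]), array([125.7, 101.5]), 15.517898559570312)
0.63 [363.0, 204.6, 110.6, 77.7]
rest rect (array([ 519.8, -270.5]), array([300. , 151.6]), 74.16654205322266)
0.6 [401.9, 211.9, 20.7, 25.4]
rest rect (array([ 508.6, -367.6]), array([50.4, 62.1]), 68.32091522216797)
saline_mid [(array([644.,  19., 100.]), 0.73)]
spray_mid [(array([574., 114., 100.]), 0.88), (array([ 554., -174.,  100.]), 0.7)]
gallipot_mid [(array([550., 339.,  40.]), 0.56), (array([ 512., -352.,   40.]), 0.33)]
vial_mid [(array([ 620., -290.,   40.]), 0.63)]
```

>>> {"name": "drive_tool", "arguments": {
  "series": [
    {"gripper":1,"delta_pos":[-28,42,-15],"spin":0},
    {"gripper":1,"delta_pos":[-28,42,-15],"spin":0},
    {"gripper":1,"delta_pos":[-28,42,-15],"spin":0},
    {"gripper":1,"delta_pos":[-28,42,-15],"spin":0},
    {"gripper":1,"delta_pos":[-28,42,-15],"spin":0},
    {"gripper":1,"delta_pos":[-28,42,-15],"spin":0},
    {"gripper":1,"delta_pos":[-28,42,-15],"spin":0},
    {"gripper":1,"delta_pos":[-28,42,-15],"spin":0},
    {"gripper":1,"delta_pos":[-28,42,-15],"spin":0},
    {"gripper":1,"delta_pos":[-28,42,0],"spin":0}
  ]
}}

```text
t: 2.85
ee_pos: [507.0, 246.3, 347.8]
tool_rot: [0.787, 0.617, 0.002, -0.001]
ft_force: [1.5, 0.1, -0.2]
opening: 1.002
```

Run:
```python
from h import *
s=sense(); P,d=get_image("wrist"); cv2.imwrite("pics/w1.png",P[:,:,::-1])
import pickle; pickle.dump((s,P,d),open("w1.pkl","wb")); print(s["joint_pos"].round(3))
for t in["fork_seat","fork_foot"]:
    for q in landmark_of("wrist",t): print(t,np.round(q["point"],1),round(q["confidence"],2),at_z("wrist",q["point"],85 if "seat" in t else 12,s).round(1))
print(proj("wrist",[545,230,85],s))
```

```text
[-0.769  0.1    0.299  1.445 -0.032  1.598  0.856]
fork_seat [199.2  66.6] 0.92 [365.3 198.3  85. ]
fork_seat [251.6 179.2] 0.89 [546.1 230.6  85. ]
fork_foot [255.3 171.3] 0.97 [552.8 234.7  12. ]
fork_foot [300.9  10.7] 0.96 [298.3 376.1  12. ]
fork_foot [206.9  74.2] 0.6 [370.1 196.6  12. ]
[251.05787749 178.62858395]
```

View pics/w1.png

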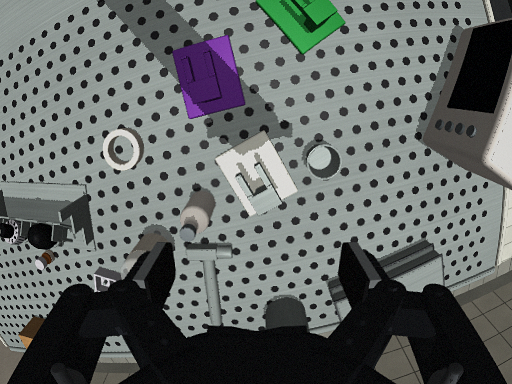

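Run:
```python
from h import *
import pickle
s,P,d=pickle.load(open("w1.pkl","rb"))
cr=P[120:225,200:310,::-1]; cv2.imwrite("pics/w1c.png",cv2.resize(cr,None,fx=5.5,fy=5.5,interpolation=cv2.INTER_CUBIC))
# fork-frame rectified top view at z=85
f=np.array([546,230.5]);yaw=np.deg2rad(14.8);ex=np.array([np.cos(yaw),np.sin(yaw)]);ey=np.array([-ex[1],ex[0]])
def rectify(z,xr,yr,k):
    xs=np.arange(xr[0],xr[1],1/k);ys=np.arange(yr[0],yr[1],1/k)
    m=np.array([[proj("wrist",[*(f+x*ex+y*ey),z],s) for y in ys[::-1]] for x in xs[::-1]],np.float32)
    return cv2.remap(P,m[...,0],m[...,1],cv2.INTER_CUBIC)
im=np.hstack([rectify(85,(-60,80),(-60,60),3),rectify(12,(-60,80),(-60,60),3)])
for j,h in((0,0),(1,360)):
  for k in range(-60,61,20):
    cv2.line(im,(h+(60-k)*3,0),(h+(60-k)*3,420),(255,0,0) if k==0 else (90,90,255),1)
  for k in range(-60,81,20):
    cv2.line(im,(h,(80-k)*3),(h+360,(80-k)*3),(255,0,0) if k==0 else (90,90,255),1)
cv2.imwrite("pics/w1r.png",im[:,:,::-1])
```

```text
(no output)
```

View pics/w1c.png

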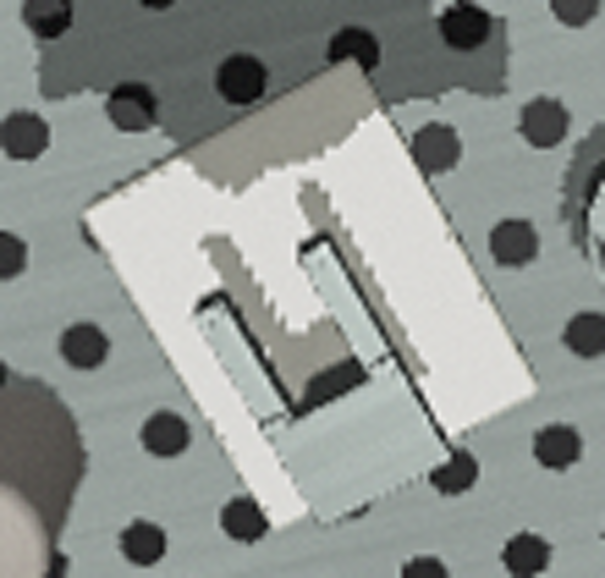

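View pics/w1r.png

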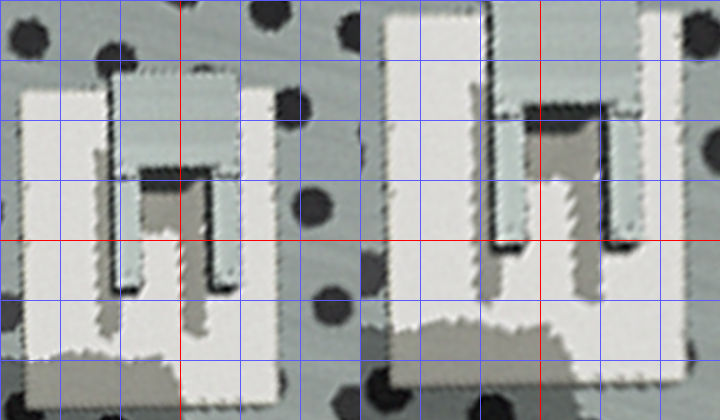

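>>> {"name": "drive_tool", "arguments": {
  "series": [
    {"gripper":1,"delta_pos":[-47,11,2],"spin":0},
    {"gripper":1,"delta_pos":[-47,11,2],"spin":0},
    {"gripper":1,"delta_pos":[-47,11,2],"spin":0},
    {"gripper":1,"delta_pos":[-47,11,2],"spin":0},
    {"gripper":1,"delta_pos":[-47,11,2],"spin":0},
    {"gripper":1,"delta_pos":[-47,11,2],"spin":0},
    {"gripper":1,"delta_pos":[-47,11,2],"spin":0},
    {"gripper":1,"delta_pos":[-47,11,2],"spin":0},
    {"gripper":1,"delta_pos":[-47,11,2],"spin":0},
    {"gripper":1,"delta_pos":[-47,11,2],"spin":0}
  ]
}}

```text
t: 4.25
ee_pos: [503.1, -232.6, 323.0]
tool_rot: [0.779, 0.627, 0.004, -0.003]
ft_force: [0.2, -0.0, -0.2]
opening: 1.0
```

Run:
```python
from h import *
s=sense(); P,d=get_image("wrist"); cv2.imwrite("pics/w2.png",P[:,:,::-1])
import pickle; pickle.dump((s,P,d),open("w2.pkl","wb")); print(s["joint_pos"].round(3),s["t"])
for t in["driver_cap","driver_sleeve","driver_seat","rest_mid","plain_driver_seat","awl_seat"]:
    z=dict(driver_cap=131.3,driver_sleeve=107).get(t,75)
    for q in landmark_of("wrist",t): print(t,np.round(q["point"],1),round(q["confidence"],2),at_z("wrist",q["point"],z,s).round(1))
```

```text
[-0.308  0.093  0.763  1.523 -0.073  1.553  1.809] 4.25
driver_cap [246.1 171.4] 0.68 [ 512.6 -245.7  131.3]
driver_sleeve [242.5 176.7] 0.57 [ 524.2 -253.8  107. ]
driver_seat [243.4 186.4] 0.78 [ 546.6 -258.8   75. ]
rest_mid [244.3 186.6] 0.65 [ 547.2 -257.6   75. ]
awl_seat [186.7 181.3] 0.61 [ 520.8 -338.8   75. ]
```

View pics/w2.png

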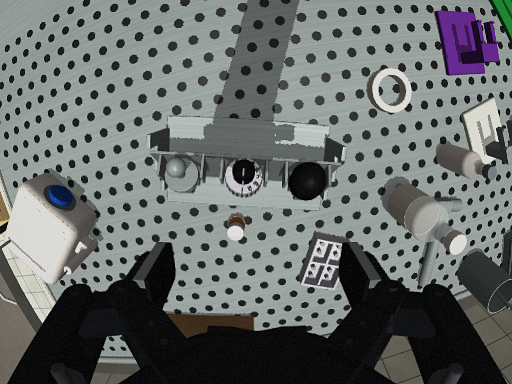

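Run:
```python
from h import *
import pickle
s,P,d=pickle.load(open("w2.pkl","rb"))
cr=P[140:220,140:340,::-1]; cv2.imwrite("pics/w2c.png",cv2.resize(cr,None,fx=4,fy=4,interpolation=cv2.INTER_CUBIC))
cr=P[150:205,215:275,::-1]; cv2.imwrite("pics/w2d.png",cv2.resize(cr,None,fx=10,fy=10,interpolation=cv2.INTER_CUBIC))
```

```text
(no output)
```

View pics/w2c.png

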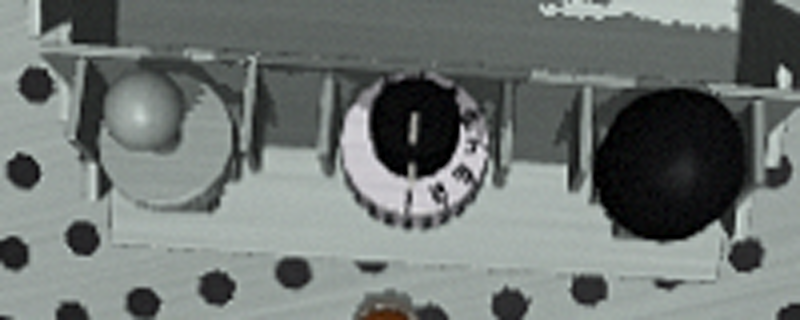

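View pics/w2d.png

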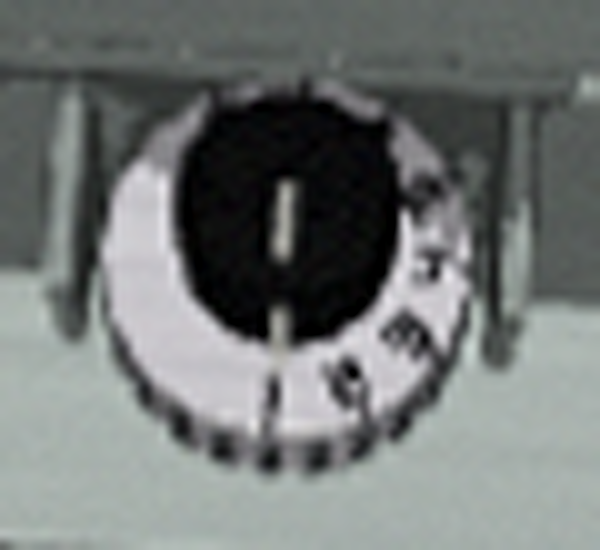

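```bash
cat >> h.py <<'E'
def rectify(P,s,f,yaw,z,xr,yr,k,n="wrist",grid=20):
    ex=np.array([np.cos(yaw),np.sin(yaw)]);ey=np.array([-ex[1],ex[0]]);f=np.asarray(f)
    xs=np.arange(xr[0],xr[1],1/k);ys=np.arange(yr[0],yr[1],1/k)
    m=np.array([[proj(n,[*(f+x*ex+y*ey),z],s) for y in ys[::-1]] for x in xs[::-1]],np.float32)
    im=cv2.remap(P,m[...,0],m[...,1],cv2.INTER_CUBIC)
    for g in range(int(np.ceil(yr[0]/grid)*grid),int(yr[1])+1,grid):
        c=int((yr[1]-g)*k); cv2.line(im,(c,0),(c,im.shape[0]),(255,0,0) if g==0 else (90,90,255),1)
    for g in range(int(np.ceil(xr[0]/grid)*grid),int(xr[1])+1,grid):
        c=int((xr[1]-g)*k); cv2.line(im,(0,c),(im.shape[1],c),(255,0,0) if g==0 else (90,90,255),1)
    return im
E
python3 - <<'E'
from h import *
import pickle
s,P,d=pickle.load(open("w2.pkl","rb"))
yaw=np.deg2rad(-19.2)
im=np.vstack([rectify(P,s,(512,-245),yaw,131.3,(-50,60),(-150,150),2.6),rectify(P,s,(543,-256),yaw,3,(-40,80),(-150,150),2.6)])
cv2.imwrite("pics/w2r.png",im[:,:,::-1]); print(im.shape)
E
```

```text
(598, 781, 3)
```

View pics/w2r.png

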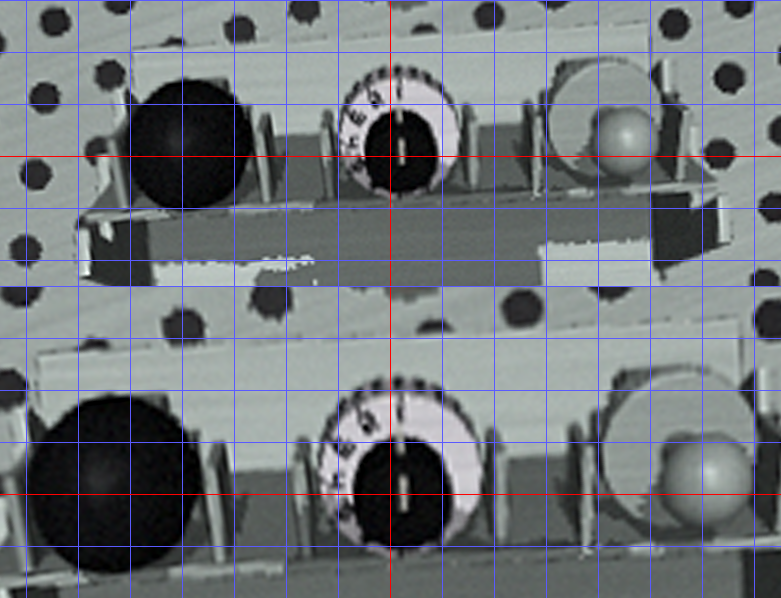

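```bash
cat >> h.py <<'E'
def circ(c,z,r,n=60):
    z=z/np.linalg.norm(z); a=np.cross(z,[0,1,0.3]);a/=np.linalg.norm(a);b=np.cross(z,a)
    t=np.linspace(0,2*np.pi,n); return c+r*(np.cos(t)[:,None]*a+np.sin(t)[:,None]*b)
def silh(seat,zax,s,z0,z1,r,cam="wrist"):
    p=np.vstack([circ(seat+zax*z0,zax,r),circ(seat+zax*z1,zax,r)])
    return cv2.convexHull(np.array([proj(cam,q,s) for q in p],np.float32))[:,0]
E
python3 - <<'E'
from h import *
import pickle
s,P,d=pickle.load(open("w2.pkl","rb"))
yaw=np.deg2rad(-16.1);ex=np.array([np.cos(yaw),np.sin(yaw),0]);zax=-0.5*ex+np.array([0,0,.866])
g=P.max(2); m=np.zeros_like(g); m[150:190,225:262]=(g[150:190,225:262]<50)
n,l,st,ce=cv2.connectedComponentsWithStats(m); i=1+np.argmax(st[1:,4]); print(st[i],ce[i])
u,v=ce[i]
# include index line hole: fill hull
cs=max(cv2.findContours((l==i).astype(np.uint8),0,2)[0],key=cv2.contourArea); M=cv2.moments(cv2.convexHull(cs)); obs=np.array([M['m10']/M['m00'],M['m01']/M['m00']]); print(obs,M['m00'])
seat=np.array([543,-256,75.])
for k in range(6):
    def f(q):
        M=cv2.moments(silh(np.array([q[0],q[1],75.]),zax,s,50,80,14)); return np.array([M['m10']/M['m00'],M['m01']/M['m00']]),M['m00']
    c,A=f(seat);J=np.stack([f(seat+e)[0]-c for e in np.eye(3)[:2]],1); seat[:2]+=np.linalg.solve(J,obs-c)
print("seat",seat,A,"cap",seat+65*zax)
im=P.copy()
import numpy as np
big=cv2.resize(P[145:205,205:285],None,fx=9,fy=9,interpolation=cv2.INTER_CUBIC)
for z0,z1,r,col in((50,80,14,(255,0,0)),(24,50,24,(0,255,0)),(0,6,18,(0,0,255))):
    h=silh(seat,zax,s,z0,z1,r); cv2.polylines(big,[(((h-[205,145])+.5)*9).astype(int)],True,col,1)
cv2.imwrite("pics/w2f.png",big[:,:,::-1])
print("top proj cap",proj("top",seat+65*zax),"side",proj("side",seat+65*zax))
E
```

```text
[233 158  24  26 434] [243.48387097 170.68202765]
[243.51430615 170.24749642] 466.0
seat [ 542.39880755 -257.67364507   75.        ] 540.3222219597083 cap [ 511.17348504 -248.66091884  131.29      ]
top proj cap [367.39661916 206.49779937] side [267.34528659 247.33017073]
```

View pics/w2f.png

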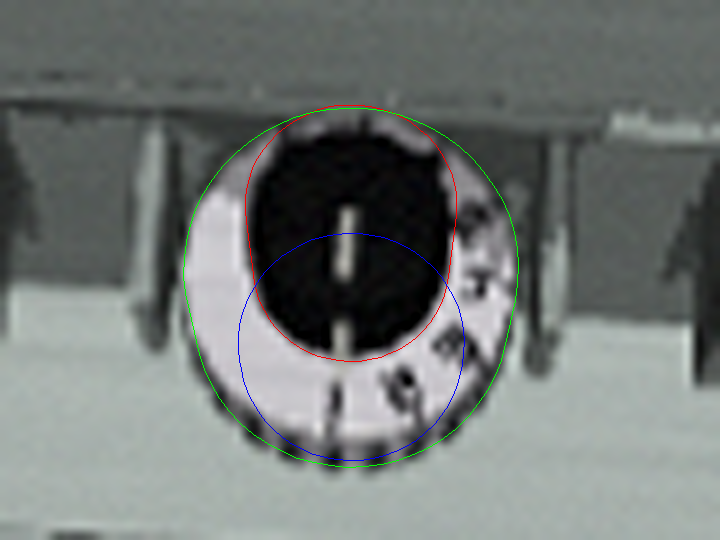

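>>> {"name": "drive_tool", "arguments": {
  "series": [
    {"gripper":0.1,"delta_pos":[-7,5,40],"spin":0.04},
    {"gripper":0.1,"delta_pos":[-6,5,40],"spin":0.03},
    {"gripper":0.1,"delta_pos":[0,0,40],"spin":0},
    {"gripper":0.1,"delta_pos":[0,0,10],"spin":0}
  ]
}}

```text
t: 5.1
ee_pos: [514.8, -236.8, 191.2]
tool_rot: [0.797, 0.604, 0.006, -0.003]
ft_force: [-0.6, 0.3, 0.0]
opening: 0.549
```

```bash
cat >> h.py <<'E'
def yawof(s): 
    R=Rn.from_quat(s["tool_rot"]).as_matrix(); return np.degrees(np.arctan2(R[1,0],R[0,0])), np.degrees(np.arccos(-R[2,2]))
E
python3 - <<'E'
from h import *
s=sense(); P,d=get_image("wrist"); cv2.imwrite("pics/w3.png",P[:,:,::-1])
import pickle; pickle.dump((s,P,d),open("w3.pkl","wb")); print(s["joint_pos"].round(3),s["t"],s["ee_pos"],yawof(s),s["opening"])
yaw=np.deg2rad(-16.1);ex=np.array([np.cos(yaw),np.sin(yaw),0]);zax=-0.5*ex+np.array([0,0,.866])
seat=np.array([542.4,-257.7,75])
for z0,z1,r,col in((50,80,14,(255,0,0)),(24,50,24,(0,255,0)),(0,6,18,(0,0,255))):
    h=silh(seat,zax,s,z0,z1,r); cv2.polylines(P,[h.astype(int)],True,col,1)
cv2.imwrite("pics/w3f.png",cv2.resize(P[100:340,120:400,::-1],None,fx=2.5,fy=2.5))
E
```

```text
[-0.282  0.18   0.763  1.712 -0.143  1.301  1.808] 5.1 [ 514.84130263 -236.82806019  191.24828568] (np.float64(74.30463749021399), np.float64(0.7845817757964131)) 0.5494630173794666
```

View pics/w3f.png

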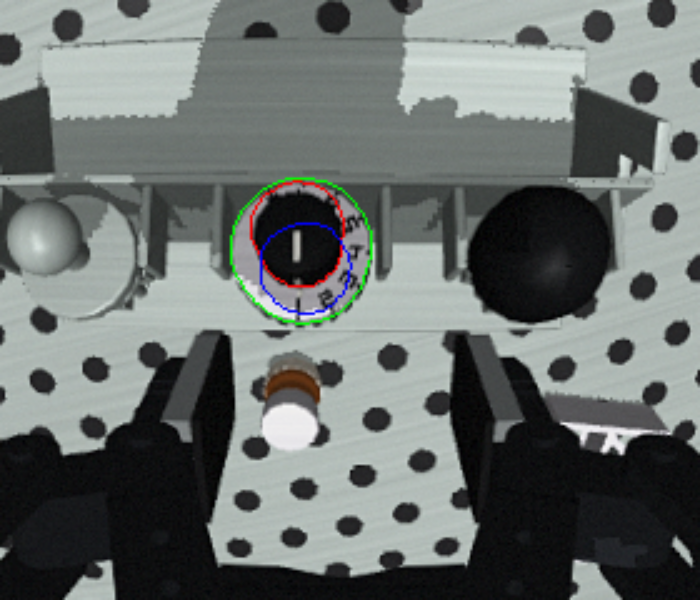

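>>> {"name": "drive_tool", "arguments": {
  "series": [
    {"gripper":0.1,"delta_pos":[-12.4,-2.2,5],"spin":0},
    {"gripper":0.1,"delta_pos":[0,0,10],"spin":0},
    {"gripper":0.1,"delta_pos":[0,0,10],"spin":0},
    {"gripper":0.1,"delta_pos":[0,0,0],"spin":0}
  ]
}}

```text
t: 5.65
ee_pos: [512.1, -249.3, 168.8]
tool_rot: [0.797, 0.604, 0.009, 0.0]
ft_force: [-0.6, 0.7, 0.3]
opening: 0.548
```

>>> {"name": "drive_tool", "arguments": {
  "series": [
    {"gripper":0.1,"delta_pos":[0.4,-3,16],"spin":0},
    {"gripper":0.1,"delta_pos":[0,0,16],"spin":0},
    {"gripper":0.1,"delta_pos":[0,0,10],"spin":0},
    {"gripper":0.1,"delta_pos":[0,0,2],"spin":0}
  ]
}}

```text
t: 6.15
ee_pos: [509.7, -247.0, 121.5]
tool_rot: [0.796, 0.605, 0.008, -0.0]
ft_force: [0.8, -0.3, 0.8]
opening: 0.552
```

Run:
```python
from h import *
s=sense(); P,d=get_image("wrist")
print(s["t"],s["ee_pos"].round(1),yawof(s),s["ft_force"].round(2))
S,_=get_image("side")
yaw=np.deg2rad(-16.1);ex=np.array([np.cos(yaw),np.sin(yaw),0]);zax=-0.5*ex+np.array([0,0,.866])
seat=np.array([542.4,-257.7,75])
cv2.imwrite("pics/s4.png",cv2.resize(S[170:350,180:360,::-1],None,fx=3,fy=3,interpolation=cv2.INTER_CUBIC))
cv2.imwrite("pics/w4f.png",cv2.resize(P[130:340,120:400,::-1],None,fx=2.5,fy=2.5))
```

```text
6.15 [ 509.7 -247.   121.5] (np.float64(74.41707847576889), np.float64(0.969341985589136)) [ 0.76 -0.35  0.76]
```

View pics/w4f.png

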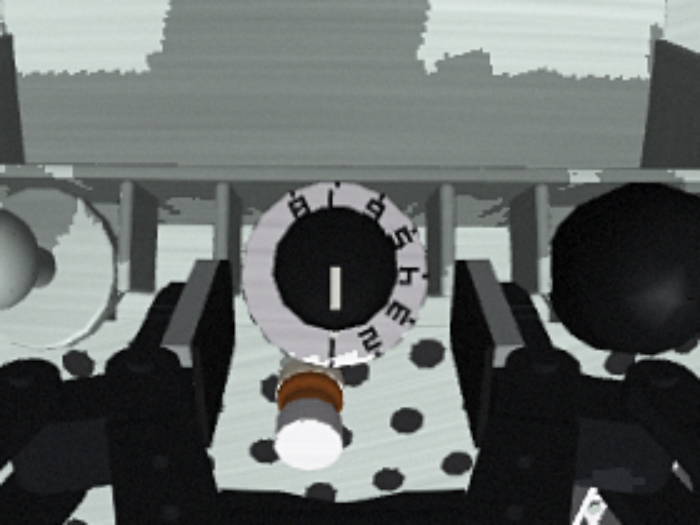

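View pics/s4.png

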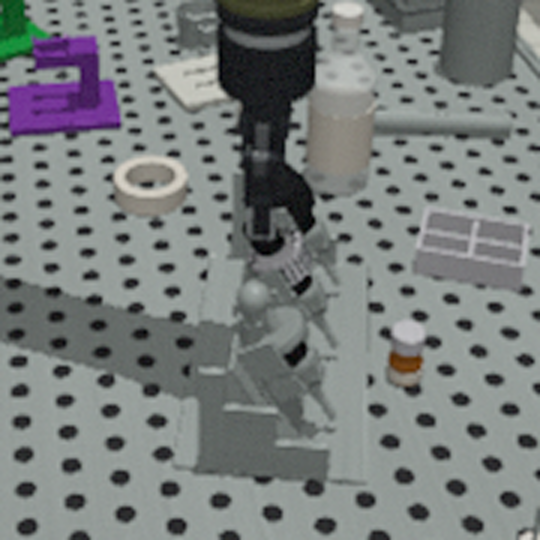

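>>> {"name": "drive_tool", "arguments": {
  "series": [
    {"gripper":0.1,"delta_pos":[0,0,-2],"spin":0},
    {"gripper":-1,"delta_pos":[0,0,0],"spin":0},
    {"gripper":-1,"delta_pos":[0,0,0],"spin":0},
    {"gripper":-1,"delta_pos":[0,0,0],"spin":0}
  ],
  "newtons": 50
}}

```text
t: 6.75
ee_pos: [512.1, -249.3, 127.9]
tool_rot: [0.797, 0.604, 0.01, 0.003]
ft_force: [-0.6, 0.3, 2.5]
opening: -0.005
```

Run:
```python
from h import *
s=sense(); P,d=get_image("wrist")
print(s["t"],s["ee_pos"].round(1),yawof(s),s["ft_force"].round(2),s["opening"])
cv2.imwrite("pics/w5f.png",cv2.resize(P[130:340,120:400,::-1],None,fx=2.5,fy=2.5))
S,_=get_image("side")
cv2.imwrite("pics/s5.png",cv2.resize(S[200:320,220:340,::-1],None,fx=5,fy=5,interpolation=cv2.INTER_CUBIC))
```

```text
6.75 [ 512.1 -249.3  127.9] (np.float64(74.3930562559203), np.float64(1.2144343067878942)) [-0.6   0.27  2.52] -0.005224304166580604
```

View pics/w5f.png

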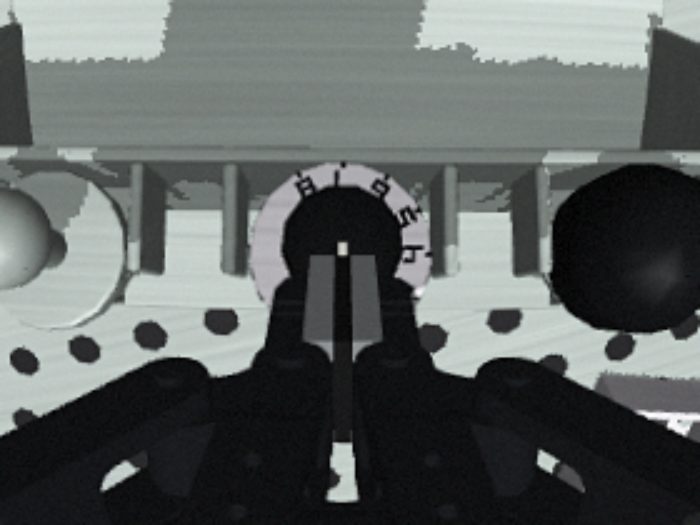

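View pics/s5.png

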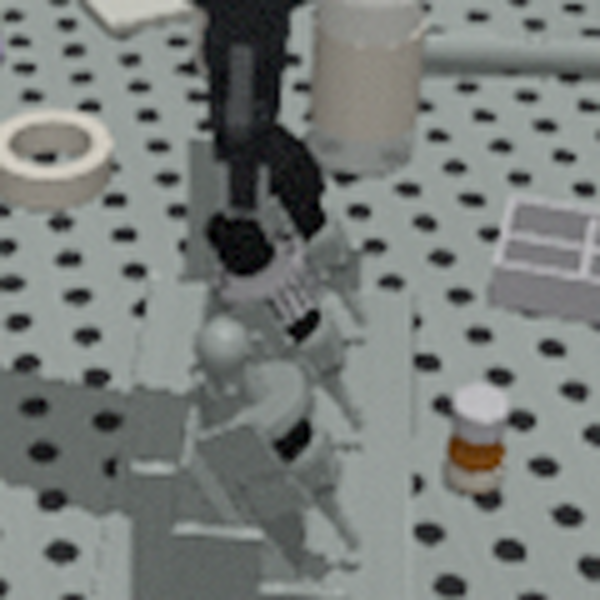

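Run:
```python
from h import *
s=sense()
R=Rn.from_quat(s["tool_rot"]).as_matrix()
for dz in(0,-19,-40):
    X=s["ee_pos"]+R@[0,0,dz]; a=proj("wrist",X,s);b=proj("side",X)
    print(dz,X.round(1),"wcrop",((a-[120,130])*2.5).round(),"scrop",((b-[220,200])*5).round())
yaw=np.deg2rad(-16.1);ex=np.array([np.cos(yaw),np.sin(yaw),0]);zax=-0.5*ex+np.array([0,0,.866]);seat=np.array([542.4,-257.7,75])
for k in(50,65,80):
    X=seat+zax*k;print(k,X.round(1),((proj("wrist",X,s)-[120,130])*2.5).round(),((proj("side",X)-[220,200])*5).round())
P,d=get_image("wrist")
cy,cx=int(130+250/2.5),int(120+340/2.5)
print(d[cy-20:cy+12:2,cx-24:cx+26:4].round(0))
```

```text
0 [ 512.  -249.2  127.6] wcrop [340. 240.] scrop [238. 243.]
-19 [ 511.6 -249.4  146.6] wcrop [340. 275.] scrop [239. 212.]
-40 [ 511.2 -249.5  167.6] wcrop [340. 323.] scrop [239. 176.]
50 [ 518.4 -250.8  118.3] [341. 248.] [251. 259.]
65 [ 511.2 -248.7  131.3] [342. 243.] [237. 237.]
80 [ 504.  -246.6  144.3] [343. 237.] [222. 214.]
[[194. 194. 167. 165. 164. 165. 164. 163. 165. 165. 166. 194. 193.]
 [194. 194. 165. 164. 163. 164. 162. 163. 165. 164. 165. 193. 195.]
 [193. 193. 164. 163. 164. 164. 164. 164. 163. 163. 164. 168. 193.]
 [193. 165. 163. 163. 163. 164. 163. 164. 164. 163. 165. 165. 193.]
 [192. 165. 164. 164. 163. 163. 163. 164. 163. 163. 164. 164. 194.]
 [192. 165. 163. 162. 163. 163. 163. 163. 162. 163. 162. 163. 194.]
 [193. 163. 163. 163. 163. 162. 162. 163. 162. 164. 162. 163. 192.]
 [193. 163. 162. 162. 162. 162. 162. 163. 163. 163. 163. 163. 166.]
 [191. 162. 162. 162. 162. 162. 161. 163. 162. 161. 162. 163. 167.]
 [166. 163. 162. 161. 164. 162. 160. 162. 162. 162. 162. 164. 166.]
 [166. 163. 163. 162. 161. 162. 162. 162. 161. 162. 160. 162. 165.]
 [191. 163. 161. 151. 153. 150. 150. 151. 151. 152. 161. 163. 166.]
 [191. 162. 161. 150. 149. 149. 148. 150. 149. 149. 161. 162. 192.]
 [190. 162. 162. 146. 147. 148. 146. 147. 147. 147. 162. 161. 191.]
 [191. 162. 162. 144. 145. 145. 146. 144. 144. 145. 162. 162. 191.]
 [191. 162. 161. 142. 143. 142. 142. 143. 144. 142. 162. 163. 191.]]
```

```bash
cat >> h.py <<'E'
def cloud_tool(d):
    K=C["wrist"]["K"];v,u=np.mgrid[0:384,0:512];a=(u-K[0,2])/K[0,0];b=(v-K[1,2])/K[1,1];r=np.hypot(a,b)+1e-9
    k=np.tan(r)/r; p=np.stack([a*k*d,b*k*d,d],-1); T=C["wrist"]["T_tool_cam"]; return p@T[:3,:3].T+T[:3,3]
E
python3 - <<'E'
from h import *
import pickle
s=sense();P,d=get_image("wrist"); pickle.dump((s,P,d),open("w5.pkl","wb"))
for nm in("w2","w3","w5"):
    s,P,d=pickle.load(open(nm+".pkl","rb")); X=cloud_tool(d)
    ok=(d>0)&(abs(X[...,1])<25)&(abs(X[...,0])<65)&(X[...,2]>-60)&(X[...,2]<(30 if nm!="w5" else 5))
    q=X[ok]; print(nm,s["opening"],len(q))
    for lo in range(-60,30,6):
        w=q[(q[:,2]>=lo)&(q[:,2]<lo+6)]
        if len(w): print(lo,len(w),w.min(0).round(0)[:2],w.max(0).round(0)[:2])
E
```

```text
w2 1.0002139762141773 1982
-60 658 [-56. -10.] [57. 13.]
-54 620 [-56. -10.] [57. 13.]
-48 492 [-56. -10.] [56. 13.]
-42 212 [-49. -10.] [49. 13.]
w3 0.5494630173794666 2331
-60 546 [-37. -10.] [38. 13.]
-54 511 [-37. -10.] [37. 13.]
-48 488 [-37. -10.] [37. 12.]
-42 420 [-37. -10.] [37. 12.]
-36 295 [-36. -10.] [36. 12.]
-30 71 [-29.  -9.] [24. 12.]
w5 7.696055507231741e-05 3251
-60 287 [-13. -10.] [13. -5.]
-54 373 [-13. -10.] [14. -5.]
-48 361 [-13. -10.] [14. -4.]
-42 305 [-13. -10.] [14. -4.]
-36 257 [-14. -10.] [13. -4.]
-30 43 [ -8. -10.] [ 9. -5.]
-24 340 [-12. -11.] [12.  1.]
-18 833 [-14. -18.] [13.  1.]
-12 119 [-13. -18.] [14. -7.]
-6 56 [64. -1.] [65. 14.]
0 277 [-22.  -3.] [65. 21.]
```

Run:
```python
from h import *
import pickle
s,P,d=pickle.load(open("w5.pkl","rb"));X=cloud_tool(d)
for r in range(222,240,2): print(r,X[r,248].round(1),X[r,264].round(1),X[r,256].round(1))
s,P,d=pickle.load(open("w3.pkl","rb"));X=cloud_tool(d)
for c in(203,204,206,208,306,308,310,312,):
    for r in range(228,244,4): print(c,r,X[r,c].round(1),end=" ")
    print()
s,P,d=pickle.load(open("w2.pkl","rb"));X=cloud_tool(d)
for c in(160,168,352): 
    for r in range(236,256,4): print(c,r,X[r,c].round(1),end=" ")
    print()
```

```text
222 [ -4.5 -10.3 -17.7] [  4.3  -9.5 -15.8] [ -0.1 -10.  -17.1]
224 [ -4.5  -8.8 -17.1] [  4.3  -9.  -17.5] [ -0.1  -8.8 -17.1]
226 [ -4.5  -7.9 -17.6] [  4.3  -8.3 -18.6] [ -0.1  -8.1 -18.1]
228 [ -4.4  -7.4 -19.3] [  4.3  -6.8 -18. ] [ -0.1  -7.4 -19.4]
230 [ -4.4  -6.6 -20.2] [  4.3  -6.1 -19.2] [ -0.1  -6.3 -19.5]
232 [ -4.2  -9.4 -28.7] [  4.   -9.9 -29.6] [ -0.1  -9.6 -29. ]
234 [ -4.1  -9.6 -31.3] [  3.9  -9.7 -31.7] [ -0.1  -9.5 -31.3]
236 [ -4.1  -9.  -32.6] [  3.9  -9.7 -33.9] [ -0.1  -9.6 -33.7]
238 [ -4.   -9.5 -35.8] [  3.8  -9.9 -36.6] [ -0.1  -9.8 -36.4]
203 228 [-69.2  85.1 182.3] 203 232 [-70.8  93.7 188.3] 203 236 [-26.6  -9.6 -34.2] 203 240 [-25.9  -9.4 -38.4] 
204 228 [-68.1  85.7 183.6] 204 232 [-69.4  93.5 187.9] 204 236 [-26.2  -9.2 -33.3] 204 240 [-25.2 -10.  -39.5] 
206 228 [-65.5  85.7 183.7] 206 232 [-66.8  93.8 188.7] 206 236 [-25.1  -9.4 -33.7] 206 240 [-24.5  -9.2 -37.9] 
208 228 [-62.7  85.3 182.9] 208 232 [-64.1  93.7 188.6] 208 236 [-24.3  -9.  -33. ] 208 240 [-23.3  -9.9 -39.2] 
306 228 [ 65.5  86.8 186.2] 306 232 [ 65.8  92.4 185.8] 306 236 [ 25.1  -9.2 -33.3] 306 240 [ 24.2  -9.5 -38.5] 
308 228 [ 67.9  86.1 184.7] 308 232 [ 68.5  92.4 185.8] 308 236 [ 26.1  -9.1 -33.3] 308 240 [ 25.2  -9.5 -38.5] 
310 228 [ 70.9  86.9 186.3] 310 232 [ 71.3  92.8 186.3] 310 236 [ 27.1  -9.2 -33.5] 310 240 [ 26.1  -9.7 -38.8] 
312 228 [ 73.5  86.7 185.8] 312 232 [ 73.7  92.  184.6] 312 236 [ 27.8 -10.  -35. ] 312 240 [ 27.2  -9.6 -38.8] 
160 236 [-181.   166.3  319.2] 160 240 [-182.8  175.6  320.9] 160 244 [-46.7  -8.9 -43. ] 160 248 [-45.3  -9.2 -47.5] 160 252 [-44.1  -9.2 -51.3] 
168 236 [-165.1  165.9  319.5] 168 240 [-166.9  175.5  321.8] 168 244 [-42.1  -9.7 -44.2] 168 248 [-42.2  -7.9 -44.8] 168 252 [-42.7  -5.4 -44.3] 
352 236 [182.3 168.8 324.4] 352 240 [182.8 176.5 322.7] 352 244 [ 46.2  -9.4 -43.9] 352 248 [ 45.3  -8.9 -46.9] 352 252 [ 43.9  -9.3 -51.4]
```

>>> {"name": "drive_tool", "arguments": {
  "series": [
    {"gripper":0.1,"delta_pos":[0.3,-3,0],"spin":0},
    {"gripper":0.1,"delta_pos":[0,0,0],"spin":0},
    {"gripper":0.1,"delta_pos":[0,0,10],"spin":0},
    {"gripper":0.1,"delta_pos":[0,0,10],"spin":0},
    {"gripper":0.1,"delta_pos":[0,0,2],"spin":0}
  ]
}}

```text
t: 7.58
ee_pos: [508.7, -246.8, 102.6]
tool_rot: [0.796, 0.605, 0.01, 0.002]
ft_force: [-0.1, -0.4, -0.1]
opening: 0.551
```

Run:
```python
from h import *
import pickle
s=sense(); P,d=get_image("wrist");pickle.dump((s,P,d),open("w6.pkl","wb"))
print(s["t"],s["ee_pos"].round(1),yawof(s),s["ft_force"].round(2),s["opening"])
cv2.imwrite("pics/w6f.png",cv2.resize(P[130:340,120:400,::-1],None,fx=2.5,fy=2.5))
S,_=get_image("side")
cv2.imwrite("pics/s6.png",cv2.resize(S[200:320,220:340,::-1],None,fx=5,fy=5,interpolation=cv2.INTER_CUBIC))
X=cloud_tool(d); 
for r in range(200,250,4): print(r,X[r,256].round(1),X[r,206].round(1))
```

```text
7.575 [ 508.7 -246.8  102.6] (np.float64(74.43279309303237), np.float64(1.1116772946466789)) [-0.11 -0.45 -0.08] 0.5513588740571382
200 [-0.2 16.2 95.4] [-47.1  16.   94.6]
204 [-0.2 20.5 96.2] [-47.5  20.3  95.3]
208 [ -0.1 -12.1  -0.9] [-29.9 -12.7  -2.7]
212 [ -0.1 -10.6  -3.6] [-30.  -10.1  -2.6]
216 [-0.1 -8.4 -4.4] [-29.8  -8.2  -4.4]
220 [-0.1 -7.  -7.1] [-29.7  -6.4  -6.1]
224 [-0.1 -4.9 -8.2] [-29.7  -4.1  -6.8]
228 [-0.1 -2.7 -8.9] [-29.6  -2.3  -8.5]
232 [ -0.1 -12.9 -36. ] [-29.5  -0.2  -9.6]
236 [ -0.1 -11.8 -38.2] [-25.1  -9.5 -33.9]
240 [ -0.1  -9.8 -38.6] [-24.5  -9.1 -37.7]
244 [ -0.1  -8.3 -39.7] [-23.7  -9.6 -42.8]
248 [ -0.1  -6.3 -40.2] [-23.5  -8.5 -44.7]
```

View pics/w6f.png

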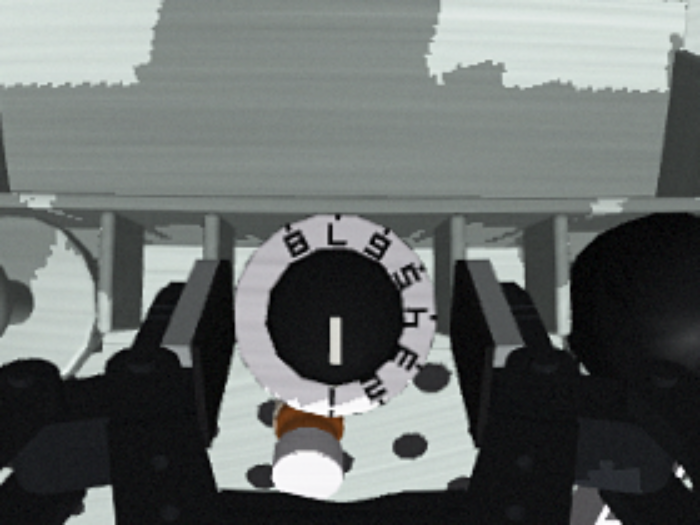

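View pics/s6.png

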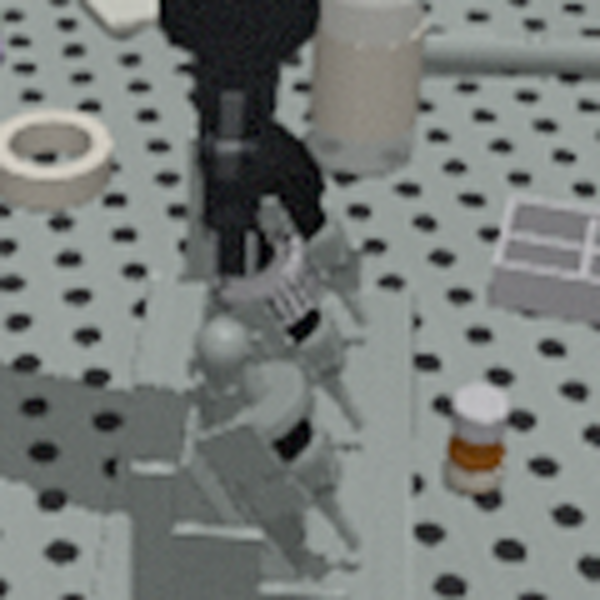

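>>> {"name": "drive_tool", "arguments": {
  "series": [
    {"gripper":0.1,"delta_pos":[0,0,6],"spin":0},
    {"gripper":0.1,"delta_pos":[0,0,1],"spin":0},
    {"gripper":-1,"delta_pos":[0,0,0],"spin":0},
    {"gripper":-1,"delta_pos":[0,0,0],"spin":0},
    {"gripper":-1,"delta_pos":[0,0,0],"spin":0}
  ],
  "newtons": 50
}}

```text
t: 8.3
ee_pos: [509.5, -247.4, 96.3]
tool_rot: [0.796, 0.605, 0.01, 0.003]
ft_force: [-0.1, 1.0, -0.2]
opening: 0.311
```

Run:
```python
from h import *
import pickle
s=sense(); P,d=get_image("wrist");pickle.dump((s,P,d),open("w7.pkl","wb"))
print(s["t"],s["ee_pos"].round(1),yawof(s),s["ft_force"].round(2),s["opening"])
cv2.imwrite("pics/w7f.png",cv2.resize(P[130:340,120:400,::-1],None,fx=2.5,fy=2.5))
```

```text
8.3 [ 509.5 -247.4   96.3] (np.float64(74.42509632581236), np.float64(1.1764067484626992)) [-0.09  1.01 -0.22] 0.3106911816547188
```

View pics/w7f.png

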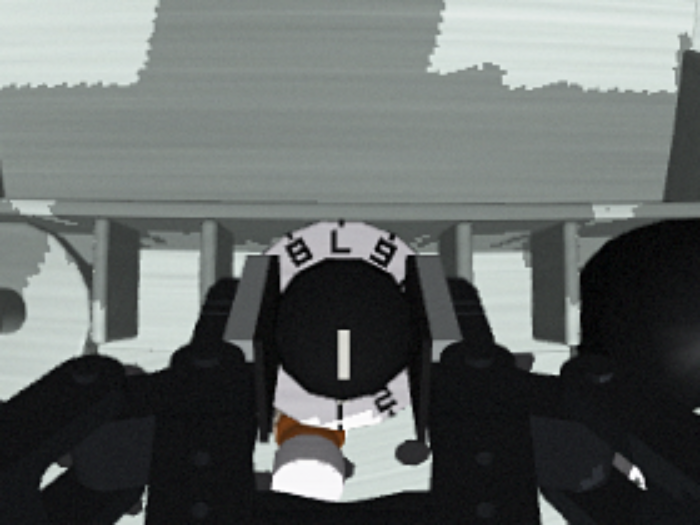

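>>> {"name": "drive_tool", "arguments": {
  "series": [
    {"gripper":-1,"delta_pos":[0,0,-8],"spin":0},
    {"gripper":-1,"delta_pos":[0,0,-15],"spin":0},
    {"gripper":-1,"delta_pos":[0,0,-25],"spin":0},
    {"gripper":-1,"delta_pos":[0,0,-30],"spin":0},
    {"gripper":-1,"delta_pos":[0,0,-30],"spin":0},
    {"gripper":-1,"delta_pos":[0,0,-30],"spin":0},
    {"gripper":-1,"delta_pos":[0,0,-30],"spin":0}
  ]
}}

```text
t: 9.22
ee_pos: [503.1, -247.7, 270.6]
tool_rot: [0.797, 0.604, 0.008, -0.001]
ft_force: [-1.5, 0.1, -2.7]
opening: 0.313
```

Run:
```python
from h import *
import pickle
s=sense(); P,d=get_image("wrist")
print(s["t"],s["ee_pos"].round(1),yawof(s),s["ft_force"].round(2),s["opening"],s["joint_pos"].round(2))
cv2.imwrite("pics/w8f.png",cv2.resize(P[130:340,120:400,::-1],None,fx=2.5,fy=2.5))
S,_=get_image("side")
cv2.imwrite("pics/s8.png",cv2.resize(S[130:310,190:370,::-1],None,fx=3.3,fy=3.3,interpolation=cv2.INTER_CUBIC))
```

```text
9.225 [ 503.1 -247.7  270.6] (np.float64(74.34654360696356), np.float64(0.9539256163640157)) [-1.46  0.07 -2.75] 0.31271941942140974 [-0.29  0.11  0.78  1.61 -0.1   1.44  1.8 ]
```

View pics/w8f.png

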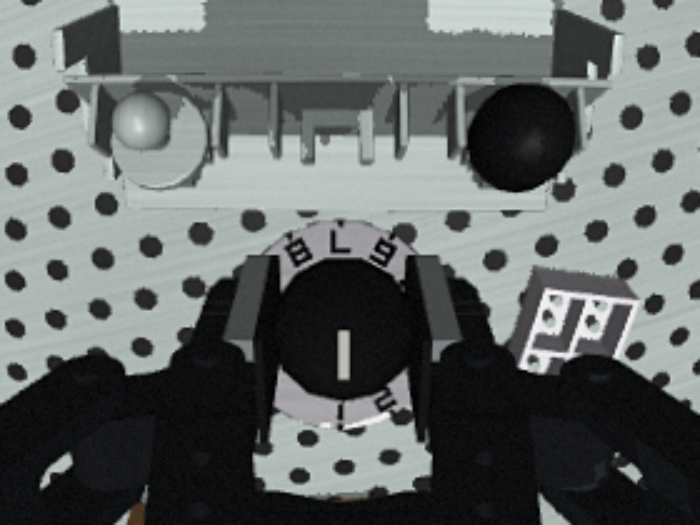

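View pics/s8.png

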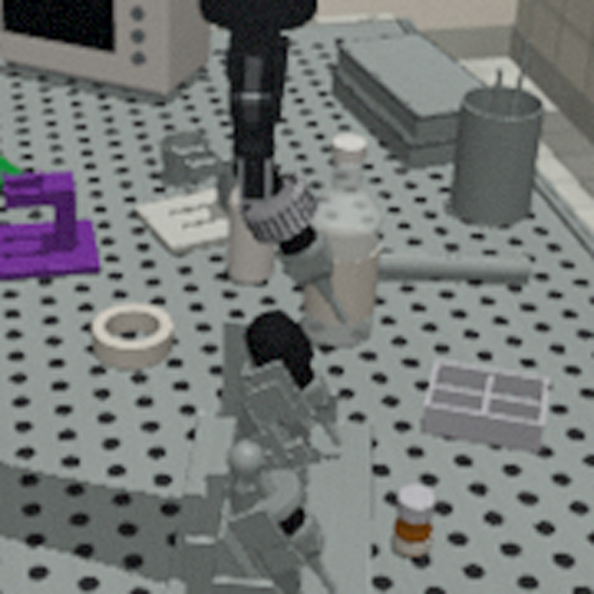

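>>> {"name": "drive_tool", "arguments": {
  "series": [
    {"gripper":-1,"delta_pos":[25,-7.6,-2],"spin":0},
    {"gripper":-1,"delta_pos":[49,-15,0],"spin":0},
    {"gripper":-1,"delta_pos":[49,-15,0],"spin":0},
    {"gripper":-1,"delta_pos":[49,-15,0],"spin":0},
    {"gripper":-1,"delta_pos":[49,-15,0],"spin":0},
    {"gripper":-1,"delta_pos":[49,-15,0],"spin":0},
    {"gripper":-1,"delta_pos":[49,-15,0],"spin":0},
    {"gripper":-1,"delta_pos":[49,-15,0],"spin":0},
    {"gripper":-1,"delta_pos":[49,-15,0],"spin":0},
    {"gripper":-1,"delta_pos":[25,-7.6,0],"spin":0}
  ]
}}

```text
t: 10.58
ee_pos: [489.3, 222.3, 269.5]
tool_rot: [0.8, 0.6, 0.005, 0.0]
ft_force: [0.7, -0.9, -3.0]
opening: 0.311
```

>>> {"name": "drive_tool", "arguments": {
  "series": [
    {"gripper":-1,"delta_pos":[0,0,0],"spin":-0.16},
    {"gripper":-1,"delta_pos":[0,0,0],"spin":-0.16},
    {"gripper":-1,"delta_pos":[0,0,0],"spin":-0.16},
    {"gripper":-1,"delta_pos":[0,0,0],"spin":-0.05},
    {"gripper":-1,"delta_pos":[0,0,0],"spin":0}
  ]
}}

```text
t: 11.2
ee_pos: [484.8, 224.6, 262.6]
tool_rot: [0.606, 0.796, -0.0, -0.001]
ft_force: [1.5, 0.0, -3.3]
opening: 0.312
```

Run:
```python
from h import *
import pickle
s=sense(); P,d=get_image("wrist");pickle.dump((s,P,d),open("w9.pkl","wb"))
print(s["t"],s["ee_pos"].round(1),yawof(s),s["ft_force"].round(2),s["opening"],s["joint_pos"].round(2))
cv2.imwrite("pics/w9.png",P[:,:,::-1])
for t in["fork_seat","fork_foot"]:
    for q in landmark_of("wrist",t)[:2]: print(t,np.round(q["point"],1),round(q["confidence"],2),at_z("wrist",q["point"],85 if "seat" in t else 12,s).round(1))
f=(549.2,232.6);yaw=np.deg2rad(14.8)
im=np.hstack([rectify(P,s,f,yaw,85,(-60,80),(-60,60),3),rectify(P,s,f,yaw,12,(-60,80),(-60,60),3)])
cv2.imwrite("pics/w9r.png",im[:,:,::-1])
```

```text
11.2 [484.8 224.6 262.6] (np.float64(105.43005698708188), np.float64(0.09718758614758384)) [ 1.48  0.03 -3.34] 0.3117361596804921 [-0.76  0.05  0.29  1.66 -0.02  1.43  1.37]
fork_seat [249.1 216.8] 0.95 [551.6 233.1  85. ]
fork_seat [416.2  51.7] 0.95 [287.4 377.   85. ]
fork_foot [260.1  71. ] 0.93 [370.8 198.   12. ]
fork_foot [251.9 201.6] 0.88 [556.3 237.   12. ]
```

View pics/w9.png

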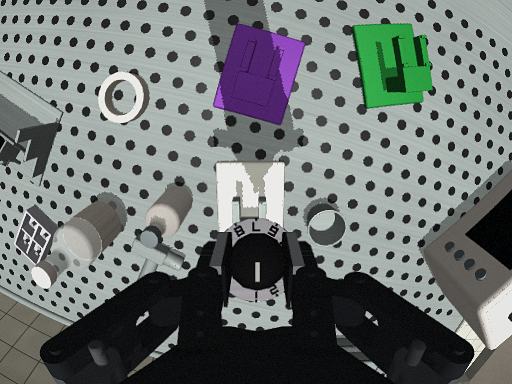

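View pics/w9r.png

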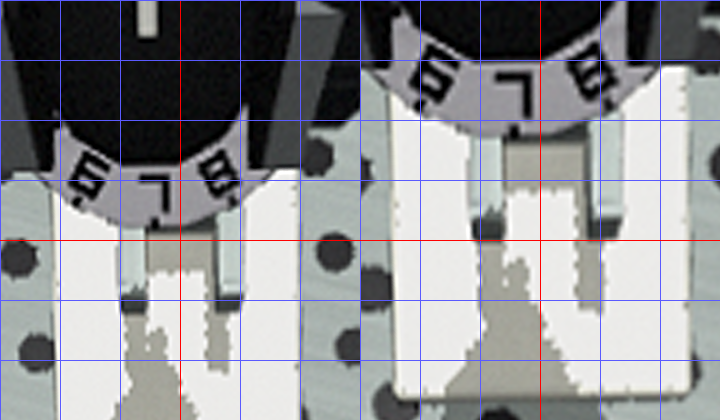

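>>> {"name": "drive_tool", "arguments": {
  "series": [
    {"gripper":-1,"delta_pos":[-4,3,20],"spin":0.01},
    {"gripper":-1,"delta_pos":[-4,3,25],"spin":0},
    {"gripper":-1,"delta_pos":[0,0,25],"spin":0},
    {"gripper":-1,"delta_pos":[0,0,15],"spin":0},
    {"gripper":-1,"delta_pos":[0,0,2],"spin":0}
  ]
}}

```text
t: 11.98
ee_pos: [493.9, 218.7, 174.4]
tool_rot: [0.611, 0.791, 0.001, -0.0]
ft_force: [-1.3, 1.1, -3.1]
opening: 0.307
```

```bash
cat >> h.py <<'E'
FS=np.array([550,232.8,85.]);FY=np.deg2rad(14.8)
FR=np.array([[np.cos(FY),-np.sin(FY),0],[np.sin(FY),np.cos(FY),0],[0,0,1]])
def infork(X): return FR.T@(np.asarray(X)-FS)
E
python3 - <<'E'
from h import *
s=sense(); S,d=get_image("side")
print(s["t"],s["ee_pos"].round(1),infork(s["ee_pos"]).round(1),yawof(s),s["ft_force"].round(2),s["opening"])
big=cv2.resize(S[110:220,190:320],None,fx=5.5,fy=5.5,interpolation=cv2.INTER_CUBIC)
R=Rn.from_quat(s["tool_rot"]).as_matrix()
cap=s["ee_pos"]+R@[0,2,-35]; u=R@np.array([0,-.5,-.866])
def pt(X,c):
    p=((proj("side",X)-[190,110]+.5)*5.5).astype(int); cv2.circle(big,tuple(int(a) for a in p),4,c,-1)
for k in(15,0,-15,-65,-129): pt(cap+u*k,(255,0,0)); print(k,infork(cap+u*k).round(1))
for p in([-20,-12,0],[-20,12,0],[20,12,0],[20,-12,0],[0,0,0]): pt(FR@np.array(p)+FS,(0,255,0))
cv2.imwrite("pics/s10.png",big[:,:,::-1])
E
```

```text
11.975 [493.9 218.7 174.4] [-57.8   0.7  89.4] (np.float64(104.63884145622364), np.float64(0.13881138644040275)) [-1.34  1.12 -3.12] 0.307411015465272
15 [-63.4   0.7 137.4]
0 [-55.9   0.7 124.4]
-15 [-48.4   0.7 111.5]
-65 [-23.3   0.7  68.2]
-129 [ 8.8  0.7 12.8]
```

View pics/s10.png

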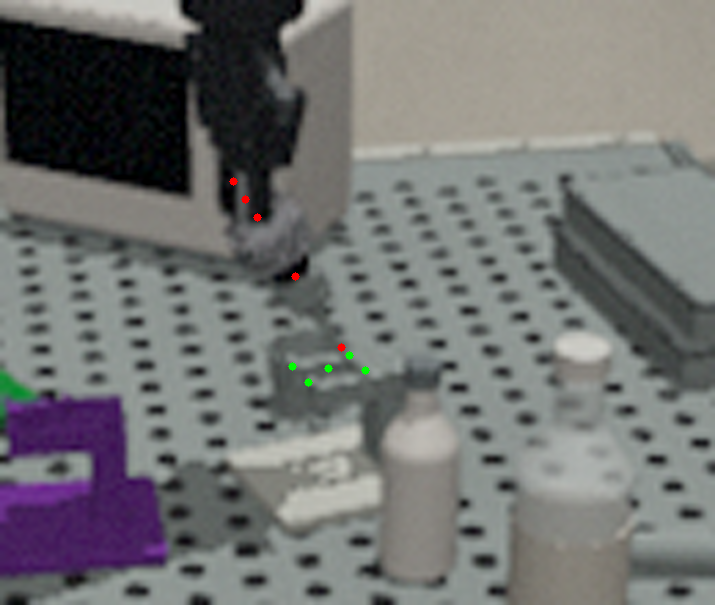

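>>> {"name": "drive_tool", "arguments": {
  "series": [
    {"gripper":-1,"delta_pos":[0,0,15],"spin":0},
    {"gripper":-1,"delta_pos":[0,0,13],"spin":0},
    {"gripper":-1,"delta_pos":[-0.7,0,0],"spin":0}
  ]
}}

```text
t: 12.4
ee_pos: [495.3, 219.1, 146.6]
tool_rot: [0.611, 0.792, 0.003, 0.0]
ft_force: [-0.1, -1.0, -3.6]
opening: 0.314
```

>>> {"name": "drive_tool", "arguments": {
  "series": [
    {"gripper":-1,"delta_pos":[0,8,0],"spin":0},
    {"gripper":-1,"delta_pos":[0,8,0],"spin":0},
    {"gripper":-1,"delta_pos":[0,8,0],"spin":0},
    {"gripper":-1,"delta_pos":[0,0,0],"spin":0}
  ],
  "newtons": 25
}}

```text
t: 12.9
ee_pos: [518.6, 225.2, 146.4]
tool_rot: [0.611, 0.792, 0.001, -0.001]
ft_force: [-1.7, -0.4, -3.9]
opening: 0.311
```

Run:
```python
from h import *
s=sense(); S,d=get_image("side"); P,_=get_image("wrist")
print(s["t"],s["ee_pos"].round(1),infork(s["ee_pos"]).round(1),yawof(s),s["ft_force"].round(2),s["opening"])
big=cv2.resize(S[110:220,190:320],None,fx=5.5,fy=5.5,interpolation=cv2.INTER_CUBIC)
cv2.imwrite("pics/s11.png",big[:,:,::-1])
cv2.imwrite("pics/w11f.png",cv2.resize(P[130:340,120:400,::-1],None,fx=2.5,fy=2.5))
```

```text
12.9 [518.6 225.2 146.4] [-32.3   0.7  61.4] (np.float64(104.66051800544223), np.float64(0.16031809159847463)) [-1.75 -0.39 -3.88] 0.3108076289966826
```

View pics/s11.png

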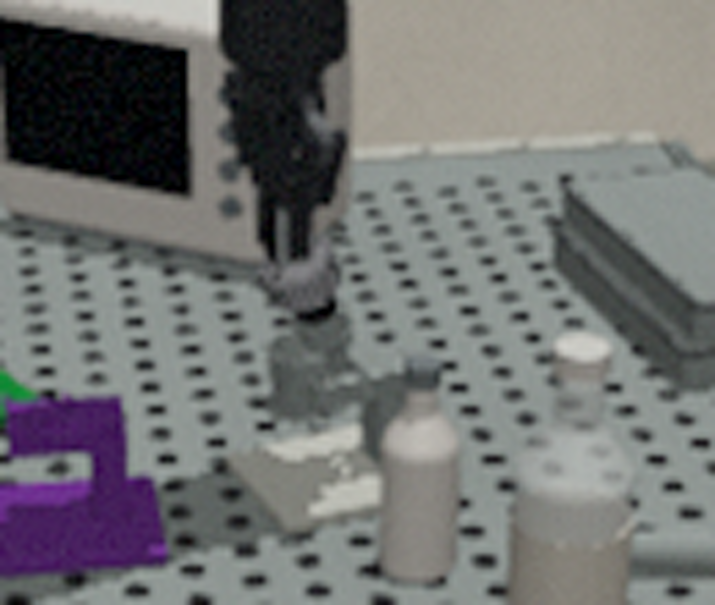

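View pics/w11f.png

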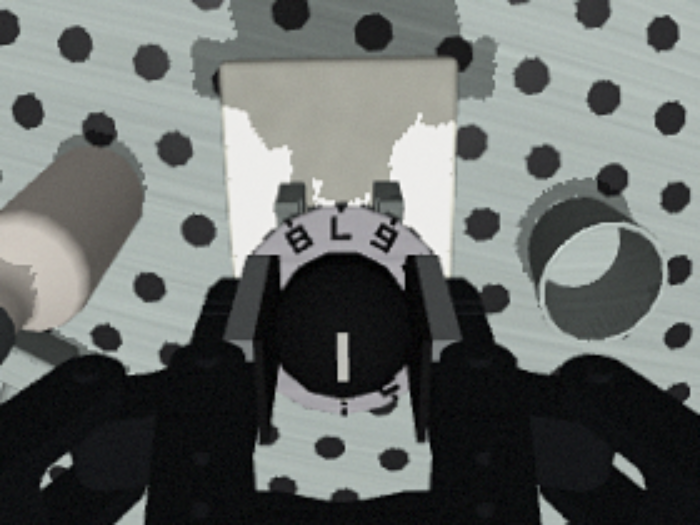

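>>> {"name": "drive_tool", "arguments": {
  "series": [
    {"gripper":-1,"delta_pos":[0,10,0],"spin":0},
    {"gripper":-1,"delta_pos":[0,10,0],"spin":0},
    {"gripper":-1,"delta_pos":[0,10,0],"spin":0},
    {"gripper":-1,"delta_pos":[0,6,0],"spin":0},
    {"gripper":-1,"delta_pos":[0,0,0],"spin":0}
  ]
}}

```text
t: 13.62
ee_pos: [554.7, 234.9, 146.8]
tool_rot: [0.611, 0.792, 0.001, -0.001]
ft_force: [-2.9, -1.0, -1.9]
opening: 0.309
```

```bash
cat > look.py <<'E'
import sys
from h import *
n=sys.argv[1]
import pickle
s=sense(); S,d=get_image("side"); P,dw=get_image("wrist"); pickle.dump((s,P,dw),open(f"w{n}.pkl","wb"))
print(s["t"],s["ee_pos"].round(1),"fork",infork(s["ee_pos"]).round(1),np.round(yawof(s),2),s["ft_force"].round(2),round(s["opening"],3),"j7",s["joint_pos"][6].round(2))
a=cv2.resize(S[110:220,200:310],(400,400),interpolation=cv2.INTER_CUBIC); b=cv2.resize(P[130:338,152:360],(400,400))
cv2.imwrite(f"pics/l{n}.png",np.hstack([a,b])[:,:,::-1])
E
python3 look.py 12
```

```text
13.625 [554.7 234.9 146.8] fork [ 5.1  0.8 61.8] [104.69   0.17] [-2.86 -1.04 -1.89] 0.309 j7 1.45
```

View pics/l12.png

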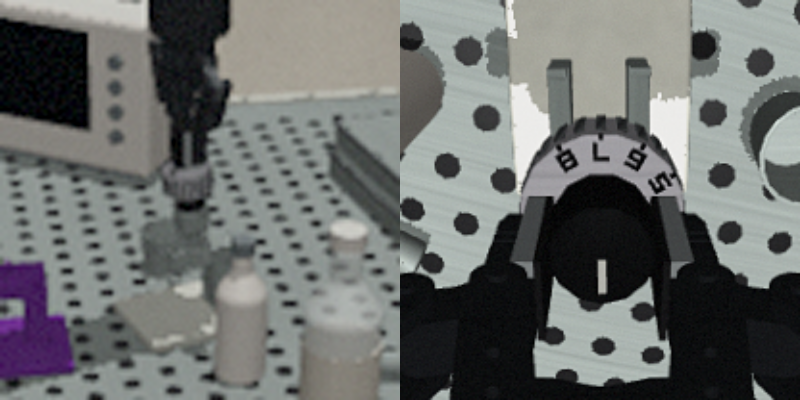

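```bash
cat > lean.py <<'E'
import sys,pickle
from h import *
def lean(n):
    s,P,d=pickle.load(open(f"w{n}.pkl","rb")); X=cloud_tool(d)
    ok=(d>0)&(abs(X[...,0])<11)&(abs(X[...,1])<24)&(X[...,2]<-38)&(X[...,2]>-62)&(P.max(2)<60)
    q=X[ok]
    # iterate plane fit
    for _ in range(8):
        A=np.c_[q[:,0],q[:,1],np.ones(len(q))]; c=np.linalg.lstsq(A,q[:,2],rcond=None)[0]; r=q[:,2]-A@c
        q=q[abs(r)<max(1.5,1.5*np.std(r))]
    print(n,len(q),"slope x,y deg",np.degrees(np.arctan(c[:2])).round(1),"ctr",q.mean(0).round(1),"y range",q[:,1].min().round(1),q[:,1].max().round(1),"std",np.std(r).round(2))
    # sleeve face bright
    m=(d>0)&(P.min(2)>110)&(abs(X[...,0])<24)&(abs(X[...,1])<30)&(X[...,2]<-8)&(X[...,2]>-50)
    w=X[m]
    if len(w)>50:
        for _ in range(6):
            A=np.c_[w[:,0],w[:,1],np.ones(len(w))]; c=np.linalg.lstsq(A,w[:,2],rcond=None)[0]; r=w[:,2]-A@c; w=w[abs(r)<2]
        print("  sleeve",len(w),np.degrees(np.arctan(c[:2])).round(1),"z at 0:",c[2].round(1))
for n in sys.argv[1:]: lean(n)
E
python3 lean.py 7 12
```

```text
7 1918 slope x,y deg [  1.5 -28.8] ctr [ -0.2  -4.4 -49. ] y range -15.2 7.6 std 0.71
  sleeve 1598 [  1.6 -30.2] z at 0: -16.9
12 1869 slope x,y deg [ 0.2 -7.8] ctr [ -0.3  -5.1 -50.6] y range -16.8 8.7 std 0.63
  sleeve 1360 [-0.  -6.3] z at 0: -21.2
```

>>> {"name": "drive_tool", "arguments": {
  "series": [
    {"gripper":-1,"delta_pos":[0,6,0],"spin":0},
    {"gripper":-1,"delta_pos":[0,6,0],"spin":0},
    {"gripper":-1,"delta_pos":[0,0,0],"spin":0}
  ]
}}

```text
t: 14.1
ee_pos: [566.7, 238.1, 147.4]
tool_rot: [0.611, 0.792, 0.001, -0.001]
ft_force: [-2.8, -0.8, -2.6]
opening: 0.31
```

```bash
python3 look.py 13; python3 lean.py 13
```

```text
14.1 [566.7 238.1 147.4] fork [17.5  0.9 62.4] [104.72   0.19] [-2.76 -0.78 -2.6 ] 0.31 j7 1.46
13 1743 slope x,y deg [ 0.7 -2.1] ctr [ -0.2  -5.4 -51.3] y range -16.9 8.5 std 0.59
  sleeve 1577 [-0.  -0.4] z at 0: -21.6
```

View pics/l13.png

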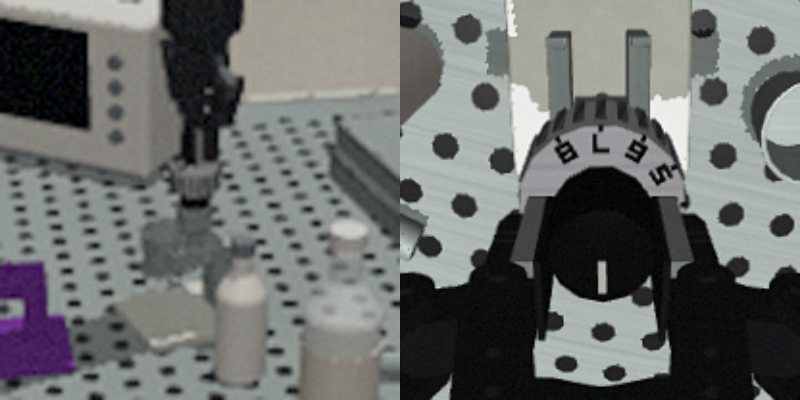

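Run:
```python
from h import *
import pickle
s,P,d=pickle.load(open("w13.pkl","rb"))
im=np.hstack([rectify(P,s,FS[:2],FY,85,(-60,40),(-40,40),4.5),rectify(P,s,FS[:2],FY,12,(-60,40),(-60,60),3.6)[:450]])
cv2.imwrite("pics/w13r.png",cv2.resize(im[:,:,::-1],(790,int(im.shape[0]*790/im.shape[1])))); print(im.shape)
X=cloud_tool(d)
R=Rn.from_quat(s["tool_rot"]).as_matrix(); W=X@R.T+s["ee_pos"]; F=(W-FS)@FR
m=(abs(F[...,2])<6)&(abs(F[...,1])<25)&(F[...,0]<-5)&(F[...,0]>-40)&(d>0)
q=F[m]; print(len(q),q.mean(0).round(1)); 
for lo in range(-26,-6,2):
    w=q[(q[:,0]>=lo)&(q[:,0]<lo+2)]
    if len(w)>3: print(lo,len(w),np.sort(w[:,1])[[0,-1]].round(1),"inner",w[w[:,1]>0][:,1].min().round(1) if (w[:,1]>0).any() else None,w[w[:,1]<0][:,1].max().round(1) if (w[:,1]<0).any() else None,w[:,2].mean().round(1))
```

```text
Traceback (most recent call last):
ValueError: all the input array dimensions except for the concatenation axis must match exactly, but along dimension 0, the array at index 0 has size 450 and the array at index 1 has size 360
```

Run:
```python
from h import *
import pickle
s,P,d=pickle.load(open("w13.pkl","rb"))
im=np.hstack([rectify(P,s,FS[:2],FY,85,(-60,40),(-40,40),4.5,grid=10),rectify(P,s,FS[:2],FY,12,(-60,65),(-60,60),3.6)])
cv2.imwrite("pics/w13r.png",im[:,:,::-1]); print(im.shape)
X=cloud_tool(d)
R=Rn.from_quat(s["tool_rot"]).as_matrix(); W=X@R.T+s["ee_pos"]; F=(W-FS)@FR
m=(abs(F[...,2])<6)&(abs(F[...,1])<25)&(F[...,0]<-5)&(F[...,0]>-40)&(d>0)
q=F[m]; print(len(q),q.mean(0).round(1)); 
for lo in range(-26,-6,2):
    w=q[(q[:,0]>=lo)&(q[:,0]<lo+2)]
    if len(w)>3: print(lo,len(w),np.sort(w[:,1])[[0,-1]].round(1),"inner",w[w[:,1]>0][:,1].min().round(1) if (w[:,1]>0).any() else None,w[w[:,1]<0][:,1].max().round(1) if (w[:,1]<0).any() else None,w[:,2].mean().round(1))
```

```text
(450, 792, 3)
489 [-13.3  -0.9   1.6]
-22 48 [-21.6  20. ] inner 11.2 -14.0 0.2
-20 71 [-22.1  20.1] inner 11.0 -13.1 3.5
-18 43 [-21.4  20. ] inner 11.0 -13.1 4.1
-16 53 [-21.7  19.7] inner 11.0 -12.7 1.0
-14 66 [-21.9  19.7] inner 11.0 -12.6 1.2
-12 59 [-22.   19.7] inner 11.0 -12.6 0.8
-10 62 [-21.1  19.8] inner 11.1 -12.6 1.2
-8 58 [-21.1  19.8] inner 11.1 -12.5 1.0
```

View pics/w13r.png

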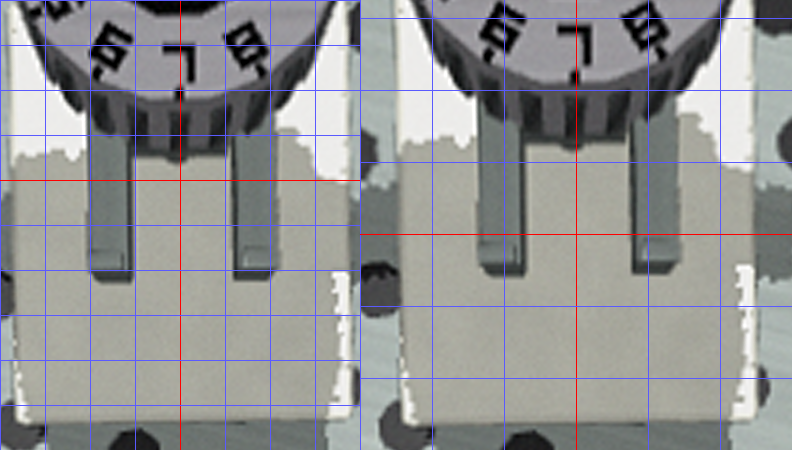

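Run:
```python
from h import *
import pickle
from scipy.optimize import least_squares
for n in("13","7"):
    s,P,d=pickle.load(open(f"w{n}.pkl","rb"));X=cloud_tool(d)
    # sleeve top face bright mask
    K=None
    m=((P.min(2)>110)&(abs(X[...,0])<26)&(abs(X[...,1])<32)&(X[...,2]<-5)&(X[...,2]>-40)&(d>0))
    pts=[]
    for c in range(215,300):
        col=np.where(m[:,c])[0]
        if len(col)>3:
            r=col[0]; pts.append(X[r:r+3,c].mean(0))
    pts=np.array(pts); 
    th=np.radians(0 if n=="13" else 30)
    # project along axis: for upright circle in xy
    f=lambda p: np.hypot(pts[:,0]-p[0],(pts[:,1]-p[1])*1.0/np.cos(th))-24
    r=least_squares(f,[0,0],loss="soft_l1"); print(n,len(pts),r.x.round(2),np.abs(f(r.x)).mean().round(2),pts[:,2].mean().round(1), "pts mid",pts[len(pts)//2].round(1))
```

```text
13 85 [-0.63 -2.31] 0.56 -20.0 pts mid [ -0.4 -25.  -21.7]
7 85 [-0.42  6.18] 2.87 -8.9 pts mid [ -0.4 -12.4  -9.5]
```

>>> {"name": "drive_tool", "arguments": {
  "series": [
    {"gripper":-1,"delta_pos":[-0.6,-8,0],"spin":0},
    {"gripper":-1,"delta_pos":[-0.6,-8,0],"spin":0},
    {"gripper":-1,"delta_pos":[0,0,8],"spin":0},
    {"gripper":-1,"delta_pos":[0,0,8],"spin":0},
    {"gripper":-1,"delta_pos":[0,0,0],"spin":0}
  ]
}}

```text
t: 14.82
ee_pos: [552.9, 233.2, 130.9]
tool_rot: [0.611, 0.792, 0.004, 0.001]
ft_force: [-0.4, 0.5, -3.0]
opening: 0.313
```

```bash
python3 look.py 14; python3 lean.py 14
```

```text
14.825 [552.9 233.2 130.9] fork [ 2.9 -0.4 45.9] [104.71   0.47] [-0.43  0.54 -2.99] 0.313 j7 1.46
14 1784 slope x,y deg [ 0.1 -3.1] ctr [ -0.3  -5.7 -51.2] y range -17.3 8.2 std 0.6
  sleeve 1580 [-0.1 -1.3] z at 0: -21.7
```

View pics/l14.png

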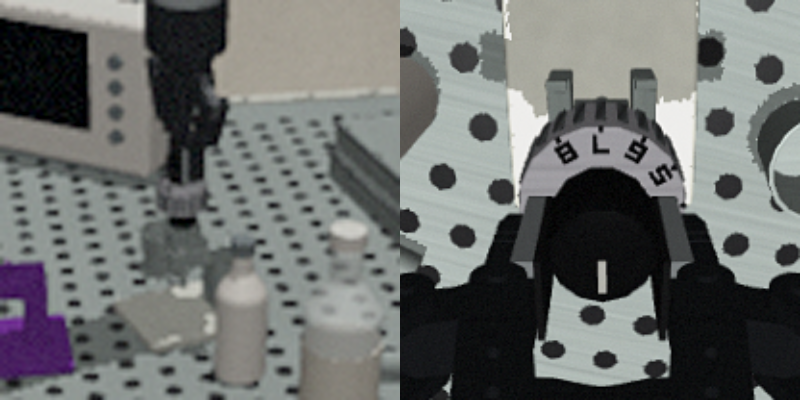

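>>> {"name": "drive_tool", "arguments": {
  "series": [
    {"gripper":-1,"delta_pos":[0,-1,6],"spin":0},
    {"gripper":-1,"delta_pos":[0,0,6],"spin":0},
    {"gripper":-1,"delta_pos":[0,0,3],"spin":0},
    {"gripper":-1,"delta_pos":[0,0,0],"spin":0}
  ]
}}

```text
t: 15.42
ee_pos: [552.8, 233.3, 115.7]
tool_rot: [0.611, 0.792, 0.005, 0.001]
ft_force: [-0.4, 0.4, -2.7]
opening: 0.308
```

```bash
python3 look.py 15; python3 lean.py 15
```

```text
15.425 [552.8 233.3 115.7] fork [ 2.8 -0.2 30.7] [104.71   0.55] [-0.38  0.4  -2.69] 0.308 j7 1.46
15 1781 slope x,y deg [ 0.3 -3. ] ctr [ -0.3  -5.7 -51.2] y range -16.9 8.0 std 0.62
  sleeve 1579 [-0.1 -1.4] z at 0: -21.7
```

View pics/l15.png

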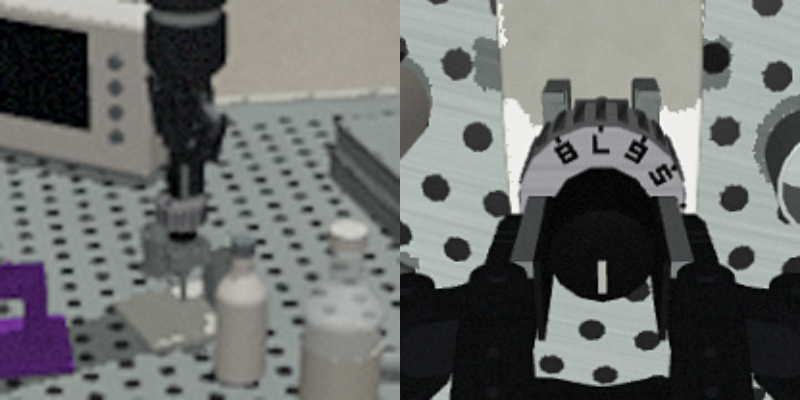

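>>> {"name": "drive_tool", "arguments": {
  "series": [
    {"gripper":-1,"delta_pos":[0,-1,2],"spin":0},
    {"gripper":-1,"delta_pos":[0,0,2],"spin":0},
    {"gripper":-1,"delta_pos":[0,0,0],"spin":0}
  ]
}}

```text
t: 15.9
ee_pos: [553.8, 233.7, 115.1]
tool_rot: [0.611, 0.792, 0.007, 0.002]
ft_force: [0.1, 0.2, -3.2]
opening: 0.311
```

>>> {"name": "drive_tool", "arguments": {
  "series": [
    {"gripper":-1,"delta_pos":[0,0,2],"spin":0},
    {"gripper":-1,"delta_pos":[0,0,1],"spin":0},
    {"gripper":-1,"delta_pos":[0,0,0],"spin":0}
  ]
}}

```text
t: 16.27
ee_pos: [554.5, 233.9, 114.9]
tool_rot: [0.611, 0.792, 0.008, 0.002]
ft_force: [-1.2, -0.7, 0.1]
opening: 0.313
```

```bash
python3 look.py 16; python3 lean.py 16
python3 - <<'E'
from h import *
S,_=get_image("side"); cv2.imwrite("pics/s16.png",cv2.resize(S[150:210,215:285,::-1],None,fx=9,fy=9,interpolation=cv2.INTER_CUBIC))
E
```

```text
16.275 [554.5 233.9 114.9] fork [ 4.6 -0.1 29.9] [104.7    0.96] [-1.2  -0.69  0.08] 0.313 j7 1.46
16 1787 slope x,y deg [ 0.2 -2.8] ctr [ -0.2  -5.6 -51.3] y range -17.4 8.4 std 0.6
  sleeve 1568 [-0.  -0.9] z at 0: -21.7
```

View pics/l16.png

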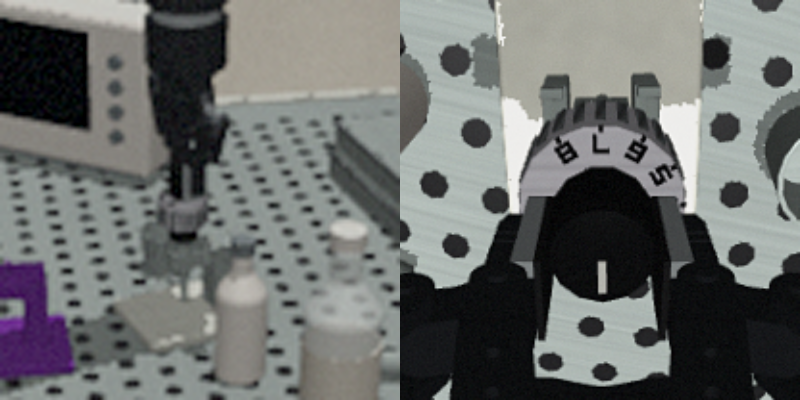

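View pics/s16.png

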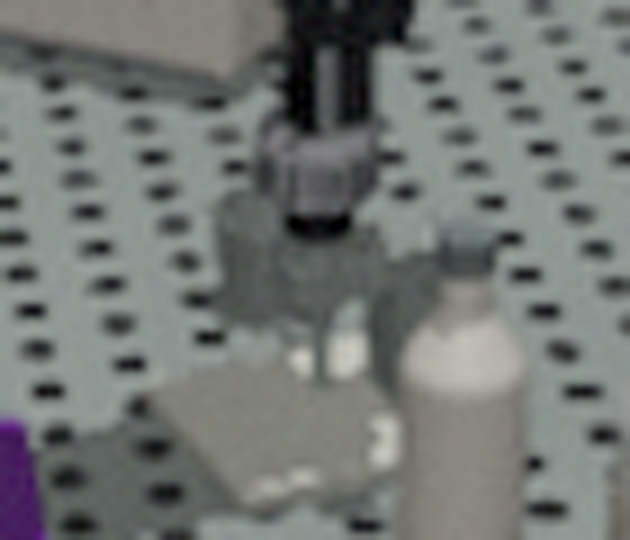

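>>> {"name": "drive_tool", "arguments": {
  "series": [
    {"gripper":-1,"delta_pos":[0,-4,1],"spin":0},
    {"gripper":-1,"delta_pos":[0,-2,3],"spin":0},
    {"gripper":-1,"delta_pos":[0,0,4],"spin":0}
  ]
}}

```text
t: 16.8
ee_pos: [556.4, 234.6, 114.4]
tool_rot: [0.611, 0.792, 0.016, 0.007]
ft_force: [-5.3, -3.2, 14.1]
opening: 0.313
```

>>> {"name": "drive_tool", "arguments": {
  "series": [
    {"gripper":-1,"delta_pos":[0,0,-2],"spin":0},
    {"gripper":-0.15,"delta_pos":[0,0,0],"spin":0},
    {"gripper":-0.15,"delta_pos":[0,0,0],"spin":0}
  ]
}}

```text
t: 17.18
ee_pos: [556.7, 234.9, 115.9]
tool_rot: [0.611, 0.792, 0.017, 0.007]
ft_force: [0.7, -0.1, -0.2]
opening: 0.428
```

```bash
python3 look.py 17; python3 lean.py 17
python3 - <<'E'
from h import *
S,_=get_image("side"); cv2.imwrite("pics/s17.png",cv2.resize(S[150:210,215:285,::-1],None,fx=9,fy=9,interpolation=cv2.INTER_CUBIC))
E
```

```text
17.175 [556.7 234.9 115.9] fork [ 7.   0.3 30.9] [104.69   2.1 ] [ 0.72 -0.11 -0.22] 0.428 j7 1.46
17 1669 slope x,y deg [ 0.8 -0.3] ctr [ -0.2  -3.8 -50.2] y range -15.6 10.2 std 0.62
  sleeve 1790 [0.4 1.8] z at 0: -20.4
```

View pics/l17.png

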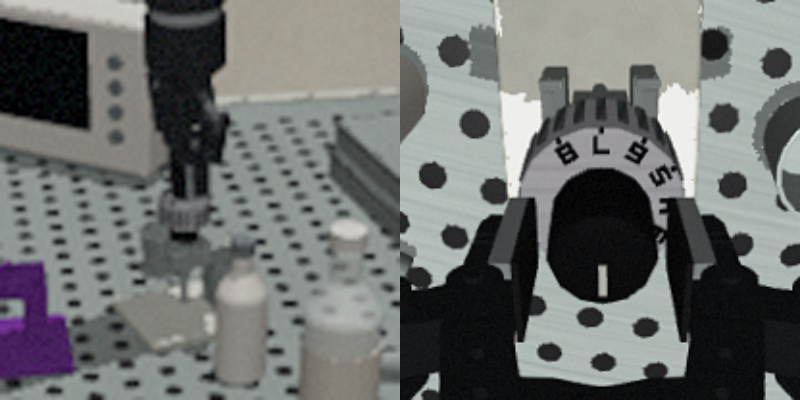

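View pics/s17.png

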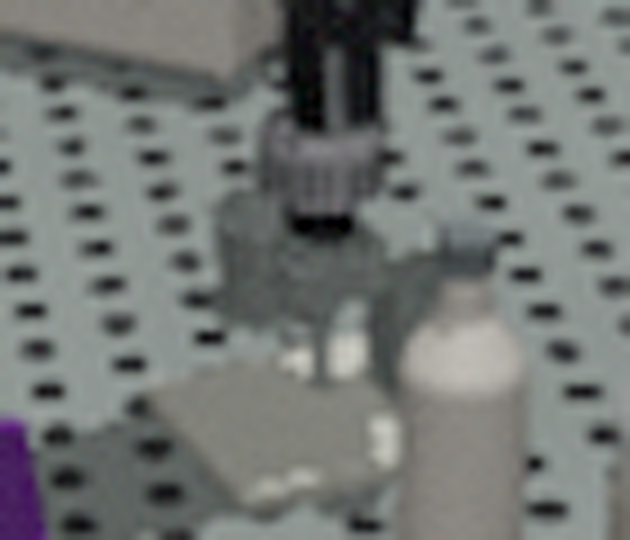

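>>> {"name": "drive_tool", "arguments": {
  "series": [
    {"gripper":0.1,"delta_pos":[0,0,0],"spin":0},
    {"gripper":0.1,"delta_pos":[0,0,-15],"spin":0},
    {"gripper":0.1,"delta_pos":[0,0,-25],"spin":0},
    {"gripper":0.6,"delta_pos":[0,0,-30],"spin":0},
    {"gripper":0.6,"delta_pos":[0,0,-10],"spin":0},
    {"gripper":0.6,"delta_pos":[0,0,0],"spin":0}
  ]
}}

```text
t: 18.08
ee_pos: [554.4, 233.4, 200.7]
tool_rot: [0.611, 0.791, 0.017, 0.008]
ft_force: [0.6, 0.6, -0.1]
opening: 0.801
```

```bash
python3 look.py 18
python3 - <<'E'
from h import *
import pickle
s,P,d=pickle.load(open("w18.pkl","rb"));X=cloud_tool(d)
cv2.imwrite("pics/w18.png",cv2.resize(P[110:300,150:370,::-1],None,fx=3.6,fy=3.6))
R=Rn.from_quat(s["tool_rot"]).as_matrix(); W=X@R.T+s["ee_pos"]; F=(W-FS)@FR
m=(abs(F[...,0])<26)&(abs(F[...,1])<26)&(d>0)
h,e=np.histogram(F[m][:,2],bins=np.arange(-10,100,3)); print(list(zip(e[:-1].tolist(),h.tolist())))
for lo,hi,nm in((40,58,"sleeve"),(70,90,"cap")):
    q=F[m&(F[...,2]>lo)&(F[...,2]<hi)]
    if nm=="sleeve": q=F[m&(F[...,2]>lo)&(F[...,2]<hi)&(P.min(2)>110)]
    for _ in range(5):
        A=np.c_[q[:,:2],np.ones(len(q))];c=np.linalg.lstsq(A,q[:,2],rcond=None)[0];r=q[:,2]-A@c;q=q[abs(r)<2]
    print(nm,len(q),q.mean(0).round(1),np.degrees(c[:2]).round(1),c[2].round(1),q.min(0).round(1),q.max(0).round(1))
q=F[(abs(F[...,0]+10)<6)&(abs(F[...,1])>13)&(abs(F[...,1])<20)&(abs(F[...,2])<8)]; print("prong z",len(q),np.median(q,0).round(1))
E
```

```text
18.075 [554.4 233.4 200.7] fork [  4.4  -0.5 115.7] [104.68   2.18] [ 0.65  0.63 -0.1 ] 0.801 j7 1.44
[(-10, 14), (-7, 10), (-4, 17), (-1, 100), (2, 77), (5, 62), (8, 0), (11, 0), (14, 0), (17, 0), (20, 0), (23, 0), (26, 19), (29, 31), (32, 32), (35, 39), (38, 48), (41, 28), (44, 76), (47, 59), (50, 1223), (53, 45), (56, 28), (59, 33), (62, 39), (65, 42), (68, 41), (71, 42), (74, 49), (77, 157), (80, 858), (83, 10), (86, 0), (89, 0), (92, 0), (95, 0)]
sleeve 960 [-3.3 -2.5 51.6] [0.2 0.2] 51.6 [-20.  -23.9  49.7] [22.4 22.9 53.6]
cap 787 [ 2.9 -0.5 81.1] [3.8 0.3] 80.9 [-10.  -13.4  78.4] [15.  12.  83.2]
prong z 103 [-11.8  13.9   1.8]
```

View pics/w18.png

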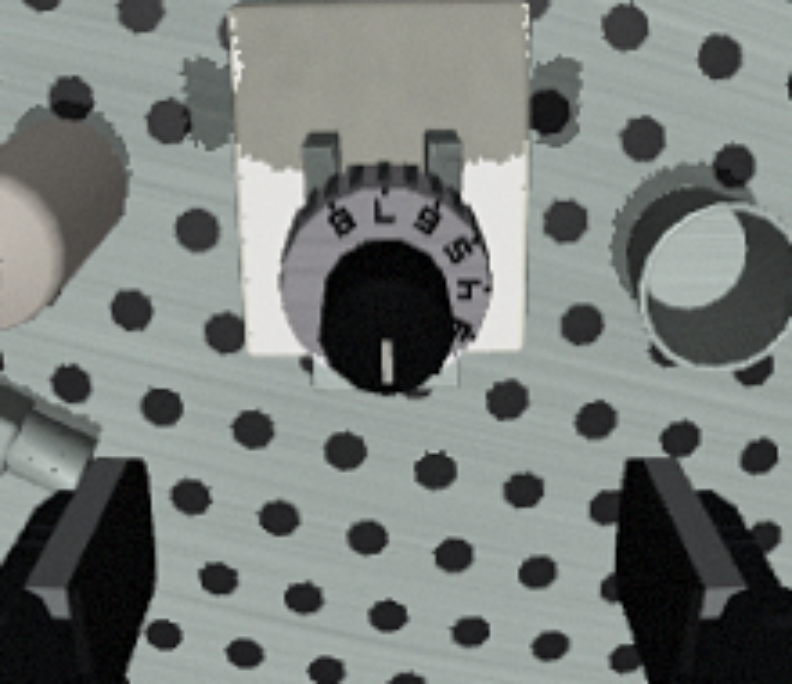

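```bash
cat > axis.py <<'E'
import sys,pickle
from h import *
from scipy.optimize import least_squares
def axis(n):
    s,P,d=pickle.load(open(f"w{n}.pkl","rb"));X=cloud_tool(d)
    R=Rn.from_quat(s["tool_rot"]).as_matrix(); W=X@R.T+s["ee_pos"]; F=(W-FS)@FR
    out={}
    for nm,zz,r,br in(("sleeve",51.5,24,True),("cap",81,13.,False)):
        m=(abs(F[...,2]-zz)<1.8)&(np.hypot(F[...,0],F[...,1])<32)&(d>0)
        q=F[m][:,:2]; c=q.mean(0)
        for _ in range(5):
            a=np.arctan2(*(q-c).T[::-1]);rr=np.hypot(*(q-c).T)
            rim=[]
            for b in np.linspace(-np.pi,np.pi,37)[:-1]:
                k=(a>=b)&(a<b+np.pi/18)
                if k.sum()>3: rim.append(q[k][np.argsort(rr[k])[-2:]].mean(0))
            rim=np.array(rim)
            # visible part only: near far-from-occlusion
            f=lambda p: np.hypot(rim[:,0]-p[0],rim[:,1]-p[1])-p[2]
            sol=least_squares(f,[*c,r],loss="soft_l1",f_scale=.5); c=sol.x[:2]
        print(n,nm,"fork xy",c.round(1),"r",sol.x[2].round(1))
        out[nm]=c
    for nm,zz in(("sleeve",50),("cap",80)):
        w=FR@np.array([*out[nm],zz])+FS; print("  in tool",nm,(R.T@(w-s["ee_pos"])).round(1))
    print("toolz in fork",(FR.T@R[:,2]).round(3))
if __name__=="__main__":
    for n in sys.argv[1:]: axis(n)
E
python3 axis.py 18
```

```text
18 sleeve fork xy [ 3.  -0.4] r 23.6
18 cap fork xy [ 3.  -0.4] r 12.6
  in tool sleeve [-0.5 -3.8 65.6]
  in tool cap [-0.2 -2.7 35.6]
toolz in fork [ 0.037  0.009 -0.999]
```

>>> {"name": "drive_tool", "arguments": {
  "series": [
    {"gripper":0.6,"delta_pos":[-0.5,-4.3,10],"spin":0},
    {"gripper":0.6,"delta_pos":[0,0,25],"spin":0},
    {"gripper":0.6,"delta_pos":[0,0,25],"spin":0},
    {"gripper":0.6,"delta_pos":[0,0,25],"spin":0},
    {"gripper":0.6,"delta_pos":[0,0,0],"spin":0}
  ]
}}

```text
t: 18.8
ee_pos: [547.0, 230.7, 103.9]
tool_rot: [0.611, 0.792, 0.011, 0.005]
ft_force: [-0.4, -0.2, 0.1]
opening: 0.799
```

```bash
python3 look.py 19; python3 axis.py 19
```

```text
18.8 [547.  230.7 103.9] fork [-3.4 -1.3 18.9] [104.67   1.39] [-0.37 -0.21  0.08] 0.799 j7 1.45
19 sleeve fork xy [ 1.7 -0.5] r 23.3
19 cap fork xy [ 1.4 -0.3] r 11.9
  in tool sleeve [  0.9   5.9 -30.9]
  in tool cap [  1.3   6.3 -60.9]
toolz in fork [ 0.024  0.005 -1.   ]
```

View pics/l19.png

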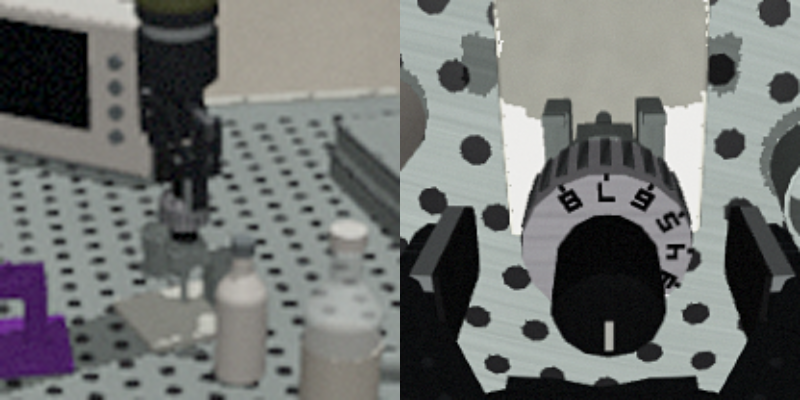

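>>> {"name": "drive_tool", "arguments": {
  "series": [
    {"gripper":0.6,"delta_pos":[0.9,5.2,6],"spin":0},
    {"gripper":0.6,"delta_pos":[0,0,12],"spin":0},
    {"gripper":0.6,"delta_pos":[0,0,4],"spin":0},
    {"gripper":0.6,"delta_pos":[0,0,0],"spin":0}
  ]
}}

```text
t: 19.4
ee_pos: [556.5, 235.0, 86.0]
tool_rot: [0.611, 0.791, 0.015, 0.007]
ft_force: [0.8, 0.2, -0.3]
opening: 0.8
```

```bash
python3 look.py 20; python3 axis.py 20
```

```text
19.4 [556.5 235.   86. ] fork [6.8 0.5 1. ] [104.67   1.94] [ 0.8   0.23 -0.27] 0.8 j7 1.46
20 sleeve fork xy [ 2.8 -0.6] r 23.6
20 cap fork xy [ 2.5 -0.5] r 12.7
  in tool sleeve [ -0.7  -2.4 -49.1]
  in tool cap [ -0.4  -1.7 -79.1]
toolz in fork [ 0.033  0.008 -0.999]
```

View pics/l20.png

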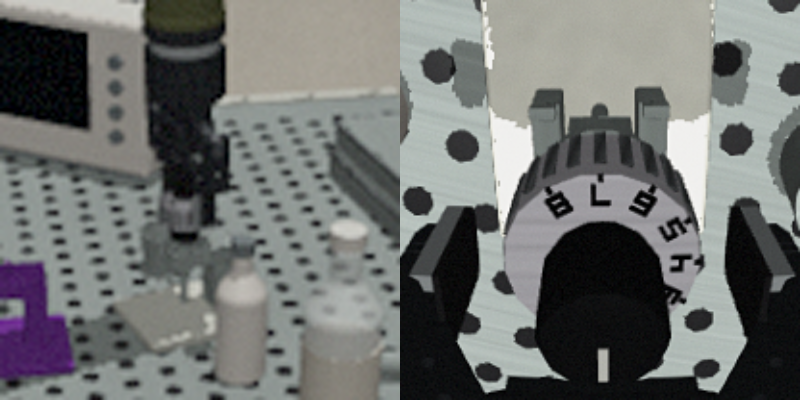

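>>> {"name": "drive_tool", "arguments": {
  "series": [
    {"gripper":0.6,"delta_pos":[-0.6,-2.2,1],"spin":0},
    {"gripper":0.6,"delta_pos":[0,0,0],"spin":0}
  ]
}}

```text
t: 19.75
ee_pos: [554.8, 234.0, 85.8]
tool_rot: [0.611, 0.791, 0.016, 0.007]
ft_force: [-0.0, 0.4, -0.6]
opening: 0.799
```

>>> {"name": "drive_tool", "arguments": {
  "series": [
    {"gripper":-1,"delta_pos":[0,-0.5,0],"spin":0},
    {"gripper":-1,"delta_pos":[0,0,0],"spin":0},
    {"gripper":-1,"delta_pos":[0,0,0],"spin":0}
  ],
  "newtons": 30
}}

```text
t: 20.12
ee_pos: [554.3, 234.1, 86.2]
tool_rot: [0.611, 0.792, 0.016, 0.007]
ft_force: [-0.5, 0.0, -1.5]
opening: 0.555
```

```bash
python3 look.py 21; python3 axis.py 21
```

```text
20.125 [554.3 234.1  86.2] fork [4.5 0.1 1.2] [104.69   2.04] [-0.49  0.02 -1.51] 0.555 j7 1.46
21 sleeve fork xy [ 3.5 -0.7] r 24.4
21 cap fork xy [ 1.5 -1.1] r 12.1
  in tool sleeve [ -0.4   0.7 -48.8]
  in tool cap [ -0.5  -0.3 -78.8]
toolz in fork [ 0.035  0.008 -0.999]
```

View pics/l21.png

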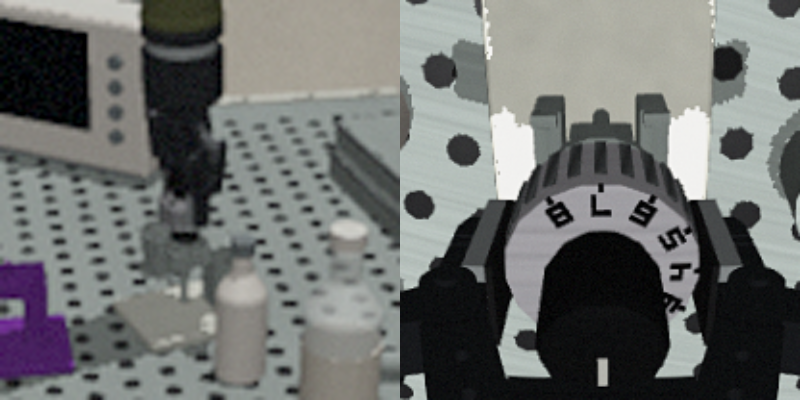

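>>> {"name": "drive_tool", "arguments": {
  "series": [
    {"gripper":-1,"delta_pos":[0,0,0],"spin":0.17},
    {"gripper":-1,"delta_pos":[0,0,0],"spin":0.17},
    {"gripper":-1,"delta_pos":[0,0,0],"spin":0.17},
    {"gripper":-1,"delta_pos":[0,0,0],"spin":0.17},
    {"gripper":-1,"delta_pos":[0,0,0],"spin":0.17},
    {"gripper":-1,"delta_pos":[0,0,0],"spin":0}
  ]
}}

```text
t: 20.98
ee_pos: [554.2, 232.1, 86.5]
tool_rot: [0.889, 0.458, 0.017, 0.0]
ft_force: [-0.2, 0.4, 0.7]
opening: 0.555
```

```bash
python3 look.py 22
```

```text
20.975 [554.2 232.1  86.5] fork [ 3.9 -1.7  1.5] [54.49  1.91] [-0.23  0.38  0.69] 0.555 j7 0.62
```

View pics/l22.png

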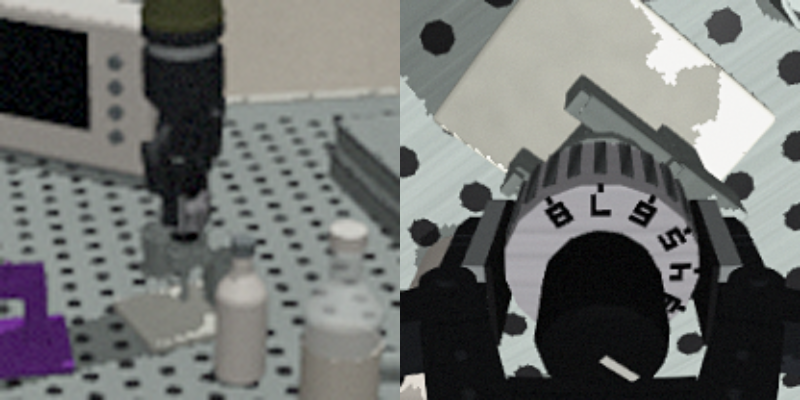

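>>> {"name": "drive_tool", "arguments": {
  "series": [
    {"gripper":-1,"delta_pos":[0,0,0],"spin":0.17},
    {"gripper":-1,"delta_pos":[0,0,0],"spin":0.17},
    {"gripper":-1,"delta_pos":[0,0,0],"spin":0.17},
    {"gripper":-1,"delta_pos":[0,0,0],"spin":0.17},
    {"gripper":-1,"delta_pos":[0,0,0],"spin":0.17},
    {"gripper":-1,"delta_pos":[0,0,0],"spin":0.17},
    {"gripper":-1,"delta_pos":[0,0,0],"spin":0.17},
    {"gripper":-1,"delta_pos":[0,0,0],"spin":0.17},
    {"gripper":-1,"delta_pos":[0,0,0],"spin":0.17},
    {"gripper":-1,"delta_pos":[0,0,0],"spin":0.0}
  ]
}}

```text
t: 22.32
ee_pos: [550.8, 231.8, 86.6]
tool_rot: [0.955, -0.295, 0.009, -0.01]
ft_force: [-1.5, -0.8, 2.3]
opening: 0.558
```

```bash
python3 look.py 23
```

```text
22.325 [550.8 231.8  86.6] fork [ 0.5 -1.1  1.6] [-34.32   1.5 ] [-1.53 -0.82  2.25] 0.558 j7 -0.85
```

View pics/l23.png

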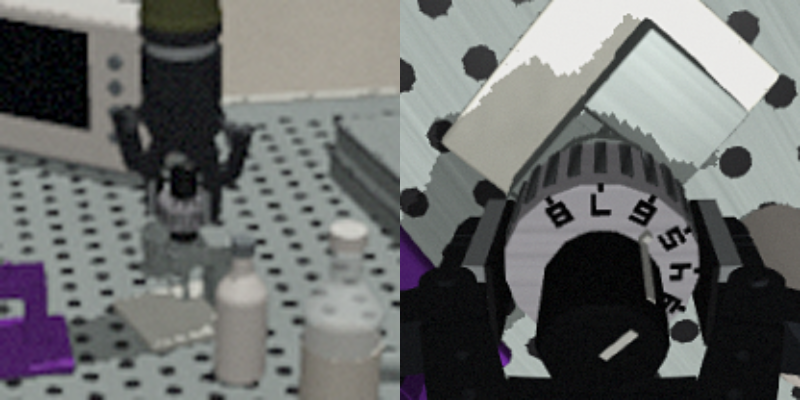

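>>> {"name": "drive_tool", "arguments": {
  "series": [
    {"gripper":-1,"delta_pos":[0,0,0],"spin":0.14},
    {"gripper":-1,"delta_pos":[0,0,0],"spin":0.13},
    {"gripper":-1,"delta_pos":[0,0,0],"spin":0}
  ]
}}

```text
t: 22.8
ee_pos: [550.3, 232.1, 86.6]
tool_rot: [0.908, -0.419, 0.006, -0.011]
ft_force: [-0.3, -0.7, 2.0]
opening: 0.551
```

```bash
python3 look.py 24
python3 - <<'E'
import pickle,cv2
s,P,d=pickle.load(open("w24.pkl","rb")); cv2.imwrite("pics/w24.png",cv2.resize(P[200:338,180:330,::-1],None,fx=4,fy=4,interpolation=cv2.INTER_CUBIC))
E
```

```text
22.8 [550.3 232.1  86.6] fork [ 0.1 -0.7  1.6] [-49.58   1.47] [-0.31 -0.73  1.97] 0.551 j7 -1.1
```

View pics/w24.png

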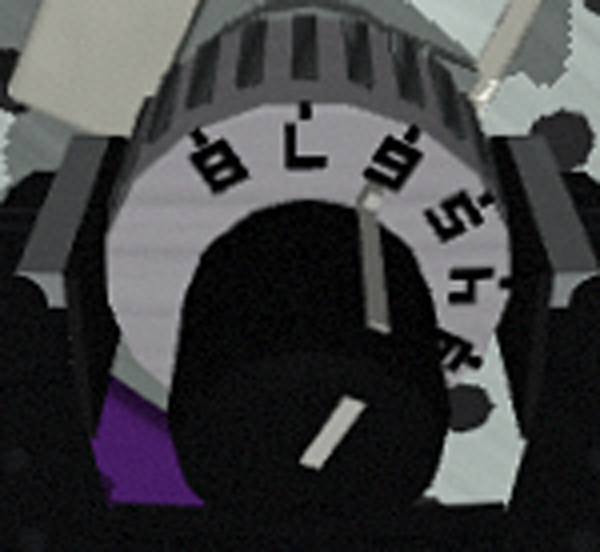

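>>> {"name": "drive_tool", "arguments": {
  "series": [
    {"gripper":0.6,"delta_pos":[0,0,0],"spin":0},
    {"gripper":0.6,"delta_pos":[0,0,0],"spin":0},
    {"gripper":0.6,"delta_pos":[0,0,-15],"spin":0},
    {"gripper":0.6,"delta_pos":[0,0,-30],"spin":0},
    {"gripper":0.6,"delta_pos":[0,0,-30],"spin":0},
    {"gripper":0.6,"delta_pos":[0,0,-20],"spin":0},
    {"gripper":0.6,"delta_pos":[0,0,0],"spin":0}
  ]
}}

```text
t: 23.78
ee_pos: [550.2, 230.3, 188.3]
tool_rot: [0.909, -0.417, 0.008, -0.013]
ft_force: [0.5, -0.9, 0.4]
opening: 0.8
```

```bash
python3 look.py 25; python3 axis.py 25
python3 - <<'E'
import pickle,cv2
s,P,d=pickle.load(open("w25.pkl","rb")); cv2.imwrite("pics/w25.png",cv2.resize(P[110:300,150:350,::-1],None,fx=3.5,fy=3.5,interpolation=cv2.INTER_CUBIC))
E
```

```text
23.775 [550.2 230.3 188.3] fork [ -0.4  -2.5 103.3] [-49.34   1.78] [ 0.54 -0.88  0.44] 0.8 j7 -1.16
25 sleeve fork xy [4.5 0. ] r 23.6
25 cap fork xy [4.6 0.1] r 12.8
  in tool sleeve [-0.3 -3.9 53.4]
  in tool cap [-0.3 -4.9 23.4]
toolz in fork [ 0.03  0.01 -1.  ]
```

View pics/w25.png

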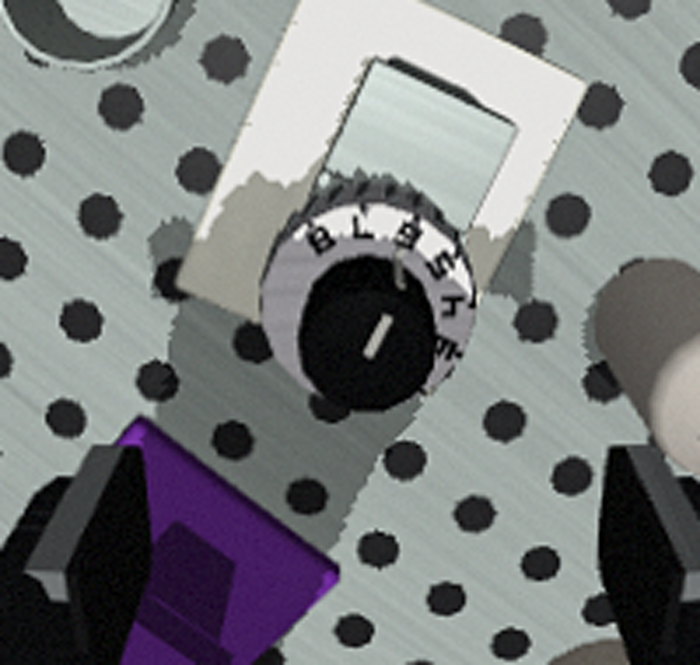

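Run:
```python
from h import *
import pickle
s,P,d=pickle.load(open("w25.pkl","rb"))
c=(FS+FR@[3.8,-0.2,0])[:2]
a=rectify(P,s,c,FY,135,(-28,28),(-28,28),7,grid=100); b=rectify(P,s,c,FY,165,(-28,28),(-28,28),7,grid=100)
cv2.imwrite("pics/w25r.png",np.hstack([a,b])[:,:,::-1])
```

```text
(no output)
```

View pics/w25r.png

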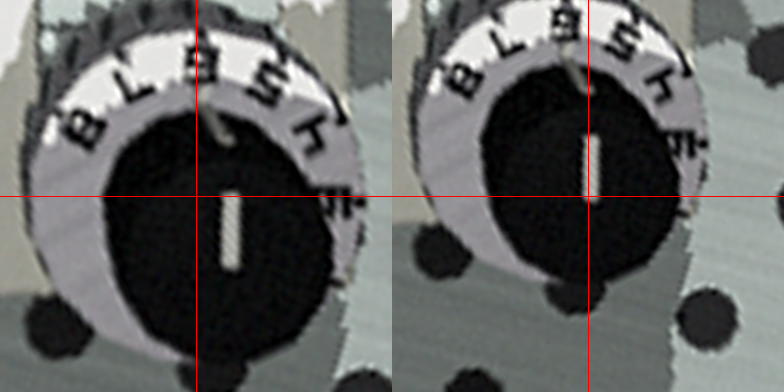

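>>> {"name": "drive_tool", "arguments": {
  "series": [
    {"gripper":0.3,"delta_pos":[-0.3,-4.3,0],"spin":0.15},
    {"gripper":0.3,"delta_pos":[0,0,10],"spin":0.15},
    {"gripper":0.3,"delta_pos":[0,0,10],"spin":0.14},
    {"gripper":0.3,"delta_pos":[0,0,0],"spin":0}
  ]
}}

```text
t: 24.38
ee_pos: [549.8, 232.2, 161.0]
tool_rot: [0.792, -0.61, 0.003, -0.009]
ft_force: [0.4, -0.7, -0.6]
opening: 0.65
```

```bash
python3 look.py 26; python3 axis.py 26
```

```text
24.375 [549.8 232.2 161. ] fork [-0.3 -0.6 76. ] [-75.24   1.15] [ 0.38 -0.66 -0.62] 0.65 j7 -1.58
26 sleeve fork xy [ 3.3 -0.3] r 23.6
26 cap fork xy [ 3.3 -0.3] r 12.5
  in tool sleeve [-0.1 -3.2 26.1]
  in tool cap [-0.3 -3.8 -3.9]
toolz in fork [ 0.019  0.006 -1.   ]
```

View pics/l26.png

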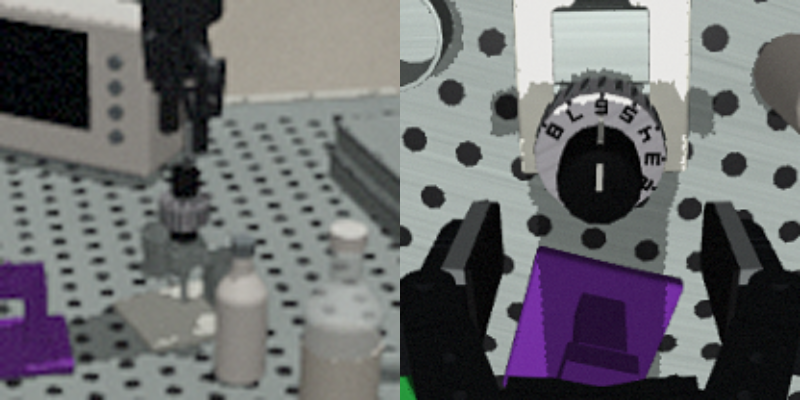

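>>> {"name": "drive_tool", "arguments": {
  "series": [
    {"gripper":0.1,"delta_pos":[-0.2,-2.5,10],"spin":0},
    {"gripper":0.1,"delta_pos":[0,0,15],"spin":0},
    {"gripper":0.1,"delta_pos":[0,0,15],"spin":0},
    {"gripper":0.1,"delta_pos":[0,0,4],"spin":0},
    {"gripper":0.1,"delta_pos":[0,0,0],"spin":0}
  ]
}}

```text
t: 25.1
ee_pos: [553.7, 233.7, 114.6]
tool_rot: [0.793, -0.609, 0.003, -0.01]
ft_force: [-0.0, -0.3, -0.1]
opening: 0.552
```

```bash
python3 look.py 27; python3 axis.py 27;python3 lean.py 27
```

```text
25.1 [553.7 233.7 114.6] fork [ 3.8 -0.1 29.6] [-74.99   1.21] [-0.   -0.34 -0.14] 0.552 j7 -1.54
27 sleeve fork xy [ 3.8 -0.5] r 23.6
27 cap fork xy [ 3.7 -0.4] r 13.1
  in tool sleeve [  0.3  -0.5 -20.4]
  in tool cap [  0.   -1.  -50.4]
toolz in fork [ 0.02   0.007 -1.   ]
27 1696 slope x,y deg [-0.2 -2.9] ctr [  0.   -1.9 -50.9] y range -14.1 11.8 std 0.61
  sleeve 1913 [-0.3 -1.1] z at 0: -21.3
```

View pics/l27.png

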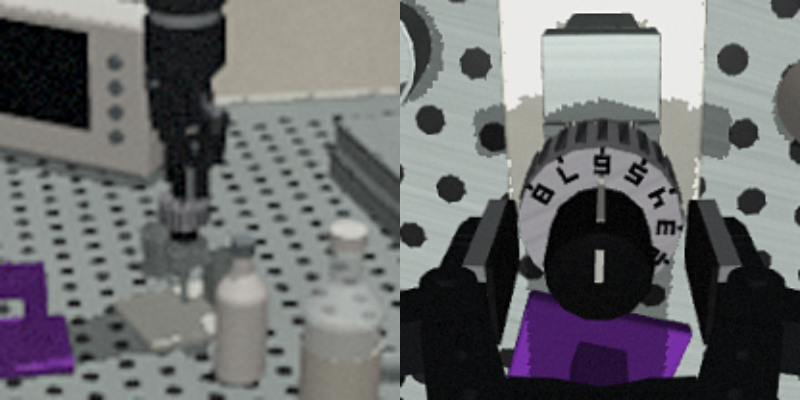

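>>> {"name": "drive_tool", "arguments": {
  "series": [
    {"gripper":-1,"delta_pos":[0,0,0],"spin":0},
    {"gripper":-1,"delta_pos":[0,0,0],"spin":0},
    {"gripper":-1,"delta_pos":[0,0,0],"spin":0}
  ],
  "newtons": 40
}}

```text
t: 25.58
ee_pos: [554.2, 234.1, 116.0]
tool_rot: [0.793, -0.609, 0.004, -0.011]
ft_force: [-0.2, -0.2, -2.1]
opening: 0.313
```

>>> {"name": "drive_tool", "arguments": {
  "series": [
    {"gripper":-1,"delta_pos":[0,0,-6],"spin":0},
    {"gripper":-1,"delta_pos":[0,0,-12],"spin":0},
    {"gripper":-1,"delta_pos":[0,0,-22],"spin":0},
    {"gripper":-1,"delta_pos":[0,0,-25],"spin":0},
    {"gripper":-1,"delta_pos":[0,0,-25],"spin":0},
    {"gripper":-1,"delta_pos":[0,0,0],"spin":0}
  ]
}}

```text
t: 26.32
ee_pos: [551.9, 232.2, 210.4]
tool_rot: [0.793, -0.609, 0.003, -0.011]
ft_force: [0.7, 0.3, -3.4]
opening: 0.315
```

```bash
python3 look.py 28; python3 lean.py 28
```

```text
26.325 [551.9 232.2 210.4] fork [  1.7  -1.1 125.4] [-75.01   1.28] [ 0.75  0.26 -3.35] 0.315 j7 -1.6
28 1639 slope x,y deg [-0.7 -2.6] ctr [  0.3  -1.3 -49.9] y range -13.2 12.0 std 0.61
  sleeve 1048 [ 0.3 -2.5] z at 0: -20.6
```

View pics/l28.png

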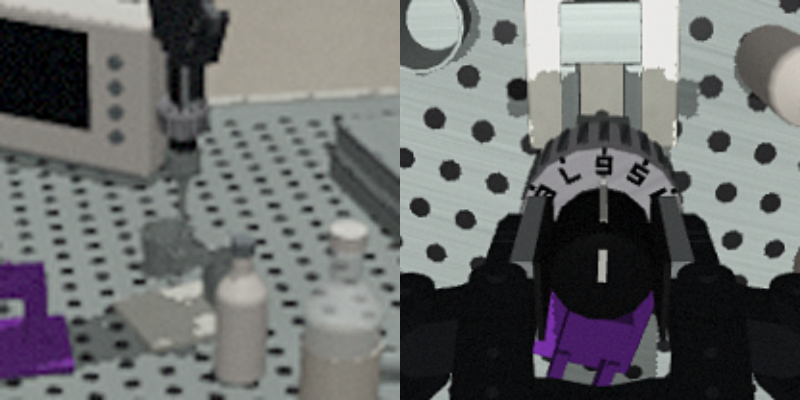

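Run:
```python
from h import *
import pickle
for n in("28","27"):
    s,P,d=pickle.load(open(f"w{n}.pkl","rb"));X=cloud_tool(d)
    R=Rn.from_quat(s["tool_rot"]).as_matrix(); W=X@R.T+s["ee_pos"]; F=(W-FS)@FR
    q=F[(abs(F[...,2]-1)<5)&(abs(F[...,1])<25)&(F[...,0]>10)&(F[...,0]<80)&(d>0)]
    print(n,len(q),np.percentile(q,[1,50,99],axis=0).round(1))
```

```text
28 1549 [[ 10.5 -20.8  -1.2]
 [ 35.6  -0.    2.7]
 [ 53.   20.7   5.2]]
27 3024 [[ 16.  -20.8  -1.1]
 [ 35.   -0.1   0.9]
 [ 51.1  20.5   5.2]]
```

>>> {"name": "drive_tool", "arguments": {
  "series": [
    {"gripper":-1,"delta_pos":[-1,-25,0],"spin":0},
    {"gripper":-1,"delta_pos":[0,-30,0],"spin":0},
    {"gripper":-1,"delta_pos":[0,-17,0],"spin":0},
    {"gripper":-1,"delta_pos":[0,0,0],"spin":0},
    {"gripper":-1,"delta_pos":[0,0,25],"spin":0},
    {"gripper":-1,"delta_pos":[0,0,25],"spin":0},
    {"gripper":-1,"delta_pos":[0,0,15],"spin":0},
    {"gripper":-1,"delta_pos":[0,0,0],"spin":0}
  ]
}}

```text
t: 27.42
ee_pos: [614.6, 251.1, 132.1]
tool_rot: [0.793, -0.609, -0.002, -0.002]
ft_force: [1.5, 0.2, -3.3]
opening: 0.311
```

```bash
python3 look.py 29; python3 lean.py 29
```

```text
27.425 [614.6 251.1 132.1] fork [67.1  1.2 47.1] [-74.98   0.28] [ 1.49  0.24 -3.25] 0.311 j7 -1.48
29 1633 slope x,y deg [-0.2 -2.8] ctr [  0.2  -1.1 -49.9] y range -13.6 12.1 std 0.6
  sleeve 1084 [-0.  -1.3] z at 0: -20.2
```

View pics/l29.png

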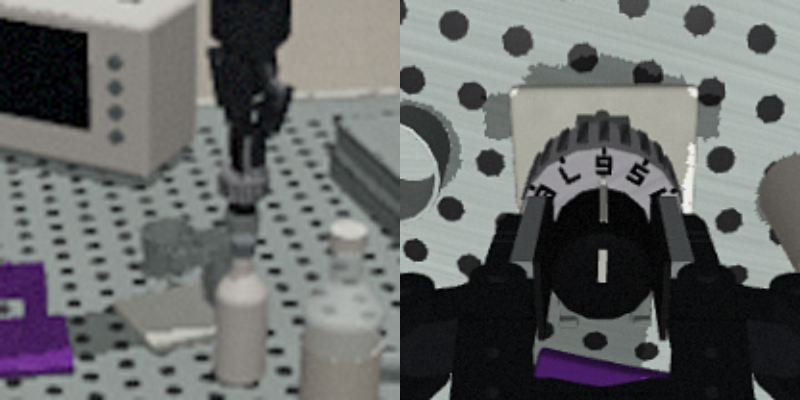

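>>> {"name": "drive_tool", "arguments": {
  "series": [
    {"gripper":-1,"delta_pos":[1,0,-13],"spin":0},
    {"gripper":-1,"delta_pos":[0,5,0],"spin":0},
    {"gripper":-1,"delta_pos":[0,8,0],"spin":0},
    {"gripper":-1,"delta_pos":[0,10,0],"spin":0},
    {"gripper":-1,"delta_pos":[0,10,0],"spin":0},
    {"gripper":-1,"delta_pos":[0,10,0],"spin":0},
    {"gripper":-1,"delta_pos":[0,0,0],"spin":0}
  ],
  "newtons": 25
}}

```text
t: 28.4
ee_pos: [574.6, 239.0, 151.8]
tool_rot: [0.793, -0.609, 0.001, -0.007]
ft_force: [1.8, -0.1, -2.7]
opening: 0.312
```

```bash
python3 look.py 30; python3 lean.py 30
```

```text
28.4 [574.6 239.  151.8] fork [25.4 -0.3 66.8] [-74.98   0.85] [ 1.75 -0.06 -2.67] 0.312 j7 -1.53
30 1313 slope x,y deg [-0.5 10.7] ctr [  0.4  -1.8 -49.4] y range -13.2 11.6 std 0.61
  sleeve 966 [0.  8.5] z at 0: -20.6
```

View pics/l30.png

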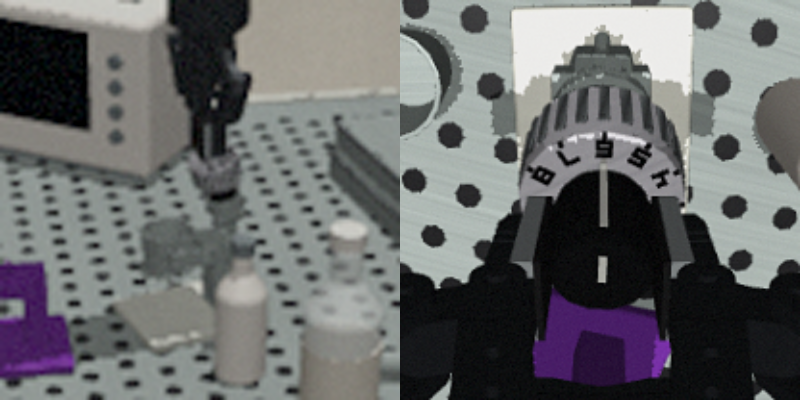

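>>> {"name": "drive_tool", "arguments": {
  "series": [
    {"gripper":-1,"delta_pos":[0,8,3],"spin":0},
    {"gripper":-1,"delta_pos":[0,8,3],"spin":0},
    {"gripper":-1,"delta_pos":[0,6,0],"spin":0},
    {"gripper":-1,"delta_pos":[0,0,0],"spin":0}
  ]
}}

```text
t: 29.0
ee_pos: [553.9, 233.3, 145.9]
tool_rot: [0.793, -0.609, 0.002, -0.008]
ft_force: [1.7, 0.6, -0.1]
opening: 0.316
```

```bash
python3 look.py 31; python3 lean.py 31
```

```text
29.0 [553.9 233.3 145.9] fork [ 3.9 -0.5 60.9] [-75.     0.98] [ 1.68  0.57 -0.06] 0.316 j7 -1.55
31 927 slope x,y deg [-1.3 12.6] ctr [  0.2  -3.5 -49.5] y range -14.4 7.9 std 0.85
  sleeve 724 [-0.3 21.3] z at 0: -17.6
```

>>> {"name": "drive_tool", "arguments": {
  "series": [
    {"gripper":-1,"delta_pos":[0,6,1],"spin":0},
    {"gripper":-1,"delta_pos":[0,6,1],"spin":0},
    {"gripper":-1,"delta_pos":[0,0,0],"spin":0}
  ]
}}

```text
t: 29.48
ee_pos: [542.5, 230.1, 143.4]
tool_rot: [0.793, -0.609, 0.003, -0.009]
ft_force: [2.4, 0.6, -0.3]
opening: 0.313
```

```bash
python3 look.py 32; python3 lean.py 32
```

```text
29.475 [542.5 230.1 143.4] fork [-8.  -0.7 58.4] [-75.01   1.02] [ 2.41  0.57 -0.33] 0.313 j7 -1.57
32 825 slope x,y deg [-2.  -0.4] ctr [  0.2  -7.1 -49.2] y range -16.7 4.1 std 1.38
  sleeve 705 [-0.1 28.5] z at 0: -14.8
```

View pics/l32.png

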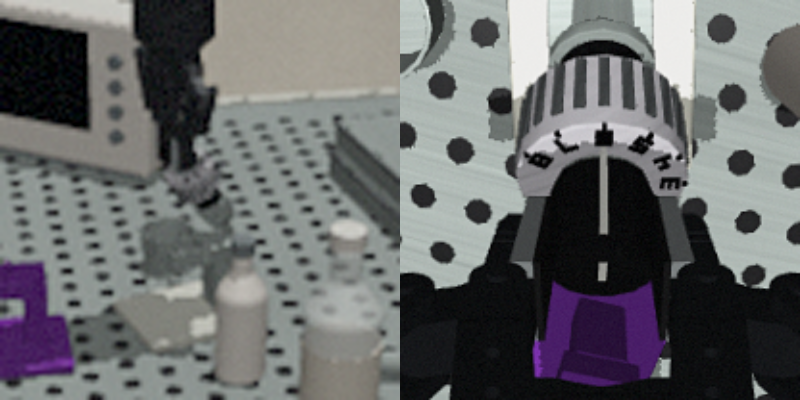

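```bash
cat > wl.py <<'E'
import sys,pickle
from h import *
for n in sys.argv[1:]:
    s,P,d=pickle.load(open(f"w{n}.pkl","rb"));X=cloud_tool(d);R=Rn.from_quat(s["tool_rot"]).as_matrix()
    m=(d>0)&(P.min(2)>110)&(abs(X[...,0])<24)&(abs(X[...,1])<30)&(X[...,2]<0)&(X[...,2]>-45)
    w=X[m]
    for _ in range(8):
        A=np.c_[w[:,0],w[:,1],np.ones(len(w))]; c=np.linalg.lstsq(A,w[:,2],rcond=None)[0]; r=w[:,2]-A@c; w=w[abs(r)<2]
    nn=R@np.array([c[0],c[1],-1]);nn/=np.linalg.norm(nn)
    print(n,len(w),"lean",np.degrees(np.arccos(nn[2])).round(1),"az",np.degrees(np.arctan2(nn[1],nn[0])).round(1),"plane tool",c.round(3), "w mean",w.mean(0).round(1))
E
python3 wl.py 7 18 28 31 32
```

```text
7 1644 lean 31.1 az 163.0 plane tool [  0.028  -0.582 -18.489] w mean [  0.3   1.9 -19.6]
18 0 lean 2.2 az -151.8 plane tool [0. 0. 0.] w mean [nan nan nan]
28 1097 lean 0.7 az -44.5 plane tool [ 3.00e-03 -2.70e-02 -2.03e+01] w mean [  0.6 -14.3 -19.9]
31 1169 lean 24.6 az -164.6 plane tool [-4.0000e-03  4.3900e-01 -1.6424e+01] w mean [ -1.9 -21.8 -26. ]
32 1126 lean 30.5 az -164.3 plane tool [ 1.000e-03  5.660e-01 -1.422e+01] w mean [ -1.1 -21.6 -26.4]wl.py:10: RuntimeWarning: Mean of empty slice.
  print(n,len(w),"lean",np.degrees(np.arccos(nn[2])).round(1),"az",np.degrees(np.arctan2(nn[1],nn[0])).round(1),"plane tool",c.round(3), "w mean",w.mean(0).round(1))
  ret = um.true_divide(
```

```bash
cat > ctr.py <<'E'
import sys,pickle
from h import *
from scipy.optimize import least_squares
def ctr(n,verbose=True):
    s,P,d=pickle.load(open(f"w{n}.pkl","rb"));X=cloud_tool(d);R=Rn.from_quat(s["tool_rot"]).as_matrix()
    m=(d>0)&(P.min(2)>110)&(abs(X[...,0])<24)&(abs(X[...,1])<34)&(X[...,2]<0)&(X[...,2]>-50)
    w=X[m]
    for _ in range(8):
        A=np.c_[w[:,0],w[:,1],np.ones(len(w))]; c=np.linalg.lstsq(A,w[:,2],rcond=None)[0]; r=w[:,2]-A@c; w=w[abs(r)<2]
    nn=np.array([c[0],c[1],-1]);nn/=np.linalg.norm(nn)
    e1=np.array([1,0,0])-nn*nn[0];e1/=np.linalg.norm(e1);e2=np.cross(nn,e1)
    # all pixels near plane (incl. figures)
    D=X@nn-np.array([0,0,c[2]])@nn
    near=(d>0)&(abs(D)<1.6)&(np.abs(X[...,0])<30)&(abs(X[...,1])<40)
    n_,l,st,_=cv2.connectedComponentsWithStats(near.astype(np.uint8)); i=1+np.argmax(st[1:,4]); near=l==i
    o=np.array([0,0,c[2]]); Q=X[near]-o; q=np.c_[Q@e1,Q@e2]
    hull=cv2.convexHull(q.astype(np.float32))[:,0]
    f=lambda p: np.hypot(hull[:,0]-p[0],hull[:,1]-p[1])-24
    sol=least_squares(f,[0,0 ],loss="soft_l1",f_scale=.3)
    C3=o+sol.x[0]*e1+sol.x[1]*e2
    res=f(sol.x)
    # fitted-radius variant
    if verbose: print(n,"sleeve top ctr tool",C3.round(1),"axis",nn.round(3),"res",np.median(abs(res)).round(2),len(hull),"hull y",hull[:,1].min().round(1),hull[:,1].max().round(1))
    capc=C3+15*nn; seat=C3-50*nn
    print("   cap",capc.round(1),"seat tool",seat.round(1),"tip",(C3-114*nn).round(1),"seat world",(R@seat+s["ee_pos"]).round(1))
    return C3,nn,seat
if __name__=="__main__":
    for n in sys.argv[1:]: ctr(n)
E
python3 ctr.py 7 28 30 31 32
```

```text
7 sleeve top ctr tool [ -0.3 -15.9  -9.3] axis [ 0.025 -0.501 -0.865] res 5.41 15 hull y -1.0 19.3
   cap [  0.1 -23.4 -22.3] seat tool [-1.6  9.2 33.9] tip [-3.2 41.2 89.3] seat world [ 518.6 -251.1   62.5]
28 sleeve top ctr tool [  0.7   0.5 -20.5] axis [ 0.003 -0.039 -0.999] res 0.14 22 hull y 0.8 23.6
   cap [  0.7  -0.1 -35.5] seat tool [ 0.5  2.5 29.4] tip [ 0.3  5.  93.4] seat world [550.2 231.5 180.9]
30 sleeve top ctr tool [ -0.3  -8.8 -25.3] axis [-0.006 -0.189 -0.982] res 0.63 26 hull y 13.8 33.6
   cap [ -0.4 -11.6 -40.1] seat tool [ 0.   0.7 23.8] tip [ 0.4 12.8 86.6] seat world [574.2 239.  128.1]
31 sleeve top ctr tool [  0.9 -11.8 -23.7] axis [-0.014  0.252 -0.968] res 0.11 27 hull y 11.4 36.5
   cap [  0.7  -8.1 -38.3] seat tool [  1.5 -24.4  24.7] tip [  2.4 -40.5  86.6] seat world [578.2 238.4 121.7]
32 sleeve top ctr tool [  0.7 -14.4 -23.2] axis [-0.006  0.44  -0.898] res 0.2 34 hull y 7.7 40.8
   cap [  0.6  -7.8 -36.7] seat tool [  1.  -36.5  21.7] tip [  1.4 -64.6  79.2] seat world [578.2 238.8 122.3]
```

```bash
cat > icp.py <<'E'
import sys,pickle
from h import *
from scipy.optimize import least_squares
CY=[(0,6,18),(6,24,14),(24,50,24),(50,80,14)]
def sdf(h,r):
    best=None
    for a,b,R in CY:
        dz=np.maximum(a-h,h-b);dr=r-R
        v=np.where((dz>0)&(dr>0),np.hypot(np.maximum(dz,0),np.maximum(dr,0)),np.maximum(dz,dr))
        best=v if best is None else np.minimum(best,v)
    return best
def fit(n,seat0,th0,bias=0.0):
    s,P,d=pickle.load(open(f"w{n}.pkl","rb"));X=cloud_tool(d+bias*(d>0));R=Rn.from_quat(s["tool_rot"]).as_matrix()
    m=(d>0)&(abs(X[...,0])<26)&~((abs(X[...,0])>12.5)&(X[...,2]<-21))
    Q=X[m]
    p=np.array([*seat0,th0,0.0])
    def frame(p):
        u=np.array([np.sin(p[4]),np.sin(p[3]),-np.cos(p[3])]);u/=np.linalg.norm(u);return u
    def res(p,Q):
        u=frame(p);v=Q-p[:3];h=v@u;r=np.linalg.norm(v-h[:,None]*u,axis=1);return sdf(h,r)
    for tol in(8,5,3,2,2):
        q=Q[abs(res(p,Q))<tol]
        p=least_squares(lambda a:res(a,q),p,loss="soft_l1",f_scale=.7).x
    u=frame(p); q=Q[abs(res(p,Q))<2]
    uw=R@u; sw=R@p[:3]+s["ee_pos"]
    print(n,"seat tool",p[:3].round(1),"lean tool",np.degrees(p[3:]).round(1),"cap tool",(p[:3]+65*u).round(1),"N",len(q),"rms",np.sqrt(np.mean(res(p,q)**2)).round(2),"| seat world",sw.round(1),"lean",np.degrees(np.arccos(uw[2])).round(1),"az",np.degrees(np.arctan2(uw[1],uw[0])).round(1))
    return p,sw,uw
if __name__=="__main__":
    A={"7":((0,34,20),-.52),"27":((0,0,31),0),"28":((0,0,31),0),"30":((0,-10,30),.17),"31":((0,-26,25),.4),"32":((0,-34,22),.52)}
    for n in sys.argv[1:]: fit(n,*A.get(n,((0,-34,22),.52)),bias=1.5)
E
python3 icp.py 7 27 28 30 31 32
```

```text
7 seat tool [-0.3 30.7 23. ] lean tool [-28.9   1.6] cap tool [  1.5  -0.7 -33.9] N 4114 rms 0.77 | seat world [ 539.5 -255.7   73.8] lean 29.8 az 162.5
27 seat tool [ 0.4  0.1 30.3] lean tool [ 0.5 -0.3] cap tool [  0.1   0.8 -34.7] N 6729 rms 0.61 | seat world [554.2 233.6  84.4] lean 1.7 az -162.5
28 seat tool [ 0.6  1.  31.4] lean tool [0.3 0.2] cap tool [  0.8   1.4 -33.6] N 5560 rms 0.6 | seat world [551.7 231.8 179. ] lean 1.6 az -144.1
30 seat tool [  0.7 -19.7  29.6] lean tool [15.6  0.1] cap tool [  0.8  -2.2 -33. ] N 6885 rms 0.57 | seat world [594.1 243.8 122.5] lean 16.4 az -163.2
31 seat tool [  0.6 -33.3  25. ] lean tool [26.2  0.1] cap tool [  0.7  -4.7 -33.3] N 7626 rms 0.59 | seat world [586.6 241.6 121.5] lean 27.1 az -164.1
32 seat tool [  0.4 -39.4  22.2] lean tool [31.1  0.3] cap tool [  0.7  -5.9 -33.5] N 7956 rms 0.59 | seat world [581.  240.1 121.9] lean 32.0 az -164.0
```

>>> {"name": "drive_tool", "arguments": {
  "series": [
    {"gripper":-1,"delta_pos":[0,2,-10],"spin":0},
    {"gripper":-1,"delta_pos":[0,0,-30],"spin":0},
    {"gripper":-1,"delta_pos":[0,0,-35],"spin":0},
    {"gripper":-1,"delta_pos":[0,0,-35],"spin":0},
    {"gripper":-1,"delta_pos":[0,0,-10],"spin":0},
    {"gripper":-1,"delta_pos":[0,0,0],"spin":0}
  ],
  "newtons": 50
}}

```text
t: 30.32
ee_pos: [531.4, 226.0, 263.6]
tool_rot: [0.793, -0.609, -0.003, 0.0]
ft_force: [-0.3, 0.4, -3.7]
opening: 0.309
```

```bash
python3 look.py 33; python3 icp.py 33
```

```text
30.325 [531.4 226.  263.6] fork [-19.7  -1.9 178.6] [-75.03   0.3 ] [-0.31  0.42 -3.66] 0.309 j7 -1.63
33 seat tool [  0.5 -38.1  23. ] lean tool [29.7  0.2] cap tool [  0.7  -5.8 -33.5] N 7905 rms 0.6 | seat world [568.2 235.4 240.4] lean 29.5 az -164.3
```

View pics/l33.png

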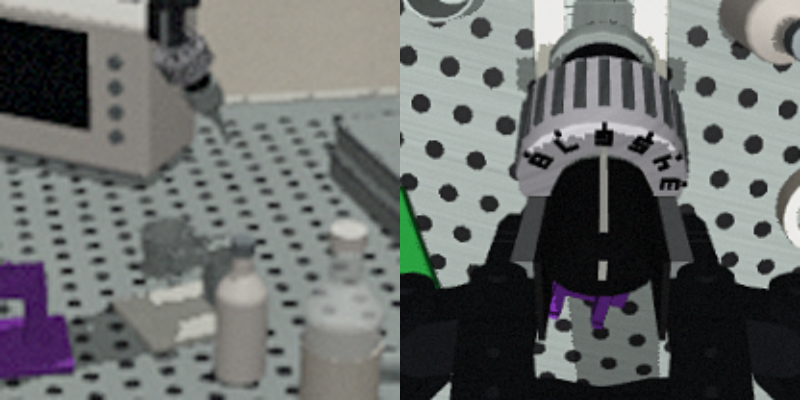

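>>> {"name": "drive_tool", "arguments": {
  "series": [
    {"gripper":-1,"delta_pos":[25,8,-10],"spin":0},
    {"gripper":-1,"delta_pos":[49,17,-10],"spin":0},
    {"gripper":-1,"delta_pos":[49,17,-5],"spin":0},
    {"gripper":-1,"delta_pos":[49,17,0],"spin":0},
    {"gripper":-1,"delta_pos":[49,17,0],"spin":0},
    {"gripper":-1,"delta_pos":[49,17,0],"spin":0},
    {"gripper":-1,"delta_pos":[49,17,0],"spin":0},
    {"gripper":-1,"delta_pos":[49,17,0],"spin":0},
    {"gripper":-1,"delta_pos":[49,16,0],"spin":0},
    {"gripper":-1,"delta_pos":[25,8,0],"spin":0}
  ]
}}

```text
t: 31.68
ee_pos: [487.2, -263.5, 281.7]
tool_rot: [0.792, -0.611, -0.008, 0.006]
ft_force: [-0.4, -0.4, -2.6]
opening: 0.311
```

>>> {"name": "drive_tool", "arguments": {
  "series": [
    {"gripper":-1,"delta_pos":[0,0,0],"spin":0.16},
    {"gripper":-1,"delta_pos":[0,0,0],"spin":0.16},
    {"gripper":-1,"delta_pos":[0,0,0],"spin":0.16},
    {"gripper":-1,"delta_pos":[0,0,0],"spin":0.07},
    {"gripper":-1,"delta_pos":[0,0,0],"spin":0}
  ]
}}

```text
t: 32.3
ee_pos: [477.0, -272.9, 278.3]
tool_rot: [-0.583, 0.813, 0.009, -0.012]
ft_force: [0.4, -1.0, -2.9]
opening: 0.309
```

```bash
python3 look.py 34; python3 icp.py 34
python3 - <<'E'
import pickle,cv2
s,P,d=pickle.load(open("w34.pkl","rb")); cv2.imwrite("pics/w34.png",cv2.resize(P[20:320,100:420,::-1],None,fx=2.3,fy=2.3))
E
```

```text
32.3 [ 477.  -272.9  278.3] fork [-199.8 -470.2  193.3] [-108.73    1.65] [ 0.45 -0.96 -2.86] 0.309 j7 -1.27
34 seat tool [ -0.4 -38.2  22.9] lean tool [29.7  0.1] cap tool [ -0.2  -6.  -33.5] N 7913 rms 0.59 | seat world [ 512.6 -284.8  254.3] lean 28.2 az 160.6
```

View pics/w34.png

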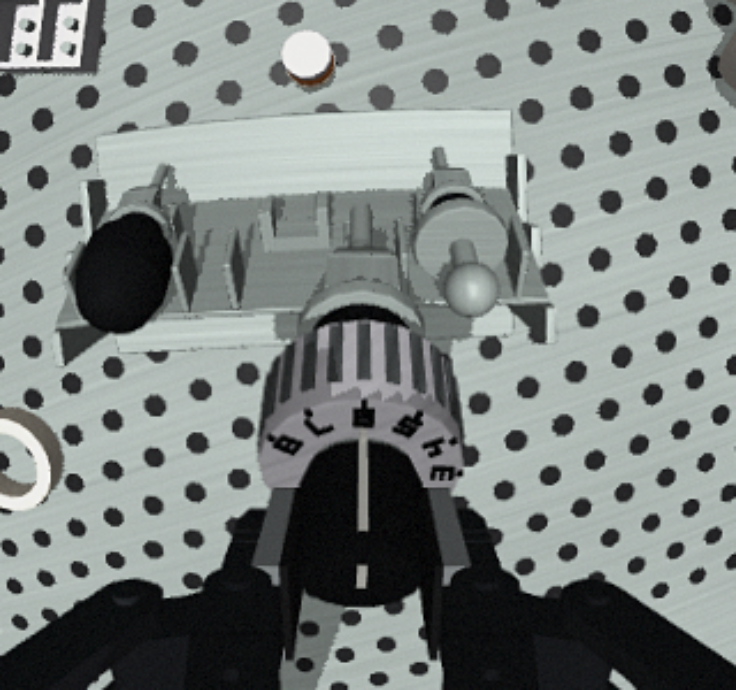

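Run:
```python
from h import *
import pickle
from scipy.optimize import least_squares
s,P,d=pickle.load(open("w34.pkl","rb"));X=cloud_tool(d+1.0*(d>0))
R=Rn.from_quat(s["tool_rot"]).as_matrix(); W=X@R.T+s["ee_pos"]
yaw=np.deg2rad(-16.1);RR=np.array([[np.cos(yaw),-np.sin(yaw),0],[np.sin(yaw),np.cos(yaw),0],[0,0,1]])
H=np.array([541,-256.7,75.]); L=(W-H)@RR   # rest-aligned
# tilt frame: u along tool axis
u=np.array([-.5,0,.866]);ex=np.array([.866,0,.5])
a=L@ex; h=L@u; y=L[...,1]
# table check
print("table z",np.median(W[...,2][(abs(L[...,0]-150)<30)&(abs(y)<100)]))
# front edge of base: points z<12
b=(d>0)&(W[...,2]>-2)&(W[...,2]<10)
# yaw from the back top edge? use slot wall: points near saddle
m=(d>0)&(abs(y)<40)&(abs(h)<4)&(abs(a)<30)
v=np.argwhere(m); 
for lo in range(-30,31,4):
    q=m&(y>=lo)&(y<lo+4)
    if q.sum()>3: print(lo,q.sum(),"a",np.percentile(a[q],[5,50,95]).round(1),"h",np.percentile(h[q],[5,50,95]).round(1))
# ball
px=(int(100+470/2.3),int(20+288/2.3)); c=W[px[1],px[0]]; print("ball px",px,c)
q=W[(np.linalg.norm(W-(c-[0,0,10]),axis=-1)<14)&(d>0)]
f=lambda p: np.linalg.norm(q-p,axis=1)-13
r=least_squares(f,c-[0,0,11],loss="soft_l1",f_scale=.5).x; uw=RR@u
print("ball",r.round(1),len(q),"awl seat",(r-68*uw).round(1), "-> mid",(r-68*uw+85*RR[:,1]).round(1))
# plain barrel
q=W[(d>0)&(P.max(2)<70)&(np.linalg.norm(L-np.array([-20,85,35]),axis=-1)<60)&(W[...,2]>85)]
def g(p):
    v=q-np.array([p[0],p[1],75]);hh=v@uw;return np.linalg.norm(v-hh[:,None]*uw,axis=1)-24
hm=(q-(H+85*RR[:,1]))@uw; q=q[(hm<58)]
p=least_squares(g,(H+85*RR[:,1])[:2],loss="soft_l1",f_scale=.5).x; print("plain seat",p.round(1),len(q),np.median(abs(g(p))).round(2),"-> mid",(p-85*RR[:2,1]).round(1))
dd=np.array([*p,75])-(r-68*uw); print("dist",np.linalg.norm(dd[:2]),"yaw",np.degrees(np.arctan2(-dd[0],dd[1])))
```

```text
table z 0.15072503098613765
-22 27 a [-22.  -12.7   2.9] h [-3.5 -0.7  1.4]
-18 64 a [-21.6  -9.2   3.5] h [-2.2 -0.7  1.3]
-14 37 a [-22.2 -16.6  -5.1] h [-2.5 -0.4  2.8]
-10 26 a [-22.2 -17.2 -13.2] h [-3.  -0.6  1.4]
-6 28 a [-21.9 -17.5 -12.7] h [-3.  -0.6  2.6]
-2 29 a [-22.2 -17.9 -13. ] h [-2.2 -0.5  2.9]
2 29 a [-22.7 -17.8 -13. ] h [-2.5 -0.3  3.5]
6 29 a [-22.5 -17.3 -12.7] h [-2.9 -0.5  2.1]
10 60 a [-22.4 -11.9   3.1] h [-2.6 -1.   1.5]
14 61 a [-22.5  -9.1   3.6] h [-2.2 -0.9  1. ]
18 16 a [-22.6 -22.2  -1. ] h [-3.8 -0.9  2.6]
22 10 a [-22.7 -22.1 -21.7] h [-3.2  0.   3.4]
26 12 a [-22.8 -22.5 -21.6] h [-3.   0.8  3.5]
ball px (304, 145) [ 489.67286729 -328.82471579  147.06621895]
ball [ 486.2 -330.6  133.9] 422 awl seat [ 518.9 -340.    75.1] -> mid [ 542.5 -258.3   75.1]
plain seat [ 565.5 -176.3] 1105 1.08 -> mid [ 542.  -257.9]
dist 170.2518290043852 yaw -15.902692519988767
```

>>> {"name": "drive_tool", "arguments": {
  "series": [
    {"gripper":-1,"delta_pos":[0,0,0],"spin":-0.06},
    {"gripper":-1,"delta_pos":[-16,-11,0],"spin":0},
    {"gripper":-1,"delta_pos":[-15,-10,0],"spin":0},
    {"gripper":-1,"delta_pos":[0,0,30],"spin":0},
    {"gripper":-1,"delta_pos":[0,0,30],"spin":0},
    {"gripper":-1,"delta_pos":[0,0,0],"spin":0}
  ]
}}

```text
t: 33.15
ee_pos: [510.0, -241.8, 215.5]
tool_rot: [-0.61, 0.792, 0.009, -0.011]
ft_force: [0.1, 0.2, -3.1]
opening: 0.311
```

```bash
cat > rest.py <<'E'
import sys,pickle
from h import *
from icp import fit
H=np.array([542.2,-258.1,75.]);yaw=np.deg2rad(-15.9);RR=np.array([[np.cos(yaw),-np.sin(yaw),0],[np.sin(yaw),np.cos(yaw),0],[0,0,1]])
n=sys.argv[1]
p,sw,uw=fit(n,(0,-38,23),.52,1.5)
s=pickle.load(open(f"w{n}.pkl","rb"))[0]; R=Rn.from_quat(s["tool_rot"]).as_matrix()
print("seat in rest",(RR.T@(sw-H)).round(1),"axis",(RR.T@uw).round(3),"| move to home in tool",(R.T@(H-sw)).round(1))
if len(sys.argv)>2:
  X=cloud_tool(pickle.load(open(f"w{n}.pkl","rb"))[2])
E
python3 look.py 35; python3 rest.py 35
```

```text
33.15 [ 510.  -241.8  215.5] fork [-159.9 -448.6  130.5] [-104.77    1.62] [ 0.07  0.16 -3.06] 0.311 j7 -1.22
35 seat tool [ -0.3 -38.2  22.9] lean tool [29.7  0.2] cap tool [ -0.1  -6.  -33.5] N 7915 rms 0.59 | seat world [ 546.3 -251.2  191.5] lean 28.1 az 165.0
seat in rest [  2.1   7.8 116.5] axis [-0.471 -0.007  0.882] | move to home in tool [  7.   -1.  116.6]
```

View pics/l35.png

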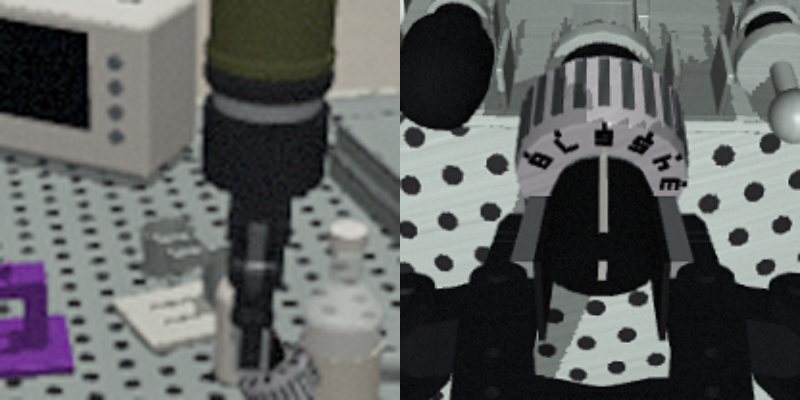

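>>> {"name": "drive_tool", "arguments": {
  "series": [
    {"gripper":-1,"delta_pos":[7,-2,0],"spin":0},
    {"gripper":-1,"delta_pos":[0,0,0],"spin":0},
    {"gripper":-1,"delta_pos":[0,0,25],"spin":0},
    {"gripper":-1,"delta_pos":[0,0,25],"spin":0},
    {"gripper":-1,"delta_pos":[0,0,0],"spin":0}
  ]
}}

```text
t: 33.88
ee_pos: [513.4, -253.4, 172.1]
tool_rot: [-0.61, 0.793, 0.004, -0.007]
ft_force: [0.2, -0.3, -3.6]
opening: 0.31
```

```bash
python3 look.py 36; python3 rest.py 36
```

```text
33.875 [ 513.4 -253.4  172.1] fork [-159.5 -460.7   87.1] [-104.86    0.94] [ 0.16 -0.3  -3.55] 0.31 j7 -1.17
36 seat tool [ -0.3 -38.2  22.9] lean tool [29.7  0.1] cap tool [ -0.1  -6.  -33.5] N 7895 rms 0.6 | seat world [ 550.1 -263.   148.6] lean 28.9 az 164.6
seat in rest [ 8.9 -2.6 73.6] axis [-0.483 -0.004  0.875] | move to home in tool [-3.3  7.8 73.7]
```

View pics/l36.png

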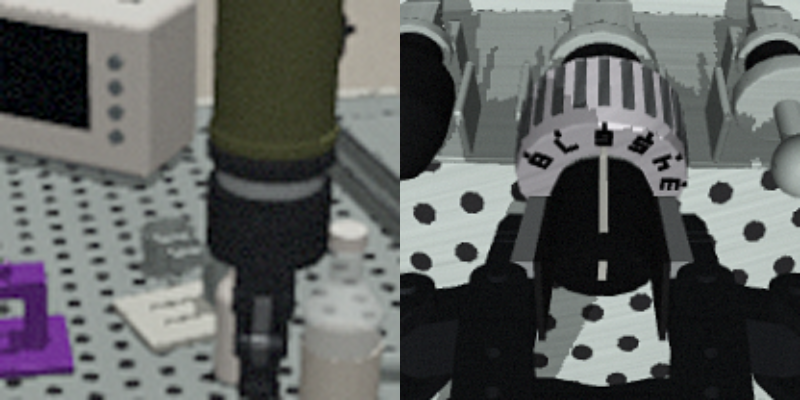

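>>> {"name": "drive_tool", "arguments": {
  "series": [
    {"gripper":-1,"delta_pos":[-2.4,5,0],"spin":0},
    {"gripper":-1,"delta_pos":[0,0,0],"spin":0},
    {"gripper":-1,"delta_pos":[0,1,13],"spin":0},
    {"gripper":-1,"delta_pos":[0,1,13],"spin":0},
    {"gripper":-1,"delta_pos":[0,0,0],"spin":0}
  ]
}}

```text
t: 34.6
ee_pos: [509.1, -250.4, 148.6]
tool_rot: [-0.61, 0.792, 0.001, -0.005]
ft_force: [-0.4, 0.5, -2.9]
opening: 0.314
```

```bash
python3 look.py 37; python3 rest.py 37
```

```text
34.6 [ 509.1 -250.4  148.6] fork [-163.  -456.7   63.6] [-104.83    0.6 ] [-0.37  0.48 -2.94] 0.314 j7 -1.16
37 seat tool [ -0.3 -38.2  23. ] lean tool [29.7  0.2] cap tool [ -0.1  -6.  -33.5] N 7886 rms 0.59 | seat world [ 545.9 -260.   125.3] lean 29.3 az 164.7
seat in rest [ 4.  -0.8 50.3] axis [-0.489 -0.005  0.872] | move to home in tool [-1.2  3.7 50.3]
```

View pics/l37.png

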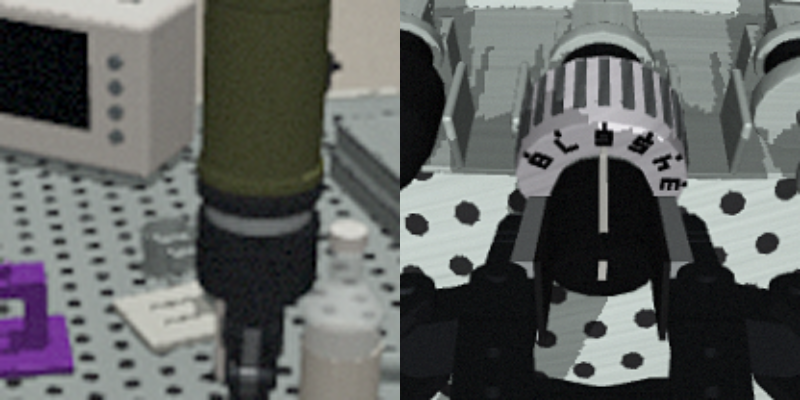

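>>> {"name": "drive_tool", "arguments": {
  "series": [
    {"gripper":-1,"delta_pos":[-0.8,1.5,5],"spin":0},
    {"gripper":-1,"delta_pos":[0,0.5,10],"spin":0},
    {"gripper":-1,"delta_pos":[0,0.5,10],"spin":0},
    {"gripper":-1,"delta_pos":[0,0,0],"spin":0}
  ]
}}

```text
t: 35.2
ee_pos: [507.5, -249.6, 123.1]
tool_rot: [-0.61, 0.792, -0.0, -0.005]
ft_force: [-0.6, -0.1, -3.2]
opening: 0.308
```

```bash
python3 look.py 38; python3 rest.py 38
```

```text
35.2 [ 507.5 -249.6  123.1] fork [-164.3 -455.5   38.1] [-104.83    0.54] [-0.55 -0.13 -3.2 ] 0.308 j7 -1.15
38 seat tool [ -0.4 -38.2  23. ] lean tool [29.7  0.3] cap tool [ -0.1  -6.  -33.5] N 7877 rms 0.59 | seat world [ 544.4 -259.1   99.9] lean 29.4 az 164.9
seat in rest [ 2.4 -0.4 24.9] axis [-0.491 -0.007  0.871] | move to home in tool [-0.6  2.2 24.9]
```

View pics/l38.png

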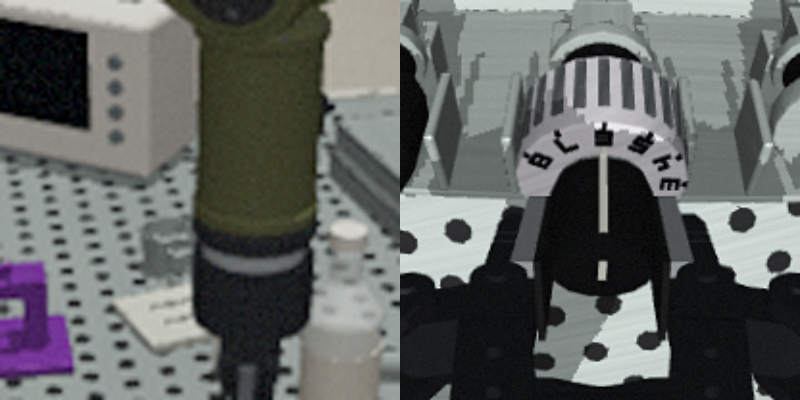

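>>> {"name": "drive_tool", "arguments": {
  "series": [
    {"gripper":-1,"delta_pos":[-0.4,0.5,8],"spin":0},
    {"gripper":-1,"delta_pos":[0,0,8],"spin":0},
    {"gripper":-1,"delta_pos":[0,0,0],"spin":0}
  ],
  "newtons": 35
}}

```text
t: 35.67
ee_pos: [508.0, -249.7, 107.3]
tool_rot: [-0.61, 0.792, -0.001, -0.004]
ft_force: [-0.2, 0.1, -2.3]
opening: 0.313
```

```bash
python3 look.py 39; python3 rest.py 39
```

```text
35.675 [ 508.  -249.7  107.3] fork [-163.9 -455.8   22.3] [-104.82    0.49] [-0.24  0.13 -2.26] 0.313 j7 -1.13
39 seat tool [ -0.3 -38.1  23. ] lean tool [29.7  0.1] cap tool [ -0.1  -6.  -33.5] N 7907 rms 0.59 | seat world [ 544.8 -259.4   84.2] lean 29.5 az 164.6
seat in rest [ 2.8 -0.5  9.2] axis [-0.492 -0.005  0.87 ] | move to home in tool [-0.6  2.8  9.2]
```

View pics/l39.png

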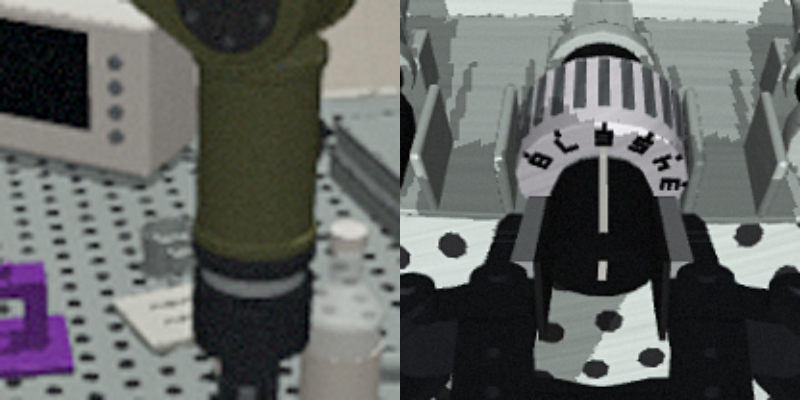

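>>> {"name": "drive_tool", "arguments": {
  "series": [
    {"gripper":-1,"delta_pos":[-0.4,1,5],"spin":0},
    {"gripper":-1,"delta_pos":[0,0.5,3],"spin":0},
    {"gripper":-1,"delta_pos":[0,0,0],"spin":0}
  ]
}}

```text
t: 36.15
ee_pos: [507.2, -249.3, 99.8]
tool_rot: [-0.61, 0.792, -0.002, -0.004]
ft_force: [0.2, -0.5, -3.4]
opening: 0.311
```

```bash
python3 look.py 40; python3 rest.py 40
```

```text
36.15 [ 507.2 -249.3   99.8] fork [-164.5 -455.2   14.8] [-104.82    0.46] [ 0.15 -0.48 -3.38] 0.311 j7 -1.13
40 seat tool [ -0.4 -38.2  23. ] lean tool [29.7  0.2] cap tool [ -0.1  -6.  -33.5] N 7893 rms 0.6 | seat world [ 544.1 -258.9   76.7] lean 29.6 az 164.8
seat in rest [ 2.1 -0.3  1.7] axis [-0.494 -0.006  0.869] | move to home in tool [-0.3  2.1  1.7]
```

>>> {"name": "drive_tool", "arguments": {
  "series": [
    {"gripper":-1,"delta_pos":[0,1.5,2],"spin":0},
    {"gripper":-1,"delta_pos":[0,1,2],"spin":0},
    {"gripper":-1,"delta_pos":[0,0,1],"spin":0}
  ]
}}

```text
t: 36.62
ee_pos: [506.0, -249.2, 97.9]
tool_rot: [-0.61, 0.792, -0.002, -0.002]
ft_force: [-2.4, 1.6, 4.6]
opening: 0.308
```

```bash
python3 look.py 41; python3 rest.py 41
```

```text
36.625 [ 506.  -249.2   97.9] fork [-165.6 -454.7   12.9] [-104.82    0.36] [-2.39  1.6   4.56] 0.308 j7 -1.13
41 seat tool [ -0.3 -38.5  22.7] lean tool [30.   0.1] cap tool [ -0.2  -6.  -33.6] N 7915 rms 0.6 | seat world [ 543.2 -258.9   75.2] lean 30.0 az 164.8
seat in rest [ 1.2 -0.5  0.2] axis [-0.501 -0.006  0.866] | move to home in tool [-0.5  1.2  0.2]
```

View pics/l41.png

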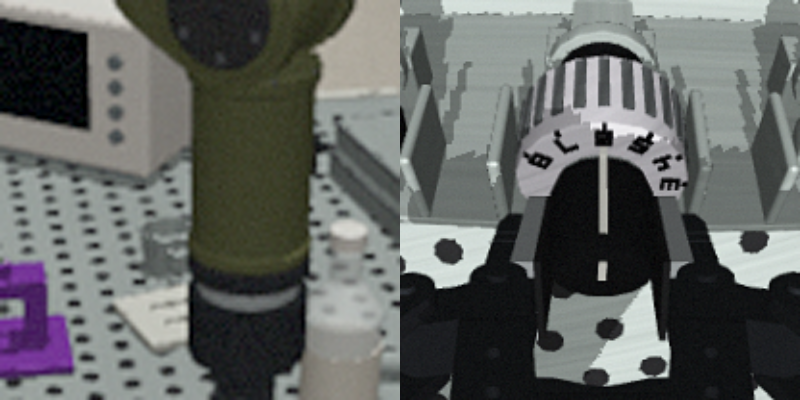

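>>> {"name": "drive_tool", "arguments": {
  "series": [
    {"gripper":-1,"delta_pos":[0,2,1.5],"spin":0},
    {"gripper":-1,"delta_pos":[0,0,0],"spin":0}
  ]
}}

```text
t: 36.98
ee_pos: [505.4, -249.1, 97.7]
tool_rot: [-0.61, 0.792, -0.004, -0.001]
ft_force: [0.4, 0.1, -1.8]
opening: 0.308
```

>>> {"name": "drive_tool", "arguments": {
  "series": [
    {"gripper":-0.15,"delta_pos":[0,0,0],"spin":0},
    {"gripper":-0.15,"delta_pos":[0,0,0],"spin":0}
  ]
}}

```text
t: 37.22
ee_pos: [505.4, -249.3, 97.7]
tool_rot: [-0.61, 0.792, -0.004, -0.001]
ft_force: [0.0, 0.3, 0.2]
opening: 0.424
```

```bash
python3 look.py 42; python3 rest.py 42
```

```text
37.225 [ 505.4 -249.3   97.7] fork [-166.3 -454.8   12.7] [-104.82    0.45] [0.04 0.32 0.21] 0.424 j7 -1.13
42 seat tool [ -0.5 -38.4  22.8] lean tool [30.4 -0.4] cap tool [ -1.   -5.5 -33.2] N 8056 rms 0.6 | seat world [ 542.8 -258.8   75. ] lean 30.7 az 163.8
seat in rest [ 0.8 -0.5  0. ] axis [-0.511  0.003  0.86 ] | move to home in tool [-0.5  0.8  0. ]
```

View pics/l42.png

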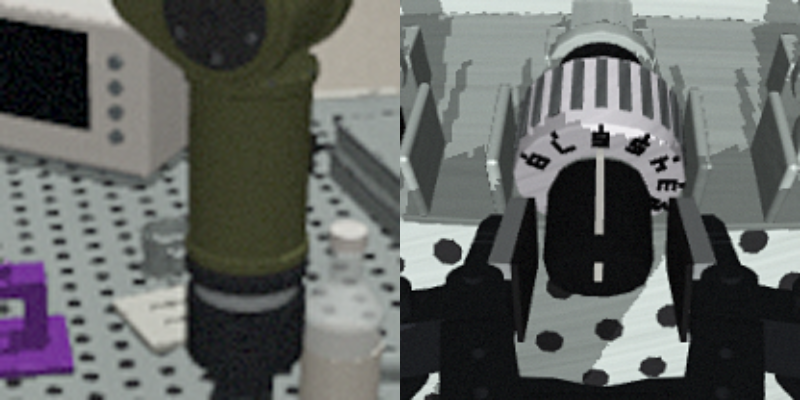

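>>> {"name": "drive_tool", "arguments": {
  "series": [
    {"gripper":0.1,"delta_pos":[0,0,0],"spin":0},
    {"gripper":0.1,"delta_pos":[0,0,-8],"spin":0},
    {"gripper":0.1,"delta_pos":[0,0,-20],"spin":0},
    {"gripper":0.1,"delta_pos":[0,0,-25],"spin":0},
    {"gripper":0.1,"delta_pos":[0,0,-30],"spin":0},
    {"gripper":0.1,"delta_pos":[0,0,-30],"spin":0},
    {"gripper":0.1,"delta_pos":[0,15,-30],"spin":0},
    {"gripper":0.1,"delta_pos":[0,0,0],"spin":0}
  ]
}}

```text
t: 38.33
ee_pos: [490.9, -246.8, 252.6]
tool_rot: [-0.609, 0.793, -0.006, 0.001]
ft_force: [-0.5, -0.7, -0.1]
opening: 0.546
```

```bash
python3 look.py 43
python3 - <<'E'
from h import *
import pickle
s,P,d=pickle.load(open("w43.pkl","rb"));cv2.imwrite("pics/w43.png",cv2.resize(P[80:300,130:380,::-1],None,fx=3,fy=3,interpolation=cv2.INTER_CUBIC))
from icp import fit
R=Rn.from_quat(s["tool_rot"]).as_matrix();H=np.array([542.2,-258.1,75.])
yaw=np.deg2rad(-15.9);RR=np.array([[np.cos(yaw),-np.sin(yaw),0],[np.sin(yaw),np.cos(yaw),0],[0,0,1]])
p,sw,uw=fit("43",R.T@(H-s["ee_pos"]),.52,1.0); print((RR.T@(sw-H)).round(1),(RR.T@uw).round(3))
S,_=get_image("side"); T,_=get_image("top")
cv2.imwrite("pics/s43.png",cv2.resize(S[130:340,170:370,::-1],None,fx=2.8,fy=2.8,interpolation=cv2.INTER_CUBIC))
cv2.imwrite("pics/t43.png",T[:,:,::-1])
E
```

```text
38.325 [ 490.9 -246.8  252.6] fork [-179.7 -448.6  167.6] [-105.      0.72] [-0.48 -0.69 -0.1 ] 0.546 j7 -1.3
43 seat tool [ -2.3 -52.2 176.5] lean tool [30.4 -0.4] cap tool [ -2.7 -19.3 120.4] N 2415 rms 0.65 | seat world [ 543.4 -259.7   76.8] lean 31.0 az 163.6
[ 1.6 -1.2  1.8] [-0.515  0.004  0.857]
```

View pics/w43.png

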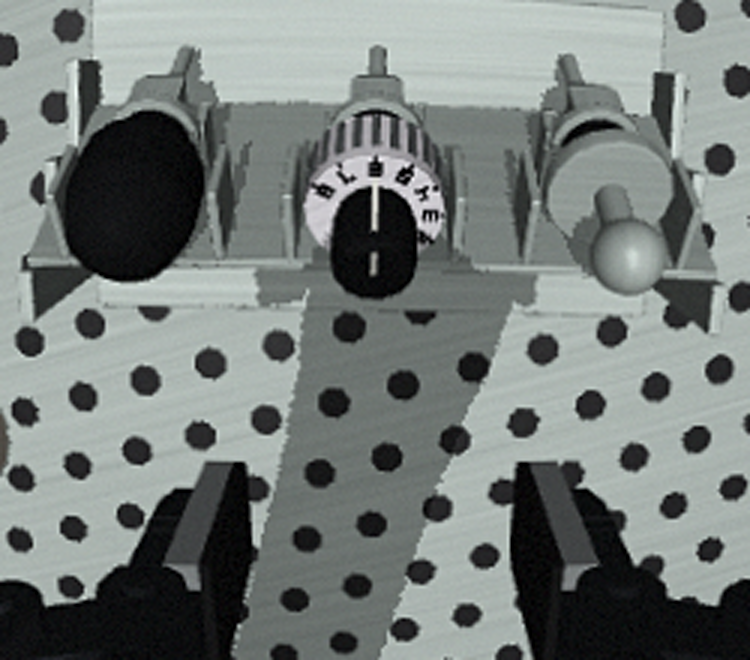

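View pics/s43.png

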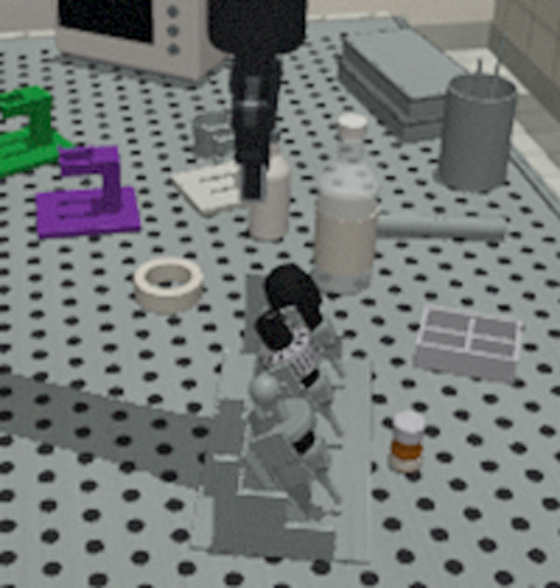

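View pics/t43.png

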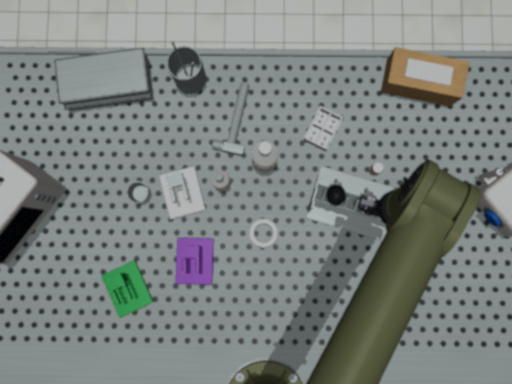

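Run:
```python
from h import *
import pickle
s,P,d=pickle.load(open("w43.pkl","rb"))
cr=P[90:190,135:375]
cv2.imwrite("pics/w43c.png",cv2.resize(cr[:,:,::-1],(792,330),interpolation=cv2.INTER_CUBIC))
# compare flange front height along rest frame for three tools
X=cloud_tool(d+1.0*(d>0));R=Rn.from_quat(s["tool_rot"]).as_matrix();W=X@R.T+s["ee_pos"]
H=np.array([542.2,-258.1,75.]);yaw=np.deg2rad(-15.9);RR=np.array([[np.cos(yaw),-np.sin(yaw),0],[np.sin(yaw),np.cos(yaw),0],[0,0,1]])
L=(W-H)@RR; u=np.array([-.5,0,.866]);ex=np.array([.866,0,.5]);a=L@ex;h=L@u
for y0 in(-85,0,85):
    m=(d>0)&(abs(L[...,1]-y0)<4)&(h>-25)&(h<32)&(a>0)&(a<30)
    print(y0)
    for lo in range(-24,32,3):
        k=m&(h>=lo)&(h<lo+3)
        if k.sum()>2: print("  h",lo,k.sum(),"a",np.median(a[k]).round(1),end=";")
    print()
    q=(d>0)&(abs(L[...,1]-y0)<12)&(a>14.8)&(a<19.5)&(h>-6)&(h<14); print("  flange-range h",np.percentile(h[q],[2,25,50,75,98]).round(1),q.sum())
```

```text
-85
  h -21 5 a 14.5;  h -15 8 a 16.0;  h -12 9 a 16.1;  h -9 8 a 16.2;  h -6 9 a 16.0;  h -3 4 a 15.9;  h 0 4 a 18.0;  h 3 10 a 18.4;  h 6 22 a 16.6;  h 9 14 a 15.2;  h 12 7 a 15.0;  h 27 7 a 24.4;  h 30 8 a 24.6;
  flange-range h [-5.6 -0.8  5.6  7.2 12.2] 137
0
  h -21 7 a 14.6;  h -15 7 a 16.2;  h -12 11 a 16.6;  h -9 9 a 16.5;  h -6 6 a 16.8;  h 0 4 a 19.4;  h 3 13 a 18.9;  h 6 31 a 16.8;  h 24 4 a 25.1;  h 27 15 a 25.4;  h 30 10 a 25.2;
  flange-range h [-4.7  1.3  5.7  6.9  9.5] 139
85
  h -21 6 a 14.7;  h -18 5 a 15.8;  h -15 5 a 16.9;  h -12 8 a 17.1;  h -9 9 a 17.0;  h -6 5 a 17.8;  h 0 7 a 20.2;  h 3 11 a 19.6;  h 6 28 a 17.3;  h 9 8 a 16.2;  h 12 3 a 16.0;  h 24 3 a 25.0;  h 27 8 a 25.8;  h 30 6 a 25.8;
  flange-range h [-5.6  0.6  5.9  7.  11.8] 133
```

View pics/w43c.png

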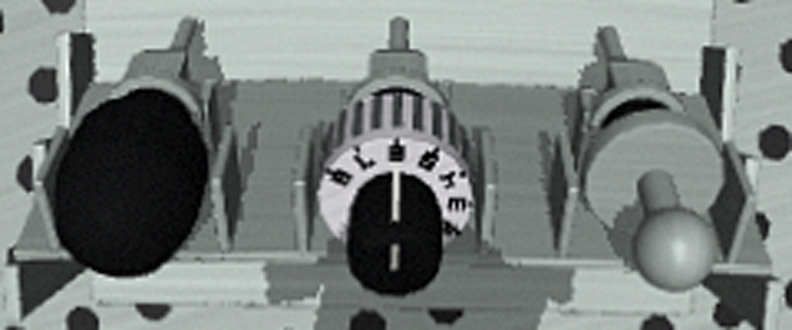

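Run:
```python
from workcell import *
print(sense()["t"],sense()["opening"],finish_job())
```

```text
the job is handed in; nothing more can be done
38.525 0.5510136315002078 None
```

The job is handed in at 38.5 s of the 72 s allowed. The torque driver is back in the middle channel with its scale at 6, and the gripper is clear of it.

**What I did**
- **To the fork:** I gripped the cap and lifted the driver out. Pushing its shank against the fork's post swung it upright, and I hung it in the fork.
- **Setting:** I turned the sleeve about 154° clockwise, from 1 to 6, and let go.
- **Back to the rest:** I gripped the cap again and leaned the driver back to 30° against the back of the post. Then I lowered it into the middle channel, released it and moved clear.

**Last checks**
- **In the fork:** the driver stood upright with its flange down on the prongs, measured within about 0.2 mm. After I let go, figure 6 was in line with the index.
- **In the rest:** figure 6 is still at the index. The flange height matches the two neighbouring tools within about 0.3 mm.
- **Other things:** in the last top and side pictures the bottles, cup, vial, caddy, mallet, tape and look-alikes look unmoved; I compared them by eye only. In the last top picture the arm hides part of the rest.

**What disagreed or failed**
- **Finger length:** the fingers end about 26 mm short of the stated TCP, so my first close on the cap met only air. I corrected the height using the depth image.
- **Seat height:** a model fit from farther away put the driver's seat 1.8 mm high with a 31° lean. The close-range fit gave 0.0 mm, and the neighbour comparison agreed with that.

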